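# Load the plaster drying unit and set its thermostat

## Task

Stand every plaster cast from the ware board upright on the drying unit's deck, clear of one another so that air can pass (about 10 mm or more between them), then gently lower the clear hood level over both studs until it sits flat on the unit. Only then swing the splash flap right back onto its stop, turn the thermostat dial until its white pointer stands at the long mark of the scale, and shut the flap again. Leave the other things on the bench where they are.

Things in the scene. Friction and masses are not known exactly. Their poses are not given: they have to be found in the camera images.
- dryer: Bench drying unit, a fixed grey box 200 (x) x 370 (y) x 70 mm high with a flat top. Origin at bench level under the deck's centre; x points to its back (the vented front faces -x, the robot), y to its left. The deck is on the left; the control end with dial and flap on the right, its dial 20 mm in front (-x) and 186 mm to the right (-y) of the deck's centre.
- dryer_deck (a point): Centre of the perforated steel deck, on its surface (70 mm above the bench). Free deck area under the hood 164 (x) x 198 (y) mm, framed by a flush black seal.
- dryer_stud_l (a point): Tip of the left steel stud, 8 mm across with a tapered nose, standing 20.5 mm above the unit's flat top, 119 mm to the left (+y) of the deck's centre.
- dryer_stud_r (a point): Tip of the right stud, the same, 119 mm to the right (-y) of the deck's centre.
- hood: Loose clear plastic hood, open below, 0.5 to 0.85 kg: 172 (x) x 206 (y) x 60 mm high, inner height 56, walls 4. At each y end an aluminium lug at its foot, 6 thick, reaches to 135 mm from the centre, its 11 mm hole 119 mm from it. Origin: centre of the underside. Symmetric: fits the studs either way round. Starts on the bench at the left; seated, its underside is level with the deck.
- hood_grip (a point): Centre of the hood's black handle bar, 90 mm above the hood's underside: 13 mm wide (x), 100 mm long (y), 14 mm tall, 23 mm clear above the hood's top; it lies over the centre of mass. Pinch it from above across its 13 mm, at the middle of its length, with 40 N or more so that the hood hangs level.
- flap (a joint): Angle of the clear splash flap over the dial: 0 shut, 2.1 rad right back on its stop. The hinge line runs along the unit's y behind (+x of) the dial; the front edge swings up and over to +x. Light (90 g): let go below 1.1 rad it falls shut, beyond 1.4 rad it falls back onto its stop and stays. Shut, its top is 118 mm above the bench.
- flap_bar (a point): Middle of the flap's round aluminium handle bar, 8 mm across, 58 long along y, on two arms 52 apart; moves with the flap. Shut, it is in front (-x) of the flap, 33 clear behind, 20 below, 94 above the bench, at (-120, 0, +10) from the hinge point in the unit's axes. Pinch it from above across x; it turns between the fingers as the flap swings.
- flap_hinge (a point): Point on the flap's hinge line in the middle of its width, 84 mm above the bench, 45 mm behind (+x of) the dial's axis. The hinge block there is 12 mm tall above the unit's top.
- dial (a joint): Angle of the thermostat dial: 0 at the first tick of its scale, growing clockwise seen from above, ticks every 0.5236 rad, 5.236 rad at the last. The long mark is at 3.1416 rad. It is stiff enough to stay where it is left (0.03 N m) and turns freely either way.
- dial_grip (a point): On the dial's axis, middle of its bar grip, 104 mm above the bench. The grip is a black bar 38 mm long, 13 wide, 20 tall (top at 114 mm); the line from here to dial_pointer runs along it. Below it a stem and a skirt 38 across, its top 83 mm above the bench. Pinch the bar across its 13 mm from above.
- dial_pointer (a point): The end of the dial's bar grip that carries the white pointer line, 19 mm from the axis.
- dial_mark (a point): Middle of the long, broad black mark on the dial's white scale plate, 27.5 mm from the dial's axis: the one tick of the eleven that is longer than the rest (12 mm against 5 mm).
- cast_rosette: The casts start in a row along y, in any order, on a fixed plywood ware board (90 x 300 x 12 mm) at the left front; 2 to 4 of the four are there. This one: white plaster square block 44 x 44 x 26 mm with a raised rosette (to 33 mm). Origin: centre of the underside, x and y along its sides. Grip across two sides, pads about 20 mm above its foot.
- cast_capital: White plaster column capital, 42 mm tall: round foot 42 mm across, waist 28 mm, square slab 44 x 44 x 12 mm on top from 30 to 42 mm. Origin at the centre of its underside, x and y along the slab's sides. Grip across the slab, pads about 36 mm above its foot. May be absent.
- cast_drum: White plaster fluted column drum, round: foot 46 mm across and 8 mm tall, shaft 40 mm across up to 32 mm, small cap to 43 mm. Origin at the centre of its underside. Grip across the shaft, pads about 29 mm above its foot, so that the tips clear the wide foot. May be absent.
- cast_rabbit: White plaster rabbit figure about 48 mm tall on a base 46 (x) x 40 (y) x 8 mm; it looks to its -x. Origin at the centre of its underside. Body 22 mm wide (y), 34 mm long (x), 8 to 32 mm above its foot, centred 2 mm to +x of the origin. Grip the body across y, pads about 29 mm above its foot, so that the tips clear the base. May be absent.
- plaster_block: Spare white plaster block 55 x 55 x 85 mm, behind between unit and hood; not part of the job.
- water_bottle: Clear water bottle 68 mm across, 210 mm tall, far right; not part of the job.
- steel_rule: Flat steel straightedge 220 x 30 x 4 mm lying in front of the unit; not part of the job.
- brush: Brush lying at the front right; not part of the job.
- sponge: Sponge 65 x 95 x 32 mm behind the unit's control end; not part of the job.
- bowl: Grey bowl 170 mm across, 70 mm tall, left of the hood; not part of the job.

How it is judged:
On the way, in this order (a step that is already met when the one before it is completed fails the run):
1. all the casts stand upright on the deck, clear of one another (x of cast_rosette in the frame of dryer_deck between -0.065 and 0.065 m and y of cast_rosette in the frame of dryer_deck between -0.08 and 0.08 m and z of cast_rosette in the frame of dryer_deck between -0.004 and 0.005 m and angle between each of cast_rosette, cast_capital, cast_drum, cast_rabbit's own z axis and vertical below 0.15 rad and horizontal distance between cast_rosette and cast_capital above 0.052 m and horizontal distance between each of cast_rosette, cast_capital and cast_drum above 0.052 m and horizontal distance between each of cast_rosette, cast_capital, cast_drum and cast_rabbit above 0.052 m and x of cast_capital in the frame of dryer_deck between -0.065 and 0.065 m and y of cast_capital in the frame of dryer_deck between -0.08 and 0.08 m and z of cast_capital in the frame of dryer_deck between -0.004 and 0.005 m and x of cast_drum in the frame of dryer_deck between -0.065 and 0.065 m and y of cast_drum in the frame of dryer_deck between -0.08 and 0.08 m and z of cast_drum in the frame of dryer_deck between -0.004 and 0.005 m and x of cast_rabbit in the frame of dryer_deck between -0.065 and 0.065 m and y of cast_rabbit in the frame of dryer_deck between -0.08 and 0.08 m and z of cast_rabbit in the frame of dryer_deck between -0.004 and 0.005 m), for 0.2 s.
2. the hood sits flat on the unit with both studs through its lugs, the casts beneath it (x of hood in the frame of dryer_deck between -0.005 and 0.005 m and y of hood in the frame of dryer_deck between -0.005 and 0.005 m and z of hood in the frame of dryer_deck between -0.003 and 0.003 m and angle between hood's own z axis and vertical below 0.03 rad and angle between the x axis of hood and the x axis of dryer, either way round below 0.05 rad), for 0.3 s.
3. with the hood on and the flap back on its stop, the dial is turned to the long mark (all of step 2 and value of joint dial between 3.0116 and 3.2716 rad and value of joint flap above 1.9 rad), for 0.3 s.
At the end, for the whole second after the job is handed in: All casts upright (0.15 rad) on the deck, within 65 mm (x) and 80 mm (y) of its centre, origins 52 mm or more apart; hood seated on both studs (3 mm in height, 5 mm sideways, level to 0.03 rad); dial within 0.13 rad of the long mark; flap shut (below 0.08 rad); all released and at rest (all of step 1 and all of step 2 and value of joint dial between 3.0116 and 3.2716 rad and value of joint flap below 0.08 rad and linear speed of each of cast_rosette, cast_capital, cast_drum, cast_rabbit, hood below 0.02 m/s); the robot touches nothing.
It fails at once if one of the other things on the bench is moved by more than 30 mm (distance of any of plaster_block, water_bottle, steel_rule, brush, sponge, bowl from where it was at the start of the episode above 0.03 m).
It fails at once if the hood is dropped onto the unit (still faster than 0.3 m/s within 30 mm of its seat) (linear speed of hood above 0.3 m/s and x of hood in the frame of dryer_deck between -0.03 and 0.03 m and y of hood in the frame of dryer_deck between -0.03 and 0.03 m and z of hood in the frame of dryer_deck below 0.03 m).
Of cast_rosette, cast_capital, cast_drum, cast_rabbit only 2 to 4 are there at a start; the rules pass over those that are not, and their reading is None.
At some moment in a run one of cast_rosette, cast_capital, cast_drum, cast_rabbit may be knocked a few centimetres aside while the robot is not near it.
It also fails if it takes over 210 s, if anything falls off the work surface, if the arm or the gripper's body presses on something with over 40 N, if the wrist force passes 120 N, or if a joint passes its speed limit or range.

## Robot

A 6-joint arm with a two-finger parallel gripper is mounted at the origin on the work surface. World frame = base frame: x ahead of the robot, y to its left, z up, the work surface at z = 0. Lengths are in m, angles in rad, forces in N, time in s.
With the tool pointing down it reaches from about 0.2 to 0.875 m from the base axis. Payload 3.4 kg.
Tool frame: the origin (TCP) lies midway between the tips of the shut fingers; the grasp point (between the pads) lies 19 mm behind it; z points along the fingers, y is the direction in which the jaws open and shut (so a half turn about z gives the same grasp; the last joint's range is limited). The gripper opens to 94 mm and grips with 3 to 60 N. Pads are 16 mm wide; open, the fingers measure 119 mm over their backs; the gripper's body (75 mm by 177 mm) begins 78 mm behind the grasp point.
Start: joints at [1.142, 0.276, 1.505, -0, 1.361, -0.121], TCP at [0.174, 0.548, 0.205] pointing down, gripper open.
Joint ranges: [-2.89, 2.89], [-0.75, 2.08], [0.22, 2.7], [-1.18, 4.32], [0.11, 2.71], [-2.7, 2.7]. Speed limits (rad/s): [2.57, 2.57, 3.14, 3.14, 3.14, 3.14].

## Interface

Orientations are given as a unit quaternion [w, x, y, z].
In Python, from rig import sensors, optics, ticket, spotter gives the robot as it stands.
- The arm moves only by the tool send_rows, never from a script. Its argument "rows" is a list of rows, each a list of 3 entries, a list of its own where there are three numbers: the finger opening in cm, from 0 to 9.4, then the shift along the tool's x, y, z in cm, then the turn about the tool's z in rad. A call has exactly 8 rows; each row shifts and turns the pose as measured when the row begins, along the tool's axes as they then stand; what a row does not reach is not made up. A row lasts 1/12 s, in which the tool goes at most 41.7 mm and 7.16 degrees, less where a joint would pass 70% of its speed; a pose out of reach is approached as far as the arm can. A call is refused whole if a number of a shift passes 4.17 or a number of a turn 0.125, either way. A call with a gripper value outside its range is refused whole. The fingers move at their own pace and stop on an object; "grip_force" is the grip in N (left out, the last holds). Time passes only in rows, so rows that do not move let the fingers close, or fill a call up. It gives the time, the measured TCP pose, the force and the opening at its end, in the units of the state.
- sensors.read_state(): the state, without advancing time (a new reading comes with each control period).
- optics.camera(name): name is "scene" or "side" or "wrist"; returns (picture, depth): 384x512x3 uint8, red, green, blue; 384x512 float32, m along the optical axis (not along the pixel's ray), 0 where there is no reading.
- optics.camera_info(name): a dict with "camera_matrix" (3x3 intrinsics, pixels), "xyz" and "attitude" of the camera in the world; the wrist camera has in their place "tool_from_camera" (4x4, takes a point from camera to tool coordinates, whose origin is the TCP and whose axes are the flange's). Camera axes: x right, y up, looking along -z (the intrinsics and any distortion apply to the point x, -y, -z); pixel columns grow to the right and rows downward; lengths in m; the calibration is good to about 2 mm. A picture is of the moment at which its call begins: read the wrist's pose just before it. camera_info takes no time and is no camera call.
- ticket.finish_job(): hands the job in, once; it reports no verdict.
Trained networks look in the newest picture that a camera, given by its name, has taken for a name from the list of things; names that differ only in an ending like _2 or _b are one class to them, and where a whole thing is asked for, a point or a joint stands for the part that bears it (a point fixed in the world has none). Each returns a list of dicts, best first, with "confidence" (0 to 1); they miss things now and then, are a little off and sometimes report something else, mostly with a low value. They report only what shows in the picture. A call takes as long as a camera call.
- spotter.cut_out(camera, thing): "pixels" (384x512 bool, what is visible of it) and "box" ([centre column, centre row, width, height] in pixels, round what is visible of it).
The state is a dict: "t": time; "joint_pos": joint angles; "qd": joint speeds; "joint_torque": joint torques, N m; "tool_pos": TCP position; "eef_rot": TCP orientation; "ft_force": force on the tool from outside, world axes, zero at the start; "torque": the same for the moment, N m; "width": opening from 0.0 (shut) to 1.0 (fully open).
Only numpy, scipy, OpenCV 4.12 (cv2) and the standard library are available. Lean on these libraries where they do the work, as an engineer would, in place of code of your own. Each camera call takes 0.05 s, during which the arm holds its last target.

## Working session

There is one attempt and no reset: what is moved stays moved. The work goes in short steps, Python scripts to look and compute and a tool call to move; the robot and the scene stay as the last step left them, time stands still between calls to the robot, and variables do not carry over. Pictures are saved under pics/ and viewed, and the job is handed in when it is done.

Besides the shell and the picture viewer there is one more tool, called after ">>>" as a command line: name --argument value ..., lists and objects as JSON in quotes. send_rows: Moves the arm, as the interface text tells. Its arguments: {"type":"object","properties":{"rows":{"type":"array","items":{"type":"array"}},"grip_force":{"type":"number"}},"required":["rows"]}

```bash
ls; mkdir -p pics
cat > h.py <<'E'
import numpy as np, cv2
from rig import sensors, optics, ticket, spotter
from scipy.spatial.transform import Rotation as R
def rot(q): return R.from_quat([q[1],q[2],q[3],q[0]]).as_matrix()
def cam(name):
    s=sensors.read_state(); p,d=optics.camera(name); return s,p,d
def save(p,n): cv2.imwrite('pics/'+n,p[:,:,::-1])
def pose(name,s):
    ci=optics.camera_info(name); K=np.array(ci['camera_matrix'])
    if 'xyz' in ci:
        T=np.eye(4);a=np.array(ci['attitude']);T[:3,:3]=rot(a) if a.size==4 else a;T[:3,3]=ci['xyz']
    else:
        W=np.eye(4);W[:3,:3]=rot(s['eef_rot']);W[:3,3]=s['tool_pos'];T=W@np.array(ci['tool_from_camera'])
    return K,T,ci
def cloud(name,s,d):
    K,T,ci=pose(name,s)
    v,u=np.mgrid[0:384,0:512]
    uv=np.stack([u,v],-1).reshape(-1,1,2).astype(float)
    dist=ci.get('distortion',None)
    n=cv2.undistortPoints(uv,K,None if dist is None else np.array(dist,float)).reshape(384,512,2)
    P=np.stack([n[...,0]*d,-n[...,1]*d,-d],-1)
    W=P@T[:3,:3].T+T[:3,3]; W[d<=0]=np.nan
    return W
E
python3 - <<'E'
from h import *
for n in ['scene','side','wrist']:
    s,p,d=cam(n); save(p,n+'0.png'); print(n,optics.camera_info(n))
print(s)
E
```

```text
pics
scene {'camera_matrix': array([[384.84005364,   0.        , 253.42858886],
       [  0.        , 384.84005364, 186.90278019],
       [  0.        ,   0.        ,   1.        ]]), 'xyz': array([1.34519737, 0.01175961, 0.92149525]), 'attitude': array([0.67322418, 0.2791267 , 0.25791244, 0.63430172])}
side {'camera_matrix': array([[449.6767565 ,   0.        , 255.6164668 ],
       [  0.        , 449.6767565 , 187.52668006],
       [  0.        ,   0.        ,   1.        ]]), 'xyz': array([-0.3102682 ,  1.13350064,  1.03034235]), 'attitude': array([-0.29176895, -0.14987073,  0.43419064,  0.83898041])}
wrist {'camera_matrix': array([[312.2829454 ,   0.        , 250.67947342],
       [  0.        , 312.2829454 , 188.64547787],
       [  0.        ,   0.        ,   1.        ]]), 'tool_from_camera': array([[-1.04385355e-03,  9.67883411e-01,  2.51397322e-01,
         7.15246126e-02],
       [ 9.99999434e-01,  9.58778218e-04,  4.60893633e-04,
         1.63349158e-03],
       [ 2.05057025e-04,  2.51397661e-01, -9.67883864e-01,
        -1.78671630e-01],
       [ 0.00000000e+00,  0.00000000e+00,  0.00000000e+00,
         1.00000000e+00]])}
{'t': 0.1, 'joint_pos': array([ 1.14199063e+00,  2.76497301e-01,  1.50592140e+00,  2.29172105e-05,
        1.36067958e+00, -1.21018039e-01]), 'qd': array([ 0.00128948, -0.00129877, -0.00266105, -0.00146892,  0.0004209 ,
       -0.00069134]), 'joint_torque': array([ 3.68936780e-04, -4.05457449e+01, -2.37778580e+01,  7.00984010e-02,
        2.99032428e-02, -2.81259577e-05]), 'tool_pos': array([0.17401063, 0.54755467, 0.2047448 ]), 'eef_rot': array([-2.15144883e-04,  1.53289421e-01,  9.88181049e-01, -7.21504789e-04]), 'ft_force': array([ 0.77424158, -0.04332615,  0.98934738]), 'torque': array([0.01026637, 0.03167161, 0.02913972]), 'width': 1.0020766992025019}
```

View pics/scene0.png

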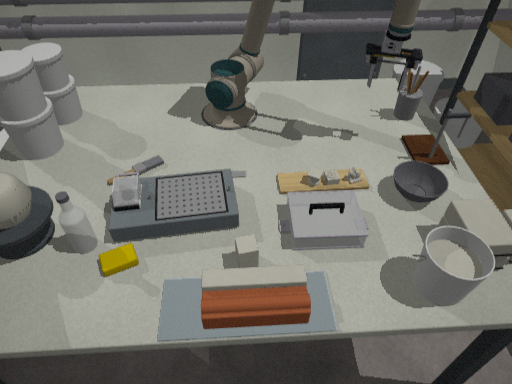

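View pics/side0.png

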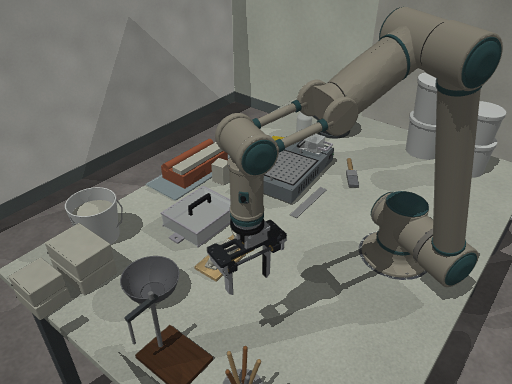

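View pics/wrist0.png

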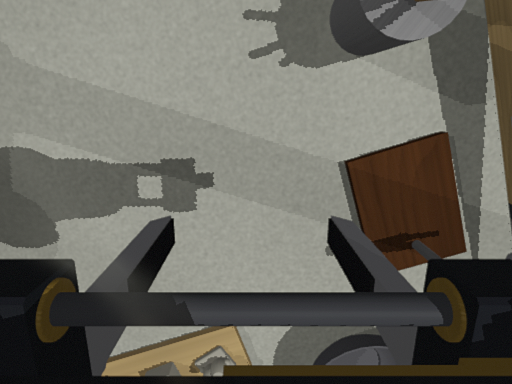

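Run:
```python
from h import *
s,p,d=cam('scene'); W=cloud('scene',s,d)
big=cv2.resize(p[150:260,90:380],None,fx=2.75,fy=2.75,interpolation=cv2.INTER_CUBIC); save(big,'sz.png')
for n in ['dryer','hood','hood_grip','cast_rosette','cast_capital','cast_drum','cast_rabbit','flap','flap_bar','dial','plaster_block','sponge','steel_rule','brush','water_bottle','bowl']:
    for r in spotter.cut_out('scene',n)[:3]:
        m=r['pixels']; q=W[m]; q=q[~np.isnan(q[:,0])]
        if r['confidence']<.2 or len(q)==0: continue
        print(n,round(r['confidence'],2),np.round(r['box']),len(q),np.round(np.median(q,0),3),np.round(np.percentile(q,[2,98],axis=0).ravel(),3))
```

```text
dryer 0.56 [174. 206. 131.  76.] 7870 [ 0.568 -0.182  0.071] [ 0.428 -0.345  0.002  0.644  0.006  0.119]
hood 0.78 [325. 220.  93.  56.] 4456 [0.636 0.271 0.061] [0.526 0.164 0.003 0.701 0.381 0.097]
hood_grip 0.78 [324. 220.  92.  63.] 4307 [0.639 0.269 0.061] [0.531 0.166 0.005 0.701 0.377 0.097]
cast_rosette 0.7 [333. 176.  14.  14.] 178 [0.442 0.333 0.039] [0.412 0.314 0.019 0.454 0.355 0.047]
cast_capital 0.7 [314. 177.  14.  15.] 210 [0.441 0.275 0.054] [0.409 0.253 0.016 0.459 0.298 0.059]
cast_rabbit 0.6 [354. 176.  17.  12.] 177 [0.434 0.408 0.028] [0.392 0.39  0.013 0.448 0.436 0.058]
cast_rabbit 0.43 [316. 176.  13.  18.] 198 [0.441 0.276 0.054] [0.413 0.254 0.017 0.459 0.298 0.059]
flap 0.7 [126. 188.  28.  28.] 820 [ 0.534 -0.309  0.113] [ 0.371 -0.35   0.015  0.567 -0.274  0.121]
flap_bar 0.79 [127. 189.  29.  31.] 772 [ 0.535 -0.309  0.115] [ 0.375 -0.349  0.014  0.567 -0.274  0.121]
plaster_block 0.69 [246. 250.  28.  30.] 742 [0.75  0.037 0.08 ] [0.667 0.007 0.001 0.762 0.071 0.089]
plaster_block 0.38 [126. 187.  26.  34.] 751 [ 0.533 -0.31   0.115] [ 0.372 -0.351  0.015  0.567 -0.274  0.121]
sponge 0.8 [121. 259.  43.  35.] 925 [ 0.723 -0.316  0.032] [ 0.658 -0.365  0.001  0.757 -0.269  0.036]
steel_rule 0.59 [238. 173.  20.   7.] 113 [0.373 0.025 0.005] [ 0.345  0.002 -0.001  0.434  0.052  0.067]
brush 0.74 [136. 169.  57.  29.] 304 [ 0.324 -0.292  0.019] [ 0.283 -0.406  0.007  0.401 -0.246  0.024]
brush 0.73 [174. 204. 132.  74.] 7720 [ 0.568 -0.181  0.071] [ 0.433 -0.345  0.013  0.644  0.005  0.119]
water_bottle 0.75 [ 75. 222.  44.  57.] 1341 [ 0.665 -0.417  0.114] [ 0.635 -0.45   0.012  0.68  -0.395  0.212]
bowl 0.97 [421. 183.  56.  41.] 1666 [0.465 0.625 0.04 ] [0.415 0.529 0.005 0.572 0.682 0.072]
```

View pics/sz.png

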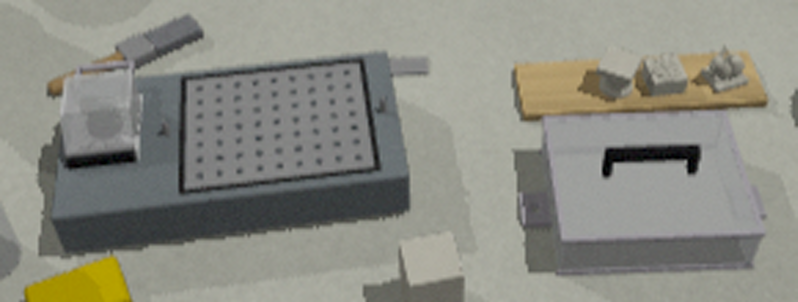

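```bash
cat >> h.py <<'E'
def go(x,y,z,yaw=None):
    """needed shift in tool axes (cm) and turn; yaw = world angle of tool y axis (mod pi)"""
    s=sensors.read_state(); M=rot(s['eef_rot']); dw=np.array([x,y,z])-s['tool_pos']
    cur=np.arctan2(M[1,1],M[0,1]); t=0
    if yaw is not None:
        # turning +a about tool z (down) turns world yaw by -a
        t=-((yaw-cur+np.pi/2)%np.pi-np.pi/2)
    print('t',round(s['t'],2),'tool',np.round(M.T@dw*100,2),'turn',round(t,3),'yaw',round(cur,3),'tcp',np.round(s['tool_pos'],4),'tilt',np.round(M[:2,2],3),'w',round(s['width']*9.4,2),'F',np.round(s['ft_force'],1),'j6',round(s['joint_pos'][5],2))
E
python3 -c "
from h import *
go(.52,.33,.26,np.pi/2)"
```

```text
t 1.0 tool [-39.56 -10.3   -5.45] turn -0.308 yaw 1.263 tcp [0.1742 0.548  0.2055] tilt [0. 0.] w 9.39 F [ 0.7 -0.1  0.5] j6 -0.12
```

>>> send_rows --rows '[[9.4, [-3.8, -1.0, -1.2], 0], [9.4, [-3.8, -1.0, -1.2], 0], [9.4, [-3.8, -1.0, -1.2], 0], [9.4, [-3.8, -1.0, -0.9], 0], [9.4, [-3.8, -1.0, -0.5], 0], [9.4, [-3.8, -1.0, -0.5], 0], [9.4, [-3.8, -1.0, -0.5], 0], [9.4, [-3.8, -1.0, 0], 0]]'

```text
t: 1.67
tool_pos: [0.4434, 0.3793, 0.2672]
eef_rot: [-0.001, 0.145, 0.989, 0.001]
ft_force: [0.2, 0.3, 0.5]
width: 0.998
```

Run:
```python
from h import *
go(.52,.33,.26,np.pi/2)
s,p,d=cam('wrist'); save(p,'w1.png'); W=cloud('wrist',s,d)
for n in ['cast_rosette','cast_capital','cast_drum','cast_rabbit']:
    for r in spotter.cut_out('wrist',n)[:3]:
        m=r['pixels']; q=W[m]; q=q[~np.isnan(q[:,0])]
        if r['confidence']<.2 or len(q)==0: continue
        print(n,round(r['confidence'],2),np.round(r['box']),len(q),np.round(np.median(q,0),3),np.round(np.percentile(q,[2,98],axis=0).ravel(),3))
```

```text
t 1.67 tool [-8.75 -2.53  0.69] turn -0.291 yaw 1.279 tcp [0.4434 0.3793 0.2672] tilt [-0.002  0.003] w 9.38 F [0.2 0.3 0.5] j6 -0.69
cast_rosette 0.98 [217. 160.  45.  40.] 1096 [0.428 0.34  0.04 ] [0.408 0.318 0.024 0.45  0.36  0.044]
cast_capital 0.94 [176. 179.  42.  42.] 1289 [0.432 0.281 0.053] [0.408 0.255 0.013 0.457 0.304 0.055]
cast_rabbit 0.67 [270. 143.  41.  39.] 1025 [0.424 0.414 0.036] [0.405 0.391 0.017 0.448 0.438 0.059]
```

View pics/w1.png

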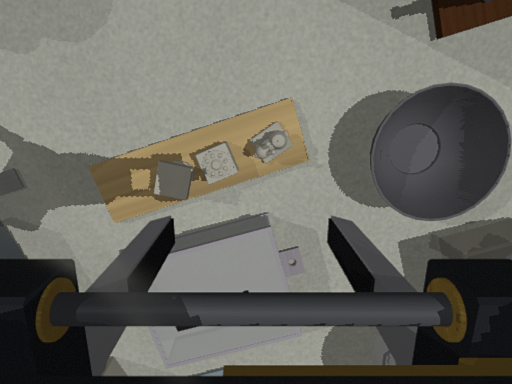

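>>> send_rows --rows '[[9.4, [-1.3, -0.4, 0.5], -0.06], [9.4, [-1.5, -0.6, 1.5], -0.06], [9.4, [-1.5, -0.6, 1.5], -0.06], [9.4, [-1.5, -0.5, 1.5], -0.06], [9.4, [-1.4, -0.2, 1.5], -0.05], [9.4, [-1.2, 0, 1.5], 0], [9.4, [-0.5, 0, 1.5], 0], [9.4, [0, 0, 0], 0]]'

```text
t: 2.58
tool_pos: [0.5138, 0.3579, 0.169]
eef_rot: [-0.003, -0.017, 1.0, 0.004]
ft_force: [-0.3, 0.5, -0.4]
width: 1.0
```

Run:
```python
from h import *
go(.53,.34,.16,np.pi/2)
s,p,d=cam('wrist'); W=cloud('wrist',s,d); np.savez('w2.npz',p=p,W=W)
from pathlib import Path
save(cv2.resize(p[40:260,60:440],None,fx=2,fy=2,interpolation=cv2.INTER_CUBIC),'w2.png')
for n in ['cast_rosette','cast_capital','cast_rabbit']:
    for r in spotter.cut_out('wrist',n)[:1]:
        m=r['pixels']; q=W[m]; q=q[~np.isnan(q[:,0])]
        print(n,round(r['confidence'],2),np.round(r['box']),len(q),np.round(np.median(q,0),3),np.round(np.percentile(q,[2,98],axis=0).ravel(),3))
        # top rows: rectangle fits at heights
        zs=q[:,2]-.012
        for lo,hi in [(0.002,.012),(.02,.030),(.023,.06),(.034,.06)]:
            k=q[(zs>lo)&(zs<hi)]
            if len(k)>30:
                k=k[:,:2]; rct=cv2.minAreaRect((k*1000).astype(np.float32)); print(lo,hi,len(k),np.round(rct[0],1),np.round(rct[1],1),round(rct[2],1),'mean',np.round(k.mean(0)*1000,1))
```

```text
t 2.58 tool [-1.57 -1.85  0.88] turn 0.035 yaw 1.605 tcp [0.5138 0.3579 0.169 ] tilt [-0.007  0.008] w 9.4 F [-0.3  0.5 -0.4] j6 -1.12
cast_rosette 0.97 [231.  96.  54.  49.] 2271 [0.431 0.338 0.04 ] [0.409 0.315 0.011 0.453 0.359 0.045]
0.02 0.03 1720 [430.7 337.5] [44. 44.] 6.1 mean [430.6 337.9]
0.023 0.06 2164 [430.8 337.5] [43.9 44. ] 6.1 mean [430.6 337.8]
cast_capital 0.95 [165.  95.  70.  66.] 2527 [0.434 0.28  0.053] [0.41  0.255 0.043 0.457 0.304 0.055]
0.002 0.012 43 [441.9 295.8] [ 2.8 18.5] 59.9 mean [442.2 295.4]
0.023 0.06 2480 [433.6 278.7] [44.1 44.1] 60.8 mean [433.6 279.6]
0.034 0.06 2463 [433.6 278.7] [44.1 44.1] 60.8 mean [433.5 279.5]
cast_rabbit 0.93 [306.  93.  54.  47.] 1786 [0.428 0.412 0.038] [0.406 0.391 0.018 0.447 0.436 0.059]
0.002 0.012 775 [427.2 415. ] [39. 45.] 17.7 mean [426.9 412.2]
0.02 0.03 225 [426.5 412.3] [24. 46.] 11.6 mean [424.3 420.6]
0.023 0.06 973 [426.6 411.9] [24.  46.8] 11.6 mean [427.6 412.2]
0.034 0.06 417 [431.  402.6] [17.5 23.5] 17.0 mean [430.7 403. ]
```

View pics/w2.png

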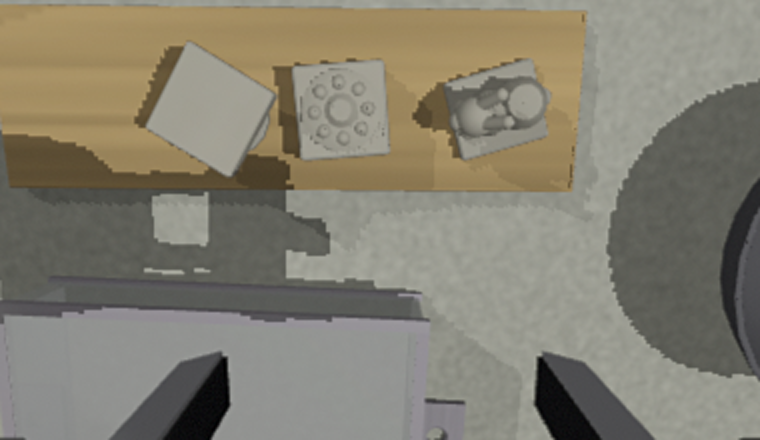

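```bash
cat >> h.py <<'E'
def plan(x,y,z,yaw=None,n=8,w=9.4,turnfirst=False):
    s=sensors.read_state(); M=rot(s['eef_rot']); p=np.array(s['tool_pos'])
    cur=np.arctan2(M[1,1],M[0,1]); t=0 if yaw is None else -(yaw-cur)
    dw=np.array([x,y,z])-p; need=max(np.ceil(np.linalg.norm(dw)/.040),np.ceil(abs(t)/.12))
    print('t',round(s['t'],2),'tcp',np.round(p,4),'yaw',round(cur,3),'turn',round(t,3),'tilt',np.round(M[:2,2],3),'w',round(s['width']*9.4,2),'F',np.round(s['ft_force'],1),'j6',round(s['joint_pos'][5],2),'rows needed',need,'dist',np.round(dw*1000,1))
    n=int(max(n,need)); rows=[]
    for i in range(n):
        a=cur-t*i/n; y_=np.array([np.cos(a),np.sin(a),0]); x_=np.array([-np.sin(a),np.cos(a),0])
        st=dw/n*100; rows.append([w,[round(float(v),2)+0. for v in (st@x_,st@y_,-st[2])],round(t/n,3)])
    for i in range(0,n,8): print(rows[i:i+8])
def goto(x,y,z,yaw): plan(x,y,z,yaw,1)
E
python3 -c "
from h import *
plan(.4336,.2787,.16,-.51,20)"
```

```text
t 2.78 tcp [0.5155 0.3586 0.1735] yaw 1.605 turn 2.115 tilt [-0.     0.011] w 9.41 F [ 0.2  0.1 -0.7] j6 -1.12 rows needed 18.0 dist [-81.9 -79.9 -13.5]
[[9.4, [0.42, -0.39, 0.07], np.float64(0.106)], [9.4, [0.38, -0.43, 0.07], np.float64(0.106)], [9.4, [0.33, -0.47, 0.07], np.float64(0.106)], [9.4, [0.28, -0.5, 0.07], np.float64(0.106)], [9.4, [0.23, -0.52, 0.07], np.float64(0.106)], [9.4, [0.17, -0.55, 0.07], np.float64(0.106)], [9.4, [0.11, -0.56, 0.07], np.float64(0.106)], [9.4, [0.05, -0.57, 0.07], np.float64(0.106)]]
[[9.4, [-0.01, -0.57, 0.07], np.float64(0.106)], [9.4, [-0.07, -0.57, 0.07], np.float64(0.106)], [9.4, [-0.13, -0.56, 0.07], np.float64(0.106)], [9.4, [-0.19, -0.54, 0.07], np.float64(0.106)], [9.4, [-0.24, -0.52, 0.07], np.float64(0.106)], [9.4, [-0.3, -0.49, 0.07], np.float64(0.106)], [9.4, [-0.35, -0.46, 0.07], np.float64(0.106)], [9.4, [-0.39, -0.42, 0.07], np.float64(0.106)]]
[[9.4, [-0.43, -0.37, 0.07], np.float64(0.106)], [9.4, [-0.47, -0.33, 0.07], np.float64(0.106)], [9.4, [-0.5, -0.27, 0.07], np.float64(0.106)], [9.4, [-0.53, -0.22, 0.07], np.float64(0.106)]]
```

>>> send_rows --rows '[[9.4, [0.5, -0.5, 0], 0.125], [9.4, [0.4, -0.5, 0], 0.125], [9.4, [0.4, -0.6, 0], 0.125], [9.4, [0.3, -0.6, 0], 0.125], [9.4, [0.2, -0.6, 0], 0.125], [9.4, [0.1, -0.6, 0], 0.125], [9.4, [0.1, -0.7, 0], 0.125], [9.4, [0, -0.7, 0], 0.125]]'

```text
t: 3.45
tool_pos: [0.4748, 0.3262, 0.1855]
eef_rot: [0.002, 0.467, 0.884, 0.013]
ft_force: [-0.1, 0.1, 0.2]
width: 0.999
```

>>> send_rows --rows '[[9.4, [-0.1, -0.7, 0], 0.125], [9.4, [-0.2, -0.7, 0], 0.125], [9.4, [-0.2, -0.6, 0], 0.125], [9.4, [-0.3, -0.6, 0], 0.125], [9.4, [-0.4, -0.6, 0], 0.125], [9.4, [-0.5, -0.5, 0], 0.125], [9.4, [-0.5, -0.4, 0], 0.125], [9.4, [-0.5, -0.4, 0], 0.125]]'

```text
t: 4.12
tool_pos: [0.4302, 0.2936, 0.1975]
eef_rot: [-0.004, 0.833, 0.552, 0.023]
ft_force: [0.3, 0.3, 0.4]
width: 0.999
```

```bash
python3 -c "
from h import *
plan(.4336,.2787,.10,-.51,6,6.5)"
```

```text
t 4.12 tcp [0.4302 0.2936 0.1975] yaw -0.401 turn 0.109 tilt [0.035 0.032] w 9.39 F [0.3 0.3 0.4] j6 0.85 rows needed 3.0 dist [  3.4 -14.9 -97.5]
[[6.5, [-0.21, 0.15, 1.62], np.float64(0.018)], [6.5, [-0.2, 0.15, 1.62], np.float64(0.018)], [6.5, [-0.2, 0.16, 1.62], np.float64(0.018)], [6.5, [-0.2, 0.16, 1.62], np.float64(0.018)], [6.5, [-0.2, 0.16, 1.62], np.float64(0.018)], [6.5, [-0.19, 0.17, 1.62], np.float64(0.018)]]
```

>>> send_rows --rows '[[6.5, [0, 0, 0], 0], [6.5, [0, 0, 0], 0], [6.5, [0, 0, 0], 0], [6.5, [0, 0, 0], 0], [6.5, [0, 0, 0], 0], [6.5, [0, 0, 0], 0], [6.5, [0, 0, 0], 0], [6.5, [0, 0, 0], 0]]'

```text
t: 4.78
tool_pos: [0.4304, 0.2957, 0.2027]
eef_rot: [-0.003, 0.83, 0.557, 0.028]
ft_force: [-0.2, -0.6, 0.6]
width: 0.69
```

```bash
python3 -c "
from h import *
plan(.4336,.2787,.10,-.51,6,6.5); print(sensors.read_state()['joint_pos'])"
```

```text
t 4.78 tcp [0.4304 0.2957 0.2027] yaw -0.39 turn 0.12 tilt [0.043 0.037] w 6.49 F [-0.2 -0.6  0.6] j6 0.84 rows needed 3.0 dist [   3.2  -17.  -102.7]
[[6.5, [-0.24, 0.16, 1.71], np.float64(0.02)], [6.5, [-0.24, 0.16, 1.71], np.float64(0.02)], [6.5, [-0.24, 0.17, 1.71], np.float64(0.02)], [6.5, [-0.23, 0.17, 1.71], np.float64(0.02)], [6.5, [-0.23, 0.18, 1.71], np.float64(0.02)], [6.5, [-0.22, 0.18, 1.71], np.float64(0.02)]]
[0.45823422 0.16530699 1.66271258 0.01457549 1.25900379 0.84327401]
```

>>> send_rows --rows '[[6.5, [0, 0, 0], 0], [6.5, [0, 0, 0], 0], [6.5, [0, 0, 0], 0], [6.5, [0, 0, 0], 0], [6.5, [0, 0, 0], 0], [6.5, [0, 0, 0], 0], [6.5, [0, 0, 0], 0], [6.5, [0, 0, 0], 0]]'

```text
t: 5.45
tool_pos: [0.4305, 0.2956, 0.2018]
eef_rot: [-0.003, 0.83, 0.557, 0.027]
ft_force: [-0.4, -0.1, -0.7]
width: 0.692
```

```bash
python3 -c "
from h import *
plan(.4336,.2787,.10,-.51,6,6.5); print(sensors.read_state()['joint_pos'])
for i in range(3):
  optics.camera('wrist'); s=sensors.read_state(); print(s['t'],s['tool_pos'],s['joint_pos'])"
```

```text
t 5.45 tcp [0.4305 0.2956 0.2018] yaw -0.389 turn 0.121 tilt [0.041 0.036] w 6.5 F [-0.4 -0.1 -0.7] j6 0.84 rows needed 3.0 dist [   3.1  -16.9 -101.8]
[[6.5, [-0.24, 0.15, 1.7], np.float64(0.02)], [6.5, [-0.24, 0.16, 1.7], np.float64(0.02)], [6.5, [-0.23, 0.16, 1.7], np.float64(0.02)], [6.5, [-0.23, 0.17, 1.7], np.float64(0.02)], [6.5, [-0.23, 0.17, 1.7], np.float64(0.02)], [6.5, [-0.22, 0.18, 1.7], np.float64(0.02)]]
[0.45791205 0.16681213 1.66282813 0.01454696 1.25893543 0.842656  ]
5.5 [0.43053686 0.2955769  0.20186258] [0.45789856 0.16677555 1.66280834 0.01454289 1.25899091 0.84264094]
5.55 [0.43055155 0.29559031 0.20186653] [0.45789706 0.16677135 1.66280657 0.01456008 1.25894408 0.84263838]
5.6 [0.43054004 0.2956035  0.20190591] [0.45793696 0.1667182  1.6627756  0.01454992 1.25898319 0.84264936]
```

>>> send_rows --rows '[[6.5, [-0.2, 0.2, 0.8], 0.02], [6.5, [-0.2, 0.2, 0.8], 0.02], [6.5, [-0.2, 0.2, 0.8], 0.02], [6.5, [-0.2, 0.2, 0.8], 0.02], [6.5, [-0.2, 0.2, 0.8], 0.02], [6.5, [-0.2, 0.2, 0.8], 0.02], [6.5, [0, 0, 0.8], 0], [6.5, [0, 0, 0.8], 0]]'

```text
t: 6.27
tool_pos: [0.4399, 0.28, 0.1315]
eef_rot: [-0.005, 0.865, 0.5, 0.027]
ft_force: [-0.6, 0.5, -0.2]
width: 0.69
```

```bash
python3 -c "
from h import *
plan(.4336,.2787,.10,-.51,6,6.5); print(sensors.read_state()['joint_pos'])"
```

```text
t 6.27 tcp [0.4399 0.28   0.1315] yaw -0.523 turn -0.013 tilt [0.042 0.036] w 6.48 F [-0.6  0.5 -0.2] j6 0.94 rows needed 1.0 dist [ -6.3  -1.3 -31.5]
[[6.5, [-0.07, -0.08, 0.53], np.float64(-0.002)], [6.5, [-0.07, -0.08, 0.53], np.float64(-0.002)], [6.5, [-0.07, -0.08, 0.53], np.float64(-0.002)], [6.5, [-0.07, -0.08, 0.53], np.float64(-0.002)], [6.5, [-0.07, -0.08, 0.53], np.float64(-0.002)], [6.5, [-0.07, -0.08, 0.53], np.float64(-0.002)]]
[0.42155386 0.22000211 1.77978458 0.0175211  1.08871511 0.93653536]
```

>>> send_rows --rows '[[6.5, [0.5, 0.2, -1.0], 0], [6.5, [0.5, 0.2, -1.0], 0], [6.5, [-1.7, 1.3, 0], 0], [6.5, [-1.7, 1.3, 0], 0], [6.5, [-1.7, 1.3, 0], 0], [6.5, [-1.7, 1.3, 0], 0], [6.5, [0, 0, 0], 0], [6.5, [0, 0, 0], 0]]'

```text
t: 6.93
tool_pos: [0.4575, 0.1989, 0.1422]
eef_rot: [-0.006, 0.865, 0.501, 0.023]
ft_force: [0.3, -0.1, -0.5]
width: 0.689
```

```bash
python3 -c "
from h import *
plan(.4336,.2787,.10,-.51,6,6.5); print(sensors.read_state()['joint_pos'])"
```

```text
t 6.93 tcp [0.4575 0.1989 0.1422] yaw -0.521 turn -0.011 tilt [0.034 0.034] w 6.48 F [ 0.3 -0.1 -0.5] j6 0.76 rows needed 3.0 dist [-23.9  79.8 -42.2]
[[6.5, [0.96, -1.01, 0.7], np.float64(-0.002)], [6.5, [0.96, -1.01, 0.7], np.float64(-0.002)], [6.5, [0.96, -1.0, 0.7], np.float64(-0.002)], [6.5, [0.96, -1.0, 0.7], np.float64(-0.002)], [6.5, [0.96, -1.0, 0.7], np.float64(-0.002)], [6.5, [0.96, -1.0, 0.7], np.float64(-0.002)]]
[0.25105764 0.18317103 1.79941604 0.02726341 1.11772565 0.76079345]
```

>>> send_rows --rows '[[6.5, [2.2, -0.2, 0], 0], [6.5, [2.2, -0.2, 0], 0], [6.5, [2.2, -0.2, 0], 0], [6.5, [2.2, -0.2, 0], 0], [6.5, [2.2, -0.2, 0], 0], [6.5, [0, 0, 0], 0], [6.5, [0, 0, 0], 0], [6.5, [0, 0, 0], 0]]'

```text
t: 7.6
tool_pos: [0.5025, 0.31, 0.1441]
eef_rot: [-0.008, 0.865, 0.501, 0.022]
ft_force: [0.4, 0.4, -0.4]
width: 0.691
```

```bash
python3 -c "
from h import *
plan(.4336,.2787,.10,-.51,6,6.5); print(sensors.read_state()['joint_pos'])"
```

```text
t 7.6 tcp [0.5025 0.31   0.1441] yaw -0.52 turn -0.01 tilt [0.03  0.037] w 6.5 F [ 0.4  0.4 -0.4] j6 0.93 rows needed 3.0 dist [-68.9 -31.3 -44.1]
[[6.5, [-1.02, -0.74, 0.74], np.float64(-0.002)], [6.5, [-1.02, -0.74, 0.74], np.float64(-0.002)], [6.5, [-1.02, -0.74, 0.74], np.float64(-0.002)], [6.5, [-1.02, -0.74, 0.74], np.float64(-0.002)], [6.5, [-1.02, -0.74, 0.74], np.float64(-0.002)], [6.5, [-1.02, -0.75, 0.74], np.float64(-0.002)]]
[0.42067268 0.31324922 1.60950703 0.02310993 1.17595567 0.93215235]
```

>>> send_rows --rows '[[6.5, [0, 0, 0], -0.06], [6.5, [0, 0, 0], -0.06], [6.5, [0, 0, 0], -0.06], [6.5, [0, 0, 0], -0.06], [6.5, [0, 0, 0], -0.06], [6.5, [0, 0, 0], -0.06], [6.5, [0, 0, 0], -0.06], [6.5, [0, 0, 0], 0]]'

```text
t: 8.27
tool_pos: [0.4954, 0.304, 0.1426]
eef_rot: [-0.004, 0.735, 0.677, 0.02]
ft_force: [0.1, -0.7, -0.4]
width: 0.692
```

```bash
python3 -c "
from h import *
plan(.4336,.2787,.10,-.51,1,6.5); print(sensors.read_state()['joint_pos'])
for q in [[.002,.467,.884,.013],[-.004,.833,.552,.023]]:
  print(rot(q)[:,2])"
```

```text
t 8.27 tcp [0.4954 0.304  0.1426] yaw -0.083 turn 0.427 tilt [0.023 0.033] w 6.5 F [ 0.1 -0.7 -0.4] j6 0.49 rows needed 4.0 dist [-61.8 -25.3 -42.6]
[[6.5, [-0.76, -1.49, 1.06], np.float64(0.107)], [6.5, [-0.91, -1.4, 1.06], np.float64(0.107)], [6.5, [-1.06, -1.29, 1.06], np.float64(0.107)], [6.5, [-1.19, -1.17, 1.06], np.float64(0.107)]]
[0.41705367 0.30590085 1.6243522  0.02193639 1.17687821 0.49119956]
[ 0.01568242  0.02112196 -0.9996539 ]
[ 0.03393125  0.03208366 -0.99890906]
```

>>> send_rows --rows '[[6.5, [0, 0, 0], 0], [6.5, [0, 0, 0], 0], [6.5, [0, 0, 0], 0], [6.5, [0, 0, 0], 0], [6.5, [0, 0, 0], 0], [6.5, [0, 0, 0], 0], [6.5, [0, 0, 0], 0], [6.5, [0, 0, 0], 0]]'

```text
t: 8.93
tool_pos: [0.4939, 0.3022, 0.1426]
eef_rot: [-0.004, 0.738, 0.675, 0.019]
ft_force: [-0.9, -0.8, 0.1]
width: 0.691
```

```bash
python3 -c "
from h import *
plan(.4336,.2787,.10,-.51,1,6.5); print(sensors.read_state()['joint_pos'])"
```

```text
t 8.93 tcp [0.4939 0.3022 0.1426] yaw -0.09 turn 0.42 tilt [0.022 0.032] w 6.5 F [-0.9 -0.8  0.1] j6 0.5 rows needed 4.0 dist [-60.3 -23.5 -42.6]
[[6.5, [-0.72, -1.45, 1.07], np.float64(0.105)], [6.5, [-0.87, -1.37, 1.07], np.float64(0.105)], [6.5, [-1.01, -1.27, 1.07], np.float64(0.105)], [6.5, [-1.13, -1.15, 1.07], np.float64(0.105)]]
[0.41530402 0.30337427 1.6279829  0.02167456 1.17702819 0.49665172]
```

>>> send_rows --rows '[[6.5, [0, 0, 0], -0.1], [6.5, [0, 0, 0], -0.1], [6.5, [0, 0, 0], -0.1], [6.5, [0, 0, 0], -0.1], [6.5, [0, 0, 0], 0], [6.5, [0, 0, 0], 0], [6.5, [0, 0, 0], 0], [6.5, [0, 0, 0], 0]]'

```text
t: 9.6
tool_pos: [0.4941, 0.3026, 0.1424]
eef_rot: [-0.0, 0.584, 0.811, 0.019]
ft_force: [0.4, -0.4, 0.5]
width: 0.692
```

```bash
python3 -c "
from h import *
plan(.4336,.2787,.10,-.51,1,6.5); print(sensors.read_state()['joint_pos'])"
```

```text
t 9.6 tcp [0.4941 0.3026 0.1424] yaw 0.323 turn 0.833 tilt [0.022 0.032] w 6.5 F [ 0.4 -0.4  0.5] j6 0.08 rows needed 7.0 dist [-60.5 -23.9 -42.4]
[[6.5, [-0.05, -0.93, 0.61], np.float64(0.119)], [6.5, [-0.16, -0.92, 0.61], np.float64(0.119)], [6.5, [-0.27, -0.89, 0.61], np.float64(0.119)], [6.5, [-0.37, -0.85, 0.61], np.float64(0.119)], [6.5, [-0.47, -0.8, 0.61], np.float64(0.119)], [6.5, [-0.56, -0.74, 0.61], np.float64(0.119)], [6.5, [-0.65, -0.67, 0.61], np.float64(0.119)]]
[0.41581861 0.30419438 1.62738204 0.02174887 1.17679367 0.08488659]
```

>>> send_rows --rows '[[6.5, [0.9, 3.9, 0], 0], [6.5, [0.9, 3.9, 0], 0], [6.5, [0.9, 3.9, 0], 0], [6.5, [0, 0, 0], 0], [6.5, [0, 0, 0], 0], [6.5, [0, 0, 0], 0], [6.5, [0, 0, 0], 0], [6.5, [0, 0, 0], 0]]'

```text
t: 10.27
tool_pos: [0.5928, 0.3639, 0.141]
eef_rot: [-0.003, 0.588, 0.809, 0.013]
ft_force: [0.5, -0.5, -0.5]
width: 0.689
```

```bash
python3 -c "
from h import *
plan(.4336,.2787,.10,-.51,1,6.5); print(sensors.read_state()['joint_pos'])"
```

```text
t 10.27 tcp [0.5928 0.3639 0.141 ] yaw 0.314 turn 0.824 tilt [0.01  0.026] w 6.47 F [ 0.5 -0.5 -0.5] j6 0.12 rows needed 7.0 dist [-159.2  -85.2  -41. ]
[[6.5, [-0.45, -2.54, 0.59], np.float64(0.118)], [6.5, [-0.75, -2.47, 0.59], np.float64(0.118)], [6.5, [-1.03, -2.36, 0.59], np.float64(0.118)], [6.5, [-1.3, -2.22, 0.59], np.float64(0.118)], [6.5, [-1.56, -2.06, 0.59], np.float64(0.118)], [6.5, [-1.79, -1.86, 0.59], np.float64(0.118)], [6.5, [-1.99, -1.64, 0.59], np.float64(0.118)]]
[0.4398841  0.48020257 1.34414109 0.01981269 1.29700429 0.12015578]
```

>>> send_rows --rows '[[6.5, [-0.3, -1.2, 0], 0], [6.5, [-0.3, -1.2, 0], 0], [6.5, [-0.3, -1.2, 0], 0], [6.5, [-0.3, -1.2, 0], 0], [6.5, [-0.3, -1.2, 0], 0], [6.5, [-0.3, -1.2, 0], 0], [6.5, [-0.3, -1.2, 0], 0], [6.5, [-0.3, -1.2, 0], 0]]'

```text
t: 10.93
tool_pos: [0.4991, 0.306, 0.142]
eef_rot: [-0.003, 0.589, 0.808, 0.014]
ft_force: [0.4, -0.2, -0.8]
width: 0.694
```

```bash
python3 -c "
from h import *
plan(.4336,.2787,.10,-.51,1,6.5); print(sensors.read_state()['joint_pos'])"
```

```text
t 10.93 tcp [0.4991 0.306  0.142 ] yaw 0.312 turn 0.822 tilt [0.012 0.027] w 6.52 F [ 0.4 -0.2 -0.8] j6 0.1 rows needed 7.0 dist [-65.5 -27.3 -42. ]
[[6.5, [-0.08, -1.01, 0.6], np.float64(0.117)], [6.5, [-0.2, -0.99, 0.6], np.float64(0.117)], [6.5, [-0.32, -0.96, 0.6], np.float64(0.117)], [6.5, [-0.43, -0.92, 0.6], np.float64(0.117)], [6.5, [-0.53, -0.86, 0.6], np.float64(0.117)], [6.5, [-0.63, -0.79, 0.6], np.float64(0.117)], [6.5, [-0.72, -0.72, 0.6], np.float64(0.117)]]
[0.41806222 0.31941851 1.60508597 0.02086542 1.19545153 0.09844248]
```

```bash
python3 -c "
from h import *
plan(.4266,.4169,.10,.309,7,5.5)"
```

```text
t 10.93 tcp [0.4991 0.306  0.142 ] yaw 0.312 turn 0.003 tilt [0.012 0.027] w 6.52 F [ 0.4 -0.2 -0.8] j6 0.1 rows needed 4.0 dist [-72.5 110.9 -42. ]
[[5.5, [1.83, -0.5, 0.6], np.float64(0.0)], [5.5, [1.83, -0.5, 0.6], np.float64(0.0)], [5.5, [1.83, -0.5, 0.6], np.float64(0.0)], [5.5, [1.83, -0.5, 0.6], np.float64(0.0)], [5.5, [1.83, -0.5, 0.6], np.float64(0.0)], [5.5, [1.83, -0.5, 0.6], np.float64(0.0)], [5.5, [1.83, -0.5, 0.6], np.float64(0.0)]]
```

>>> send_rows --rows '[[5.5, [2.2, -0.6, 0], 0], [5.5, [2.2, -0.6, 0], 0], [5.5, [2.2, -0.6, 0.8], 0], [5.5, [2.2, -0.6, 0.8], 0], [5.5, [2.0, -0.6, 0.8], 0], [5.5, [1.6, -0.5, 0.8], 0], [5.5, [0, 0, 0.8], 0], [5.5, [0, 0, 0], 0]]'

```text
t: 11.6
tool_pos: [0.4162, 0.4102, 0.109]
eef_rot: [-0.002, 0.591, 0.807, 0.016]
ft_force: [-0.4, -1.3, 0.1]
width: 0.584
```

```bash
python3 -c "
from h import *
plan(.4266,.4169,.08,.309,4,5.5)
s,p,d=cam('wrist');save(p,'w3.png')"
```

```text
t 11.6 tcp [0.4162 0.4102 0.109 ] yaw 0.306 turn -0.003 tilt [0.016 0.027] w 5.49 F [-0.4 -1.3  0.1] j6 0.34 rows needed 1.0 dist [ 10.4   6.7 -29. ]
[[5.5, [0.08, 0.3, 0.73], np.float64(-0.001)], [5.5, [0.08, 0.3, 0.73], np.float64(-0.001)], [5.5, [0.08, 0.3, 0.73], np.float64(-0.001)], [5.5, [0.08, 0.3, 0.73], np.float64(-0.001)]]
```

View pics/w3.png

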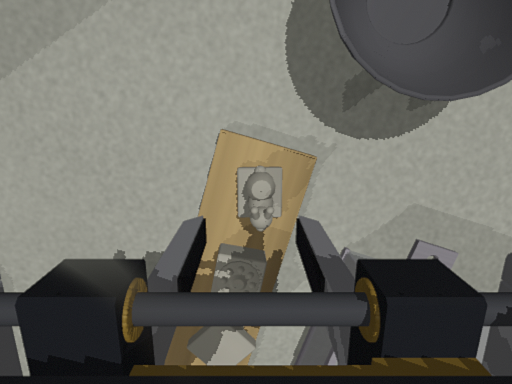

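>>> send_rows --rows '[[5.5, [0.1, 0.3, 0.5], 0], [5.5, [0.1, 0.3, 0.5], 0], [5.5, [0.1, 0.3, 0.5], 0], [5.5, [0, 0.2, 0.5], 0], [5.5, [0, 0, 0.5], 0], [5.5, [0, 0, 0.5], 0], [5.5, [0, 0, 0], 0], [5.5, [0, 0, 0], 0]]'

```text
t: 12.32
tool_pos: [0.4317, 0.4145, 0.0785]
eef_rot: [-0.001, 0.593, 0.805, 0.017]
ft_force: [0.5, -0.2, 0.4]
width: 0.587
```

```bash
python3 -c "
from h import *
plan(.4266,.4169,.023,.309,8,5.5)"
```

```text
t 12.32 tcp [0.4317 0.4145 0.0785] yaw 0.3 turn -0.009 tilt [0.019 0.028] w 5.52 F [ 0.5 -0.2  0.4] j6 0.34 rows needed 2.0 dist [ -5.1   2.4 -55.5]
[[5.5, [0.05, -0.05, 0.69], np.float64(-0.001)], [5.5, [0.05, -0.05, 0.69], np.float64(-0.001)], [5.5, [0.05, -0.05, 0.69], np.float64(-0.001)], [5.5, [0.05, -0.05, 0.69], np.float64(-0.001)], [5.5, [0.05, -0.05, 0.69], np.float64(-0.001)], [5.5, [0.05, -0.05, 0.69], np.float64(-0.001)], [5.5, [0.05, -0.05, 0.69], np.float64(-0.001)], [5.5, [0.05, -0.05, 0.69], np.float64(-0.001)]]
```

>>> send_rows --rows '[[5.5, [0, -0.1, 0.7], 0], [5.5, [0.1, -0.1, 0.7], 0], [5.5, [0.1, -0.1, 0.7], 0], [5.5, [0, -0.1, 0.7], 0], [5.5, [0, 0, 0.7], 0], [5.5, [0, 0, 0.7], 0], [5.5, [0, 0, 0.4], 0], [5.5, [0, 0, 0], 0]]'

```text
t: 12.98
tool_pos: [0.4268, 0.4166, 0.0271]
eef_rot: [-0.001, 0.593, 0.805, 0.017]
ft_force: [0.3, 0.2, 0.3]
width: 0.584
```

```bash
python3 -c "
from h import *
plan(.4266,.4169,.023,.309,4,5.5)"
```

```text
t 12.98 tcp [0.4268 0.4166 0.0271] yaw 0.301 turn -0.008 tilt [0.018 0.028] w 5.49 F [0.3 0.2 0.3] j6 0.34 rows needed 1.0 dist [-0.2  0.3 -4.1]
[[5.5, [0.01, 0.0, 0.1], np.float64(-0.002)], [5.5, [0.01, 0.0, 0.1], np.float64(-0.002)], [5.5, [0.01, 0.0, 0.1], np.float64(-0.002)], [5.5, [0.01, 0.0, 0.1], np.float64(-0.002)]]
```

Down the last 4 mm, then close.

>>> send_rows --rows '[[5.5, [0, 0, 0.2], 0], [5.5, [0, 0, 0.2], 0], [5.5, [0, 0, 0], 0], [1.5, [0, 0, 0], 0], [1.5, [0, 0, 0], 0], [1.5, [0, 0, 0], 0], [1.5, [0, 0, 0], 0], [1.5, [0, 0, 0], 0]]' --grip_force 20

```text
t: 13.65
tool_pos: [0.4278, 0.4173, 0.0236]
eef_rot: [-0.001, 0.593, 0.805, 0.018]
ft_force: [-0.1, 0.2, -0.5]
width: 0.264
```

```bash
python3 -c "
from h import *
plan(.4266,.4169,.023,.309,4,5.5)"
```

```text
t 13.65 tcp [0.4278 0.4173 0.0236] yaw 0.3 turn -0.009 tilt [0.02  0.029] w 2.48 F [-0.1  0.2 -0.5] j6 0.34 rows needed 1.0 dist [-1.2 -0.4 -0.6]
[[5.5, [0.0, -0.03, 0.01], np.float64(-0.002)], [5.5, [0.0, -0.03, 0.01], np.float64(-0.002)], [5.5, [0.0, -0.03, 0.01], np.float64(-0.002)], [5.5, [0.0, -0.03, 0.01], np.float64(-0.002)]]
```

>>> send_rows --rows '[[1.5, [0, 0, 0], 0], [1.5, [0, 0, -1.5], 0], [1.5, [0, 0, -2.0], 0], [1.5, [0, 0, -2.0], 0], [1.5, [0, 0, -2.0], 0], [1.5, [0, 0, -2.0], 0], [1.5, [0, 0, -2.0], 0], [1.5, [0, 0, -1.5], 0]]'

```text
t: 14.32
tool_pos: [0.4218, 0.4107, 0.1537]
eef_rot: [-0.002, 0.593, 0.805, 0.011]
ft_force: [1.5, 0.3, -1.1]
width: 0.229
```

```bash
python3 -c "
from h import *
plan(.53,-.16,.22,0,20,1.5)"
```

```text
t 14.32 tcp [0.4218 0.4107 0.1537] yaw 0.3 turn 0.3 tilt [0.01  0.021] w 2.16 F [ 1.5  0.3 -1.1] j6 0.34 rows needed 15.0 dist [ 108.2 -570.7   66.3]
[[1.5, [-2.89, -0.33, -0.33], np.float64(0.015)], [1.5, [-2.89, -0.28, -0.33], np.float64(0.015)], [1.5, [-2.89, -0.24, -0.33], np.float64(0.015)], [1.5, [-2.9, -0.2, -0.33], np.float64(0.015)], [1.5, [-2.9, -0.15, -0.33], np.float64(0.015)], [1.5, [-2.9, -0.11, -0.33], np.float64(0.015)], [1.5, [-2.9, -0.07, -0.33], np.float64(0.015)], [1.5, [-2.9, -0.02, -0.33], np.float64(0.015)]]
[[1.5, [-2.9, 0.02, -0.33], np.float64(0.015)], [1.5, [-2.9, 0.06, -0.33], np.float64(0.015)], [1.5, [-2.9, 0.11, -0.33], np.float64(0.015)], [1.5, [-2.9, 0.15, -0.33], np.float64(0.015)], [1.5, [-2.9, 0.2, -0.33], np.float64(0.015)], [1.5, [-2.89, 0.24, -0.33], np.float64(0.015)], [1.5, [-2.89, 0.28, -0.33], np.float64(0.015)], [1.5, [-2.89, 0.33, -0.33], np.float64(0.015)]]
[[1.5, [-2.88, 0.37, -0.33], np.float64(0.015)], [1.5, [-2.88, 0.41, -0.33], np.float64(0.015)], [1.5, [-2.87, 0.46, -0.33], np.float64(0.015)], [1.5, [-2.86, 0.5, -0.33], np.float64(0.015)]]
```

Rabbit held (width 2.2 cm). Transport with modest speed.

>>> send_rows --rows '[[1.5, [-1.5, -0.2, -0.5], 0.02], [1.5, [-2.8, -0.3, -0.5], 0.02], [1.5, [-2.8, -0.2, -0.5], 0.02], [1.5, [-2.8, -0.2, -0.5], 0.02], [1.5, [-2.8, -0.1, -0.5], 0.02], [1.5, [-2.8, -0.1, -0.4], 0.02], [1.5, [-2.8, 0, -0.4], 0.02], [1.5, [-2.8, 0, -0.4], 0.02]]'

```text
t: 14.98
tool_pos: [0.4564, 0.192, 0.1868]
eef_rot: [-0.003, 0.657, 0.754, 0.012]
ft_force: [1.0, -0.1, -1.5]
width: 0.235
```

>>> send_rows --rows '[[1.5, [-2.8, 0, -0.4], 0.02], [1.5, [-2.8, 0.1, -0.3], 0.02], [1.5, [-2.8, 0.1, -0.3], 0.02], [1.5, [-2.8, 0.2, -0.3], 0.02], [1.5, [-2.8, 0.2, -0.3], 0.02], [1.5, [-2.8, 0.3, -0.2], 0.02], [1.5, [-2.8, 0.3, 0], 0.02], [1.5, [-2.8, 0.3, 0], 0.02]]'

```text
t: 15.65
tool_pos: [0.4761, -0.0502, 0.1966]
eef_rot: [-0.005, 0.722, 0.692, 0.007]
ft_force: [0.7, -0.5, -0.7]
width: 0.236
```

>>> send_rows --rows '[[1.5, [-2.6, 0.5, 0], 0], [1.5, [-2.6, 0.5, 0], 0], [1.5, [-2.3, 0.5, 0], 0], [1.5, [-1.5, 0.5, 0], 0], [1.5, [-0.7, 0.5, 0], 0], [1.5, [0, 0, 0], 0], [1.5, [0, 0, 0], 0], [1.5, [0, 0, 0], 0]]'

```text
t: 16.32
tool_pos: [0.488, -0.162, 0.1892]
eef_rot: [-0.008, 0.727, 0.686, 0.003]
ft_force: [0.6, 0.9, -0.8]
width: 0.235
```

```bash
python3 -c "
from h import *
plan(.53,-.16,.22,0,20,1.5)
s,p,d=cam('wrist');save(p,'w4.png');W=cloud('wrist',s,d);np.savez('w4.npz',p=p,W=W)"
```

```text
t 16.32 tcp [ 0.488  -0.162   0.1892] yaw -0.058 turn -0.058 tilt [-0.007  0.016] w 2.21 F [ 0.6  0.9 -0.8] j6 -0.41 rows needed 2.0 dist [42.   2.  30.8]
[[1.5, [0.02, 0.21, -0.15], np.float64(-0.003)], [1.5, [0.02, 0.21, -0.15], np.float64(-0.003)], [1.5, [0.02, 0.21, -0.15], np.float64(-0.003)], [1.5, [0.02, 0.21, -0.15], np.float64(-0.003)], [1.5, [0.02, 0.21, -0.15], np.float64(-0.003)], [1.5, [0.02, 0.21, -0.15], np.float64(-0.003)], [1.5, [0.02, 0.21, -0.15], np.float64(-0.003)], [1.5, [0.02, 0.21, -0.15], np.float64(-0.003)]]
[[1.5, [0.02, 0.21, -0.15], np.float64(-0.003)], [1.5, [0.02, 0.21, -0.15], np.float64(-0.003)], [1.5, [0.02, 0.21, -0.15], np.float64(-0.003)], [1.5, [0.02, 0.21, -0.15], np.float64(-0.003)], [1.5, [0.01, 0.21, -0.15], np.float64(-0.003)], [1.5, [0.01, 0.21, -0.15], np.float64(-0.003)], [1.5, [0.01, 0.21, -0.15], np.float64(-0.003)], [1.5, [0.01, 0.21, -0.15], np.float64(-0.003)]]
[[1.5, [0.01, 0.21, -0.15], np.float64(-0.003)], [1.5, [0.01, 0.21, -0.15], np.float64(-0.003)], [1.5, [0.01, 0.21, -0.15], np.float64(-0.003)], [1.5, [0.01, 0.21, -0.15], np.float64(-0.003)]]
```

View pics/w4.png

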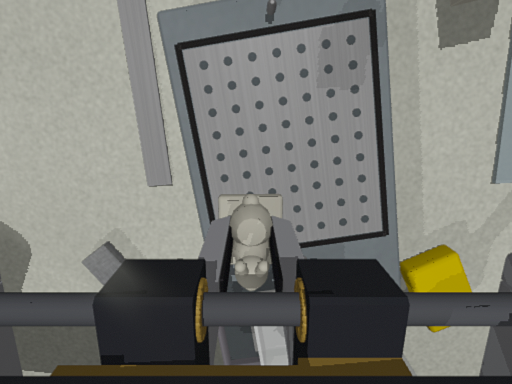

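Run:
```python
from h import *
z=np.load('w4.npz');p=z['p'];W=z['W']
g=p.max(2); m=(g<45)&(abs(W[...,2]-.07)<.006)
m[:, :100]=0
n,l,st,ct=cv2.connectedComponentsWithStats(m.astype(np.uint8)); 
for i in range(1,n):
    if st[i,4]>150: print(i,st[i])
k=W[m]; print(len(k),np.nanmedian(k[:,2]))
i=1+np.argmax(st[1:,4]); k=W[l==i]; q=(k[:,:2]*1000).astype(np.float32)
r=cv2.minAreaRect(q); print(r); print(cv2.boxPoints(r))
# stud: points above top
s=(W[...,2]>.078)&(W[...,2]<.095); s[60:]=0
kk=W[s]; print('stud',len(kk),np.round(np.median(kk,0),4),np.round(kk.max(0),4),np.round(kk.min(0),4))
# line fits for left (front) , top(left) , right(back) frame strips
```

```text
1 [ 175    9  214  239 3728]
3733 0.07010789386083094
((527.2054443359375, -123.74946594238281), (177.36544799804688, 211.56619262695312), 5.7218241691589355)
[[ 428.41812   -27.334972]
 [ 449.51102  -237.84708 ]
 [ 625.9928   -220.16396 ]
 [ 604.8999     -9.651855]]
stud 95 [ 0.5145 -0.0069  0.086 ] [ 0.5188 -0.0024  0.0914] [ 0.5113 -0.0092  0.0781]
```

```bash
python3 -c "
from h import *
plan(.5334,-.1854,.12,.09,6,1.5)"
```

```text
t 16.37 tcp [ 0.4879 -0.1616  0.1892] yaw -0.058 turn -0.148 tilt [-0.008  0.016] w 2.21 F [-1.   0.6 -1.3] j6 -0.41 rows needed 3.0 dist [ 45.5 -23.8 -69.2]
[[1.5, [-0.35, 0.78, 1.15], np.float64(-0.025)], [1.5, [-0.37, 0.77, 1.15], np.float64(-0.025)], [1.5, [-0.39, 0.76, 1.15], np.float64(-0.025)], [1.5, [-0.41, 0.75, 1.15], np.float64(-0.025)], [1.5, [-0.43, 0.74, 1.15], np.float64(-0.025)], [1.5, [-0.45, 0.73, 1.15], np.float64(-0.025)]]
```

>>> send_rows --rows '[[1.5, [-0.4, 0.7, 0.8], -0.03], [1.5, [-0.4, 0.7, 1.0], -0.03], [1.5, [-0.4, 0.7, 1.0], -0.03], [1.5, [-0.4, 0.7, 1.0], -0.03], [1.5, [-0.4, 0.6, 1.0], -0.03], [1.5, [-0.3, 0.5, 0.8], 0], [1.5, [0, 0, 0.4], 0], [1.5, [0, 0, 0], 0]]'

```text
t: 17.03
tool_pos: [0.5273, -0.1739, 0.1281]
eef_rot: [-0.008, 0.667, 0.745, 0.005]
ft_force: [-0.7, 1.0, -1.2]
width: 0.234
```

```bash
python3 -c "
from h import *
plan(.5334,-.1854,.084,.09,6,1.5)"
```

```text
t 17.03 tcp [ 0.5273 -0.1739  0.1281] yaw 0.109 turn 0.019 tilt [-0.006  0.018] w 2.2 F [-0.7  1.  -1.2] j6 -0.57 rows needed 2.0 dist [  6.1 -11.5 -44.1]
[[1.5, [-0.2, 0.08, 0.74], np.float64(0.003)], [1.5, [-0.2, 0.08, 0.74], np.float64(0.003)], [1.5, [-0.2, 0.08, 0.74], np.float64(0.003)], [1.5, [-0.2, 0.08, 0.74], np.float64(0.003)], [1.5, [-0.2, 0.08, 0.74], np.float64(0.003)], [1.5, [-0.2, 0.08, 0.74], np.float64(0.003)]]
```

>>> send_rows --rows '[[1.5, [-0.3, 0.1, 0.5], 0], [1.5, [-0.3, 0.1, 0.5], 0], [1.5, [-0.2, 0.1, 0.5], 0], [1.5, [-0.2, 0.1, 0.5], 0], [1.5, [-0.1, 0.1, 0.5], 0], [1.5, [0, 0, 0.5], 0], [1.5, [0, 0, 0.3], 0], [1.5, [0, 0, 0], 0]]'

```text
t: 17.7
tool_pos: [0.5334, -0.1838, 0.0931]
eef_rot: [-0.007, 0.668, 0.744, 0.005]
ft_force: [-0.3, -0.1, -1.3]
width: 0.233
```

```bash
python3 -c "
from h import *
plan(.5334,-.1854,.083,.09,4,1.5)"
```

```text
t 17.7 tcp [ 0.5334 -0.1838  0.0931] yaw 0.109 turn 0.019 tilt [-0.005  0.017] w 2.19 F [-0.3 -0.1 -1.3] j6 -0.58 rows needed 1.0 dist [  0.   -1.6 -10.1]
[[1.5, [-0.04, 0.0, 0.25], np.float64(0.005)], [1.5, [-0.04, 0.0, 0.25], np.float64(0.005)], [1.5, [-0.04, 0.0, 0.25], np.float64(0.005)], [1.5, [-0.04, 0.0, 0.25], np.float64(0.005)]]
```

>>> send_rows --rows '[[1.5, [0, 0, 0.2], 0], [1.5, [0, 0, 0.2], 0], [1.5, [0, 0, 0.2], 0], [1.5, [0, 0, 0.2], 0], [1.5, [0, 0, 0.1], 0], [1.5, [0, 0, 0.1], 0], [1.5, [0, 0, 0], 0], [1.5, [0, 0, 0], 0]]'

```text
t: 18.37
tool_pos: [0.5334, -0.1836, 0.0824]
eef_rot: [-0.007, 0.668, 0.744, 0.005]
ft_force: [-0.6, -0.2, -1.0]
width: 0.235
```

```bash
python3 -c "
from h import *
plan(.5334,-.1854,.083,.09,4,1.5)"
```

```text
t 18.37 tcp [ 0.5334 -0.1836  0.0824] yaw 0.109 turn 0.019 tilt [-0.004  0.017] w 2.21 F [-0.6 -0.2 -1. ] j6 -0.58 rows needed 1.0 dist [-0.  -1.8  0.6]
[[1.5, [-0.05, -0.01, -0.01], np.float64(0.005)], [1.5, [-0.05, -0.01, -0.01], np.float64(0.005)], [1.5, [-0.05, -0.01, -0.01], np.float64(0.005)], [1.5, [-0.05, -0.01, -0.01], np.float64(0.005)]]
```

>>> send_rows --rows '[[4.5, [0, 0, 0.05], 0], [4.5, [0, 0, 0], 0], [4.5, [0, 0, 0], 0], [4.5, [0, 0, 0], 0], [4.5, [0, 0, -0.8], 0], [4.5, [0, 0, -1.5], 0], [4.5, [0, 0, -2.0], 0], [4.5, [0, 0, -2.0], 0]]'

```text
t: 19.03
tool_pos: [0.531, -0.1833, 0.1446]
eef_rot: [-0.011, 0.668, 0.744, 0.004]
ft_force: [0.3, -0.0, -0.3]
width: 0.479
```

```bash
python3 -c "
from h import *
plan(.4307,.3375,.13,.106,18,6.5)"
```

```text
t 19.03 tcp [ 0.531  -0.1833  0.1446] yaw 0.109 turn 0.003 tilt [-0.012  0.021] w 4.51 F [ 0.3 -0.  -0.3] j6 -0.58 rows needed 14.0 dist [-100.3  520.8  -14.6]
[[6.5, [2.94, -0.24, 0.08], np.float64(0.0)], [6.5, [2.94, -0.24, 0.08], np.float64(0.0)], [6.5, [2.94, -0.24, 0.08], np.float64(0.0)], [6.5, [2.94, -0.24, 0.08], np.float64(0.0)], [6.5, [2.94, -0.24, 0.08], np.float64(0.0)], [6.5, [2.94, -0.24, 0.08], np.float64(0.0)], [6.5, [2.94, -0.24, 0.08], np.float64(0.0)], [6.5, [2.94, -0.24, 0.08], np.float64(0.0)]]
[[6.5, [2.94, -0.24, 0.08], np.float64(0.0)], [6.5, [2.94, -0.24, 0.08], np.float64(0.0)], [6.5, [2.94, -0.24, 0.08], np.float64(0.0)], [6.5, [2.94, -0.25, 0.08], np.float64(0.0)], [6.5, [2.94, -0.25, 0.08], np.float64(0.0)], [6.5, [2.94, -0.25, 0.08], np.float64(0.0)], [6.5, [2.94, -0.25, 0.08], np.float64(0.0)], [6.5, [2.94, -0.25, 0.08], np.float64(0.0)]]
[[6.5, [2.94, -0.25, 0.08], np.float64(0.0)], [6.5, [2.94, -0.25, 0.08], np.float64(0.0)]]
```

>>> send_rows --rows '[[6.5, [1.5, 0, -0.5], 0], [6.5, [2.9, -0.2, -0.5], 0], [6.5, [2.9, -0.2, -0.3], 0], [6.5, [2.9, -0.2, 0], 0], [6.5, [2.9, -0.2, 0], 0], [6.5, [2.9, -0.2, 0], 0], [6.5, [2.9, -0.2, 0], 0], [6.5, [2.9, -0.2, 0], 0]]'

```text
t: 19.7
tool_pos: [0.4948, 0.0393, 0.1679]
eef_rot: [-0.006, 0.672, 0.741, 0.007]
ft_force: [0.6, 0.8, 0.7]
width: 0.694
```

>>> send_rows --rows '[[6.5, [2.9, -0.3, 0], 0], [6.5, [2.9, -0.3, 0], 0], [6.5, [2.9, -0.3, 0], 0], [6.5, [2.9, -0.3, 0], 0], [6.5, [2.6, -0.3, 0.2], 0], [6.5, [1.5, -0.3, 0.2], 0], [6.5, [0, 0, 0], 0], [6.5, [0, 0, 0], 0]]'

```text
t: 20.37
tool_pos: [0.4485, 0.2128, 0.1668]
eef_rot: [-0.009, 0.668, 0.744, 0.008]
ft_force: [0.1, -1.0, 0.5]
width: 0.69
```

```bash
cat > casts.py <<'E'
from h import *
def casts(fn,names=['cast_rosette','cast_capital','cast_rabbit'],foot=.012):
    s,p,d=cam('wrist'); W=cloud('wrist',s,d); save(p,fn)
    for n in names:
      for r in spotter.cut_out('wrist',n)[:1]:
        m=r['pixels']; q=W[m]; q=q[~np.isnan(q[:,0])]
        print(n,round(r['confidence'],2),np.round(r['box']),len(q))
        zs=q[:,2]-foot
        for lo,hi in [(0.002,.012),(.020,.06),(.036,.06)]:
            k=q[(zs>lo)&(zs<hi)]
            if len(k)>30:
                k=k[:,:2]; rct=cv2.minAreaRect((k*1000).astype(np.float32)); print('  ',lo,hi,len(k),np.round(rct[0],1),np.round(rct[1],1),round(rct[2],1))
E
python3 -c "
from casts import *
plan(.4307,.3375,.10,.106,4,6.5)
casts('w5.png')"
```

```text
t 20.37 tcp [0.4485 0.2128 0.1668] yaw 0.107 turn 0.001 tilt [-0.003  0.024] w 6.49 F [ 0.1 -1.   0.5] j6 0.17 rows needed 4.0 dist [-17.8 124.7 -66.8]
[[6.5, [3.15, -0.11, 1.67], np.float64(0.0)], [6.5, [3.15, -0.11, 1.67], np.float64(0.0)], [6.5, [3.15, -0.11, 1.67], np.float64(0.0)], [6.5, [3.15, -0.11, 1.67], np.float64(0.0)]]
cast_rosette 0.79 [246.  54.  49.  53.] 2462
   0.002 0.012 42 [433.8 316.1] [41.1  0.6] 6.7
   0.02 0.06 2372 [430.8 337.3] [43.6 43.8] 5.2
cast_capital 0.71 [241. 116.  67.  66.] 2279
   0.02 0.06 2276 [433.6 278.7] [43.7 43.5] 60.8
   0.036 0.06 2276 [433.6 278.7] [43.7 43.5] 60.8
```

View pics/w5.png

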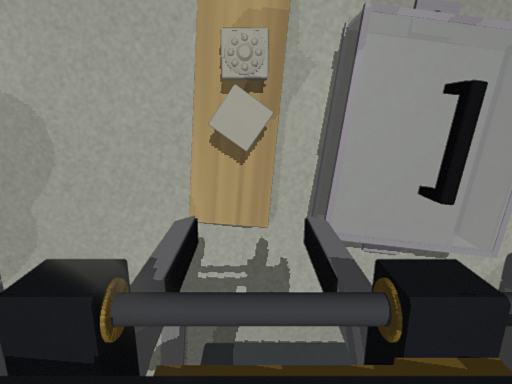

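>>> send_rows --rows '[[6.5, [1.6, 0, 0.8], 0], [6.5, [2.0, 0, 0.8], 0], [6.5, [2.0, -0.1, 0.8], 0], [6.5, [2.0, -0.1, 0.8], 0], [6.5, [2.0, -0.1, 0.8], 0], [6.5, [1.4, 0, 0.8], 0], [6.5, [0.5, 0, 0.8], 0], [6.5, [0, 0, 0.4], 0]]'

```text
t: 21.23
tool_pos: [0.4428, 0.3223, 0.1089]
eef_rot: [-0.006, 0.676, 0.737, 0.01]
ft_force: [-0.6, -0.6, -0.2]
width: 0.691
```

```bash
python3 -c "
from h import *
plan(.4307,.3374,.05,.10,8,6.5)"
```

```text
t 21.23 tcp [0.4428 0.3223 0.1089] yaw 0.085 turn -0.015 tilt [0.005 0.022] w 6.5 F [-0.6 -0.6 -0.2] j6 0.4 rows needed 2.0 dist [-12.1  15.1 -58.9]
[[6.5, [0.2, -0.13, 0.74], np.float64(-0.002)], [6.5, [0.2, -0.13, 0.74], np.float64(-0.002)], [6.5, [0.2, -0.13, 0.74], np.float64(-0.002)], [6.5, [0.2, -0.13, 0.74], np.float64(-0.002)], [6.5, [0.2, -0.13, 0.74], np.float64(-0.002)], [6.5, [0.2, -0.13, 0.74], np.float64(-0.002)], [6.5, [0.2, -0.13, 0.74], np.float64(-0.002)], [6.5, [0.2, -0.13, 0.74], np.float64(-0.002)]]
```

>>> send_rows --rows '[[6.5, [0.3, -0.2, 0.6], -0.01], [6.5, [0.3, -0.2, 0.6], 0], [6.5, [0.3, -0.2, 0.7], 0], [6.5, [0.2, -0.2, 0.7], 0], [6.5, [0.2, -0.1, 0.7], 0], [6.5, [0.1, 0, 0.7], 0], [6.5, [0, 0, 0.6], 0], [6.5, [0, 0, 0.2], 0]]'

```text
t: 21.9
tool_pos: [0.4328, 0.3328, 0.0563]
eef_rot: [-0.005, 0.674, 0.739, 0.009]
ft_force: [-0.4, -1.1, 0.6]
width: 0.688
```

```bash
python3 -c "
from h import *
plan(.4307,.3374,.015,.10,7,6.5)"
```

```text
t 21.9 tcp [0.4328 0.3328 0.0563] yaw 0.091 turn -0.009 tilt [0.004 0.02 ] w 6.47 F [-0.4 -1.1  0.6] j6 0.42 rows needed 2.0 dist [ -2.1   4.6 -41.3]
[[6.5, [0.07, -0.02, 0.59], np.float64(-0.001)], [6.5, [0.07, -0.02, 0.59], np.float64(-0.001)], [6.5, [0.07, -0.02, 0.59], np.float64(-0.001)], [6.5, [0.07, -0.02, 0.59], np.float64(-0.001)], [6.5, [0.07, -0.02, 0.59], np.float64(-0.001)], [6.5, [0.07, -0.02, 0.59], np.float64(-0.001)], [6.5, [0.07, -0.02, 0.59], np.float64(-0.001)]]
```

>>> send_rows --rows '[[6.5, [0.1, 0, 0.6], 0], [6.5, [0.1, 0, 0.6], 0], [6.5, [0.1, 0, 0.6], 0], [6.5, [0.1, 0, 0.6], 0], [6.5, [0, 0, 0.6], 0], [6.5, [0, 0, 0.4], 0], [6.5, [0, 0, 0.2], 0], [6.5, [0, 0, 0], 0]]'

```text
t: 22.57
tool_pos: [0.4328, 0.338, 0.0158]
eef_rot: [-0.005, 0.674, 0.739, 0.009]
ft_force: [-0.2, 0.4, 0.4]
width: 0.691
```

```bash
python3 -c "
from h import *
plan(.4307,.3374,.015,.10,7,6.5)"
```

```text
t 22.57 tcp [0.4328 0.338  0.0158] yaw 0.092 turn -0.008 tilt [0.004 0.02 ] w 6.5 F [-0.2  0.4  0.4] j6 0.42 rows needed 1.0 dist [-2.1 -0.6 -0.8]
[[6.5, [-0.01, -0.03, 0.01], np.float64(-0.001)], [6.5, [-0.01, -0.03, 0.01], np.float64(-0.001)], [6.5, [-0.01, -0.03, 0.01], np.float64(-0.001)], [6.5, [-0.01, -0.03, 0.01], np.float64(-0.001)], [6.5, [-0.01, -0.03, 0.01], np.float64(-0.001)], [6.5, [-0.01, -0.03, 0.01], np.float64(-0.001)], [6.5, [-0.01, -0.03, 0.01], np.float64(-0.001)]]
```

>>> send_rows --rows '[[3.8, [0, -0.1, 0], 0], [3.8, [0, -0.1, 0], 0], [3.8, [0, 0, 0], 0], [3.8, [0, 0, 0], 0], [3.8, [0, 0, 0], 0], [3.8, [0, 0, 0], 0], [3.8, [0, 0, -1.0], 0], [3.8, [0, 0, -1.5], 0]]' --grip_force 25

```text
t: 23.23
tool_pos: [0.4286, 0.3361, 0.0399]
eef_rot: [-0.006, 0.674, 0.739, 0.006]
ft_force: [-0.1, -0.4, -1.1]
width: 0.468
```

>>> send_rows --rows '[[3.8, [0, 0, -1.8], 0], [3.8, [0, 0, -1.8], 0], [3.8, [0, 0, -1.8], 0], [3.8, [-0.5, 0, -1.8], 0], [3.8, [-1.0, 0, -1.8], 0], [3.8, [-2.0, 0, -1.8], 0], [3.8, [-2.5, 0.2, -0.8], 0], [3.8, [-2.8, 0.2, 0], 0]]'

```text
t: 23.9
tool_pos: [0.4419, 0.2492, 0.1681]
eef_rot: [-0.005, 0.671, 0.741, 0.011]
ft_force: [1.3, 0.2, -1.2]
width: 0.469
```

```bash
python3 -c "
from h import *
plan(.5272,-.1237,.16,.10,7,3.8)"
```

```text
t 23.9 tcp [0.4419 0.2492 0.1681] yaw 0.098 turn -0.002 tilt [0.008 0.023] w 4.41 F [ 1.3  0.2 -1.2] j6 0.26 rows needed 10.0 dist [  85.3 -372.9   -8.1]
[[3.8, [-3.79, 0.48, 0.08], np.float64(-0.0)], [3.8, [-3.79, 0.48, 0.08], np.float64(-0.0)], [3.8, [-3.79, 0.48, 0.08], np.float64(-0.0)], [3.8, [-3.79, 0.48, 0.08], np.float64(-0.0)], [3.8, [-3.79, 0.48, 0.08], np.float64(-0.0)], [3.8, [-3.79, 0.48, 0.08], np.float64(-0.0)], [3.8, [-3.8, 0.48, 0.08], np.float64(-0.0)], [3.8, [-3.8, 0.48, 0.08], np.float64(-0.0)]]
[[3.8, [-3.8, 0.48, 0.08], np.float64(-0.0)], [3.8, [-3.8, 0.48, 0.08], np.float64(-0.0)]]
```

>>> send_rows --rows '[[3.8, [-2.8, 0.3, 0], 0], [3.8, [-2.8, 0.3, 0], 0], [3.8, [-2.8, 0.3, 0], 0], [3.8, [-2.8, 0.3, 0], 0], [3.8, [-2.8, 0.3, 0], 0], [3.8, [-2.8, 0.3, 0], 0], [3.8, [-2.8, 0.4, 0], 0], [3.8, [-2.8, 0.4, 0], 0]]'

```text
t: 24.57
tool_pos: [0.491, 0.0193, 0.1728]
eef_rot: [-0.001, 0.67, 0.742, 0.016]
ft_force: [-0.3, -0.1, -0.8]
width: 0.464
```

>>> send_rows --rows '[[3.8, [-2.8, 0.4, 0], 0], [3.8, [-2.8, 0.4, 0], 0], [3.8, [-2.5, 0.4, 0], 0], [3.8, [-2.0, 0.4, 0], 0], [3.8, [-1.2, 0.3, 0], 0], [3.8, [-0.5, 0, 0], 0], [3.8, [0, 0, 0], 0], [3.8, [0, 0, 0], 0]]'

```text
t: 25.23
tool_pos: [0.5231, -0.1075, 0.1759]
eef_rot: [0.002, 0.673, 0.74, 0.017]
ft_force: [0.4, 0.8, -1.4]
width: 0.467
```

```bash
python3 -c "
from h import *
plan(.5272,-.1237,.12,.10,7,3.8)"
```

```text
t 25.23 tcp [ 0.5231 -0.1075  0.1759] yaw 0.095 turn -0.005 tilt [0.026 0.022] w 4.39 F [ 0.4  0.8 -1.4] j6 -0.46 rows needed 2.0 dist [  4.1 -16.2 -55.9]
[[3.8, [-0.24, 0.04, 0.8], np.float64(-0.001)], [3.8, [-0.24, 0.04, 0.8], np.float64(-0.001)], [3.8, [-0.24, 0.04, 0.8], np.float64(-0.001)], [3.8, [-0.24, 0.04, 0.8], np.float64(-0.001)], [3.8, [-0.24, 0.04, 0.8], np.float64(-0.001)], [3.8, [-0.24, 0.04, 0.8], np.float64(-0.001)], [3.8, [-0.24, 0.04, 0.8], np.float64(-0.001)]]
```

>>> send_rows --rows '[[3.8, [-0.3, 0, 0.8], 0], [3.8, [-0.3, 0, 0.9], 0], [3.8, [-0.3, 0.1, 0.9], 0], [3.8, [-0.3, 0.1, 0.9], 0], [3.8, [-0.2, 0.1, 0.9], 0], [3.8, [0, 0, 0.9], 0], [3.8, [0, 0, 0.9], 0], [3.8, [0, 0, 0.4], 0]]'

```text
t: 25.9
tool_pos: [0.5278, -0.1152, 0.1028]
eef_rot: [0.001, 0.671, 0.742, 0.017]
ft_force: [-0.2, 0.1, -1.5]
width: 0.464
```

```bash
python3 -c "
from h import *
plan(.5272,-.1237,.0745,.10,7,3.8)"
```

```text
t 25.9 tcp [ 0.5278 -0.1152  0.1028] yaw 0.1 turn 0.0 tilt [0.024 0.025] w 4.36 F [-0.2  0.1 -1.5] j6 -0.48 rows needed 1.0 dist [ -0.6  -8.5 -28.3]
[[3.8, [-0.12, -0.02, 0.4], np.float64(0.0)], [3.8, [-0.12, -0.02, 0.4], np.float64(0.0)], [3.8, [-0.12, -0.02, 0.4], np.float64(0.0)], [3.8, [-0.12, -0.02, 0.4], np.float64(0.0)], [3.8, [-0.12, -0.02, 0.4], np.float64(0.0)], [3.8, [-0.12, -0.02, 0.4], np.float64(0.0)], [3.8, [-0.12, -0.02, 0.4], np.float64(0.0)]]
```

>>> send_rows --rows '[[3.8, [-0.2, 0, 0.5], 0], [3.8, [-0.2, 0, 0.5], 0], [3.8, [-0.2, 0, 0.5], 0], [3.8, [-0.2, 0, 0.4], 0], [3.8, [-0.1, 0, 0.3], 0], [3.8, [0, 0, 0.3], 0], [3.8, [0, 0, 0.2], 0], [3.8, [0, 0, 0], 0]]'

```text
t: 26.57
tool_pos: [0.5299, -0.1246, 0.0751]
eef_rot: [0.001, 0.671, 0.742, 0.017]
ft_force: [0.0, -0.1, -1.1]
width: 0.464
```

```bash
python3 -c "
from h import *
plan(.5272,-.1237,.0740,.10,7,3.8)"
```

```text
t 26.57 tcp [ 0.5299 -0.1246  0.0751] yaw 0.1 turn 0.0 tilt [0.025 0.025] w 4.36 F [ 0.  -0.1 -1.1] j6 -0.5 rows needed 1.0 dist [-2.7  0.9 -1.1]
[[3.8, [0.02, -0.04, 0.02], np.float64(0.0)], [3.8, [0.02, -0.04, 0.02], np.float64(0.0)], [3.8, [0.02, -0.04, 0.02], np.float64(0.0)], [3.8, [0.02, -0.04, 0.02], np.float64(0.0)], [3.8, [0.02, -0.04, 0.02], np.float64(0.0)], [3.8, [0.02, -0.04, 0.02], np.float64(0.0)], [3.8, [0.02, -0.04, 0.02], np.float64(0.0)]]
```

>>> send_rows --rows '[[3.8, [0, 0, 0.1], 0], [3.8, [0, 0, 0], 0], [6.0, [0, 0, 0], 0], [6.0, [0, 0, 0], 0], [6.0, [0, 0, 0], 0], [6.0, [0, 0, -1.0], 0], [6.0, [0, 0, -2.0], 0], [6.0, [0, 0, -2.5], 0]]'

```text
t: 27.23
tool_pos: [0.5256, -0.1248, 0.1269]
eef_rot: [-0.004, 0.671, 0.742, 0.016]
ft_force: [0.9, 0.7, 0.5]
width: 0.638
```

>>> send_rows --rows '[[6.5, [0, 0, -2.0], 0.03], [6.5, [1.5, 0, -1.5], 0.03], [6.5, [2.8, -0.2, 0], 0.03], [6.5, [2.8, -0.1, 0], 0.03], [6.5, [2.8, 0, 0], 0.03], [6.5, [2.8, 0.1, 0], 0.03], [6.5, [2.8, 0.2, 0], 0.03], [6.5, [2.8, 0.2, 0], 0.03]]'

```text
t: 27.9
tool_pos: [0.5379, 0.0552, 0.1811]
eef_rot: [0.004, 0.762, 0.648, 0.02]
ft_force: [-0.5, -0.3, -0.5]
width: 0.689
```

```bash
python3 -c "
from h import *
plan(.4336,.2787,.14,-.51,10,6.5)"
```

```text
t 27.9 tcp [0.5379 0.0552 0.1811] yaw -0.161 turn 0.349 tilt [0.035 0.02 ] w 6.48 F [-0.5 -0.3 -0.5] j6 0.11 rows needed 7.0 dist [-104.3  223.5  -41.1]
[[6.5, [2.04, -1.39, 0.41], np.float64(0.035)], [6.5, [1.99, -1.46, 0.41], np.float64(0.035)], [6.5, [1.94, -1.53, 0.41], np.float64(0.035)], [6.5, [1.88, -1.59, 0.41], np.float64(0.035)], [6.5, [1.83, -1.66, 0.41], np.float64(0.035)], [6.5, [1.77, -1.72, 0.41], np.float64(0.035)], [6.5, [1.71, -1.78, 0.41], np.float64(0.035)], [6.5, [1.64, -1.84, 0.41], np.float64(0.035)]]
[[6.5, [1.58, -1.9, 0.41], np.float64(0.035)], [6.5, [1.51, -1.95, 0.41], np.float64(0.035)]]
```

>>> send_rows --rows '[[6.5, [2.0, -1.4, 0.3], 0.04], [6.5, [2.0, -1.5, 0.3], 0.04], [6.5, [1.9, -1.5, 0.3], 0.04], [6.5, [1.9, -1.6, 0.3], 0.04], [6.5, [1.8, -1.7, 0.3], 0.04], [6.5, [1.8, -1.7, 0.4], 0.04], [6.5, [1.7, -1.8, 0.4], 0.04], [6.5, [1.3, -1.5, 0.4], 0.03]]'

```text
t: 28.57
tool_pos: [0.4617, 0.2426, 0.1616]
eef_rot: [0.002, 0.856, 0.516, 0.026]
ft_force: [0.1, 0.5, 0.5]
width: 0.692
```

>>> send_rows --rows '[[6.5, [0.8, -1.0, 0], 0.02], [6.5, [0.4, -0.6, 0], 0.02], [6.5, [0, 0, 0], 0], [6.5, [0, 0, 0], 0], [6.5, [0, 0, 0], 0], [6.5, [0, 0, 0], 0], [6.5, [0, 0, 0], 0], [6.5, [0, 0, 0], 0]]'

```text
t: 29.23
tool_pos: [0.4516, 0.264, 0.1646]
eef_rot: [0.002, 0.866, 0.5, 0.027]
ft_force: [1.6, 0.4, -0.5]
width: 0.695
```

```bash
python3 -c "
from h import *
plan(.4336,.2787,.10,-.51,8,6.5)"
```

```text
t 29.23 tcp [0.4516 0.264  0.1646] yaw -0.524 turn -0.014 tilt [0.049 0.025] w 6.53 F [ 1.6  0.4 -0.5] j6 0.91 rows needed 2.0 dist [-18.   14.7 -64.6]
[[6.5, [0.05, -0.29, 0.81], np.float64(-0.002)], [6.5, [0.05, -0.29, 0.81], np.float64(-0.002)], [6.5, [0.05, -0.29, 0.81], np.float64(-0.002)], [6.5, [0.05, -0.29, 0.81], np.float64(-0.002)], [6.5, [0.05, -0.29, 0.81], np.float64(-0.002)], [6.5, [0.05, -0.29, 0.81], np.float64(-0.002)], [6.5, [0.05, -0.29, 0.81], np.float64(-0.002)], [6.5, [0.05, -0.29, 0.81], np.float64(-0.002)]]
```

>>> send_rows --rows '[[6.5, [3.5, 2.0, 0], 0], [6.5, [3.5, 2.0, 0], 0], [6.5, [3.5, 2.0, 0], 0], [6.5, [0, 0, 0], 0], [6.5, [0, 0, 0], 0], [6.5, [0, 0, 0], 0], [6.5, [0, 0, 0], 0], [6.5, [0, 0, 0], 0]]'

```text
t: 29.9
tool_pos: [0.5551, 0.3203, 0.1664]
eef_rot: [0.002, 0.867, 0.498, 0.022]
ft_force: [-0.4, 0.1, -0.3]
width: 0.691
```

```bash
python3 -c "
from h import *
plan(.4336,.2787,.12,-.51,16,6.5)"
```

```text
t 29.9 tcp [0.5551 0.3203 0.1664] yaw -0.528 turn -0.018 tilt [0.039 0.019] w 6.5 F [-0.4  0.1 -0.3] j6 0.94 rows needed 4.0 dist [-121.5  -41.6  -46.4]
[[6.5, [-0.61, -0.52, 0.29], np.float64(-0.001)], [6.5, [-0.61, -0.53, 0.29], np.float64(-0.001)], [6.5, [-0.61, -0.53, 0.29], np.float64(-0.001)], [6.5, [-0.61, -0.53, 0.29], np.float64(-0.001)], [6.5, [-0.6, -0.53, 0.29], np.float64(-0.001)], [6.5, [-0.6, -0.53, 0.29], np.float64(-0.001)], [6.5, [-0.6, -0.53, 0.29], np.float64(-0.001)], [6.5, [-0.6, -0.53, 0.29], np.float64(-0.001)]]
[[6.5, [-0.6, -0.53, 0.29], np.float64(-0.001)], [6.5, [-0.6, -0.53, 0.29], np.float64(-0.001)], [6.5, [-0.6, -0.53, 0.29], np.float64(-0.001)], [6.5, [-0.6, -0.53, 0.29], np.float64(-0.001)], [6.5, [-0.6, -0.53, 0.29], np.float64(-0.001)], [6.5, [-0.6, -0.53, 0.29], np.float64(-0.001)], [6.5, [-0.6, -0.53, 0.29], np.float64(-0.001)], [6.5, [-0.6, -0.54, 0.29], np.float64(-0.001)]]
```

>>> send_rows --rows '[[6.5, [-1.0, -0.9, 0], 0], [6.5, [-1.2, -1.0, 0], 0], [6.5, [-1.2, -1.0, 0.5], 0], [6.5, [-1.2, -1.0, 0.8], 0], [6.5, [-1.2, -1.0, 0.8], 0], [6.5, [-1.0, -0.9, 0.8], 0], [6.5, [-0.8, -0.7, 0.8], 0], [6.5, [-0.6, -0.6, 0.8], 0]]'

```text
t: 30.57
tool_pos: [0.4451, 0.2808, 0.1196]
eef_rot: [0.002, 0.867, 0.497, 0.025]
ft_force: [0.4, -0.9, 0.1]
width: 0.692
```

>>> send_rows --rows '[[6.5, [-0.3, -0.3, 0.8], 0], [6.5, [0, 0, 0.5], 0], [6.5, [0, 0, 0], 0], [6.5, [0, 0, 0], 0], [6.5, [0, 0, 0], 0], [6.5, [0, 0, 0], 0], [6.5, [0, 0, 0], 0], [6.5, [0, 0, 0], 0]]'

```text
t: 31.23
tool_pos: [0.4391, 0.2786, 0.107]
eef_rot: [0.002, 0.867, 0.497, 0.025]
ft_force: [-0.5, 0.1, 0.7]
width: 0.69
```

```bash
python3 -c "
from h import *
plan(.4336,.2787,.07,-.51,6,6.5)"
```

```text
t 31.23 tcp [0.4391 0.2786 0.107 ] yaw -0.53 turn -0.02 tilt [0.046 0.021] w 6.49 F [-0.5  0.1  0.7] j6 0.96 rows needed 1.0 dist [ -5.5   0.1 -37. ]
[[6.5, [-0.04, -0.08, 0.62], np.float64(-0.003)], [6.5, [-0.04, -0.08, 0.62], np.float64(-0.003)], [6.5, [-0.04, -0.08, 0.62], np.float64(-0.003)], [6.5, [-0.04, -0.08, 0.62], np.float64(-0.003)], [6.5, [-0.04, -0.08, 0.62], np.float64(-0.003)], [6.5, [-0.04, -0.08, 0.62], np.float64(-0.003)]]
```

>>> send_rows --rows '[[6.5, [-0.1, -0.2, 0.8], -0.01], [6.5, [-0.1, -0.1, 0.9], -0.01], [6.5, [0, -0.1, 0.9], 0], [6.5, [0, -0.1, 0.9], 0], [6.5, [0, 0, 0.9], 0], [6.5, [0, 0, 0.9], 0], [6.5, [0, 0, 0.6], 0], [6.5, [0, 0, 0.3], 0]]'

```text
t: 31.9
tool_pos: [0.4366, 0.281, 0.0379]
eef_rot: [0.003, 0.862, 0.507, 0.025]
ft_force: [-0.1, -0.0, 0.4]
width: 0.696
```

```bash
python3 -c "
from h import *
plan(.4336,.2787,.03,-.51,6,6.5)"
```

```text
t 31.9 tcp [0.4366 0.281  0.0379] yaw -0.508 turn 0.002 tilt [0.046 0.021] w 6.54 F [-0.1 -0.   0.4] j6 0.95 rows needed 1.0 dist [-3.  -2.3 -7.9]
[[6.5, [-0.06, -0.02, 0.13], np.float64(0.0)], [6.5, [-0.06, -0.02, 0.13], np.float64(0.0)], [6.5, [-0.06, -0.02, 0.13], np.float64(0.0)], [6.5, [-0.06, -0.02, 0.13], np.float64(0.0)], [6.5, [-0.06, -0.02, 0.13], np.float64(0.0)], [6.5, [-0.06, -0.02, 0.13], np.float64(0.0)]]
```

>>> send_rows --rows '[[6.5, [-0.2, -0.1, 0.3], 0], [6.5, [-0.1, 0, 0.3], 0], [6.5, [0, 0, 0.1], 0], [3.8, [0, 0, 0], 0], [3.8, [0, 0, 0], 0], [3.8, [0, 0, 0], 0], [3.8, [0, 0, 0], 0], [3.8, [0, 0, 0], 0]]'

```text
t: 32.57
tool_pos: [0.4347, 0.2788, 0.0298]
eef_rot: [0.003, 0.862, 0.507, 0.025]
ft_force: [0.4, -0.4, -0.2]
width: 0.468
```

```bash
python3 -c "
from h import *
plan(.4336,.2787,.03,-.51,6,6.5)"
```

```text
t 32.57 tcp [0.4347 0.2788 0.0298] yaw -0.508 turn 0.002 tilt [0.046 0.021] w 4.4 F [ 0.4 -0.4 -0.2] j6 0.94 rows needed 1.0 dist [-1.1 -0.1  0.2]
[[6.5, [-0.01, -0.02, 0.0], np.float64(0.0)], [6.5, [-0.01, -0.02, 0.0], np.float64(0.0)], [6.5, [-0.01, -0.02, 0.0], np.float64(0.0)], [6.5, [-0.01, -0.02, 0.0], np.float64(0.0)], [6.5, [-0.01, -0.02, 0.0], np.float64(0.0)], [6.5, [-0.01, -0.02, 0.0], np.float64(0.0)]]
```

>>> send_rows --rows '[[3.8, [0, 0, 0], 0], [3.8, [0, 0, -1.0], 0], [3.8, [0, 0, -1.8], 0], [3.8, [0, 0, -2.0], 0], [3.8, [0, 0, -2.0], -0.05], [3.8, [0, 0, -2.0], -0.05], [3.8, [0, 0, -2.0], -0.05], [3.8, [0, 0, -2.0], -0.05]]'

```text
t: 33.23
tool_pos: [0.4248, 0.2742, 0.1622]
eef_rot: [0.004, 0.804, 0.594, 0.02]
ft_force: [-0.4, -0.5, -1.2]
width: 0.466
```

```bash
python3 -c "
from h import *
plan(.521,-.061,.17,.10,14,3.8)"
```

```text
t 33.23 tcp [0.4248 0.2742 0.1622] yaw -0.3 turn -0.4 tilt [0.037 0.017] w 4.38 F [-0.4 -0.5 -1.2] j6 0.74 rows needed 9.0 dist [  96.2 -335.2    7.8]
[[3.8, [-2.08, 1.36, -0.06], np.float64(-0.029)], [3.8, [-2.12, 1.3, -0.06], np.float64(-0.029)], [3.8, [-2.16, 1.24, -0.06], np.float64(-0.029)], [3.8, [-2.19, 1.18, -0.06], np.float64(-0.029)], [3.8, [-2.23, 1.12, -0.06], np.float64(-0.029)], [3.8, [-2.26, 1.05, -0.06], np.float64(-0.029)], [3.8, [-2.29, 0.99, -0.06], np.float64(-0.029)], [3.8, [-2.31, 0.92, -0.06], np.float64(-0.029)]]
[[3.8, [-2.34, 0.86, -0.06], np.float64(-0.029)], [3.8, [-2.36, 0.79, -0.06], np.float64(-0.029)], [3.8, [-2.38, 0.72, -0.06], np.float64(-0.029)], [3.8, [-2.4, 0.65, -0.06], np.float64(-0.029)], [3.8, [-2.42, 0.58, -0.06], np.float64(-0.029)], [3.8, [-2.44, 0.51, -0.06], np.float64(-0.029)]]
```

>>> send_rows --rows '[[3.8, [-2.1, 1.4, 0], -0.03], [3.8, [-2.1, 1.3, 0], -0.03], [3.8, [-2.2, 1.2, 0], -0.03], [3.8, [-2.2, 1.2, 0], -0.03], [3.8, [-2.2, 1.1, 0], -0.03], [3.8, [-2.3, 1.1, 0], -0.03], [3.8, [-2.3, 1.0, 0], -0.03], [3.8, [-2.3, 0.9, 0], -0.03]]'

```text
t: 33.9
tool_pos: [0.4867, 0.0818, 0.1748]
eef_rot: [0.01, 0.719, 0.694, 0.029]
ft_force: [0.6, -0.0, -1.1]
width: 0.467
```

>>> send_rows --rows '[[3.8, [-2.3, 0.9, 0], -0.03], [3.8, [-2.4, 0.8, 0], -0.03], [3.8, [-2.4, 0.7, 0], -0.03], [3.8, [-2.0, 0.6, 0], -0.03], [3.8, [-1.2, 0.3, 0], -0.02], [3.8, [-0.5, 0, 0], 0], [3.8, [0, 0, 0], 0], [3.8, [0, 0, 0], 0]]'

```text
t: 34.57
tool_pos: [0.5239, -0.0362, 0.1801]
eef_rot: [0.016, 0.668, 0.743, 0.03]
ft_force: [0.4, -0.1, -1.1]
width: 0.466
```

```bash
python3 -c "
from h import *
plan(.5208,-.060,.12,.10,6,3.8)"
```

```text
t 34.57 tcp [ 0.5239 -0.0362  0.1801] yaw 0.105 turn 0.005 tilt [0.063 0.023] w 4.38 F [ 0.4 -0.1 -1.1] j6 -0.35 rows needed 2.0 dist [ -3.1 -23.8 -60.1]
[[3.8, [-0.39, -0.09, 1.0], np.float64(0.001)], [3.8, [-0.39, -0.09, 1.0], np.float64(0.001)], [3.8, [-0.39, -0.09, 1.0], np.float64(0.001)], [3.8, [-0.39, -0.09, 1.0], np.float64(0.001)], [3.8, [-0.39, -0.09, 1.0], np.float64(0.001)], [3.8, [-0.39, -0.09, 1.0], np.float64(0.001)]]
```

>>> send_rows --rows '[[3.8, [-0.5, -0.1, 0.8], 0], [3.8, [-0.5, -0.1, 0.9], 0], [3.8, [-0.5, -0.1, 0.9], 0], [3.8, [-0.4, -0.1, 0.9], 0], [3.8, [-0.3, -0.1, 0.9], 0], [3.8, [0, 0, 0.9], 0], [3.8, [0, 0, 0.6], 0], [3.8, [0, 0, 0.3], 0]]'

```text
t: 35.23
tool_pos: [0.5226, -0.0551, 0.1107]
eef_rot: [0.014, 0.667, 0.744, 0.03]
ft_force: [-0.0, 0.6, -0.8]
width: 0.466
```

```bash
python3 -c "
from h import *
plan(.5208,-.060,.09,.10,6,3.8)"
```

```text
t 35.23 tcp [ 0.5226 -0.0551  0.1107] yaw 0.108 turn 0.008 tilt [0.06  0.025] w 4.38 F [-0.   0.6 -0.8] j6 -0.4 rows needed 1.0 dist [ -1.8  -4.9 -20.7]
[[3.8, [-0.08, -0.04, 0.34], np.float64(0.001)], [3.8, [-0.08, -0.04, 0.34], np.float64(0.001)], [3.8, [-0.08, -0.04, 0.34], np.float64(0.001)], [3.8, [-0.08, -0.04, 0.34], np.float64(0.001)], [3.8, [-0.08, -0.04, 0.34], np.float64(0.001)], [3.8, [-0.08, -0.04, 0.34], np.float64(0.001)]]
```

>>> send_rows --rows '[[3.8, [-0.1, -0.1, 0.3], 0], [3.8, [-0.1, -0.1, 0.4], 0], [3.8, [-0.1, 0, 0.4], 0], [3.8, [-0.1, 0, 0.4], 0], [3.8, [0, 0, 0.3], 0], [3.8, [0, 0, 0.2], 0], [3.8, [0, 0, 0], 0], [3.8, [0, 0, 0], 0]]'

```text
t: 35.9
tool_pos: [0.5228, -0.0588, 0.0881]
eef_rot: [0.014, 0.667, 0.744, 0.03]
ft_force: [-0.2, -0.3, -1.1]
width: 0.465
```

```bash
python3 -c "
from h import *
plan(.5208,-.060,.089,.10,6,3.8)"
```

```text
t 35.9 tcp [ 0.5228 -0.0588  0.0881] yaw 0.109 turn 0.009 tilt [0.061 0.025] w 4.37 F [-0.2 -0.3 -1.1] j6 -0.41 rows needed 1.0 dist [-2.  -1.2  0.9]
[[3.8, [-0.02, -0.03, -0.01], np.float64(0.001)], [3.8, [-0.02, -0.03, -0.01], np.float64(0.001)], [3.8, [-0.02, -0.03, -0.01], np.float64(0.001)], [3.8, [-0.02, -0.03, -0.01], np.float64(0.001)], [3.8, [-0.02, -0.03, -0.01], np.float64(0.001)], [3.8, [-0.02, -0.03, -0.01], np.float64(0.001)]]
```

Release and lift, then look back at the deck.

>>> send_rows --rows '[[5.5, [0, 0, 0], 0], [5.5, [0, 0, 0], 0], [6.0, [0, 0, 0], 0], [6.0, [0, 0, 0], 0], [6.0, [0, 0, -0.8], 0], [6.0, [0, 0, -1.5], 0], [6.0, [0, 0, -2.0], 0], [6.0, [0, 0, -2.0], 0]]'

```text
t: 36.57
tool_pos: [0.5166, -0.0596, 0.1514]
eef_rot: [0.011, 0.667, 0.744, 0.028]
ft_force: [0.1, -0.2, 0.7]
width: 0.637
```

>>> send_rows --rows '[[6.0, [-1.0, 0, -2.0], 0], [6.0, [-2.0, 0, -2.0], 0], [6.0, [-2.2, 0, -1.5], 0], [6.0, [-2.2, 0, 0], 0], [6.0, [-2.2, 0, 0], 0], [6.0, [-2.0, 0, 0], 0], [6.0, [-1.0, 0, 0], 0], [6.0, [0, 0, 0], 0]]'

```text
t: 37.23
tool_pos: [0.5307, -0.1917, 0.2193]
eef_rot: [0.019, 0.665, 0.745, 0.031]
ft_force: [0.5, -0.9, 1.1]
width: 0.638
```

```bash
python3 -c "
from casts import *
plan(.5208,-.060,.089,.10,1,3.8)
casts('w6.png',foot=.07)"
```

```text
t 37.23 tcp [ 0.5307 -0.1917  0.2193] yaw 0.113 turn 0.013 tilt [0.071 0.021] w 6.0 F [ 0.5 -0.9  1.1] j6 -0.63 rows needed 5.0 dist [  -9.9  131.7 -130.3]
[[3.8, [2.64, 0.1, 2.61], np.float64(0.003)], [3.8, [2.64, 0.09, 2.61], np.float64(0.003)], [3.8, [2.64, 0.09, 2.61], np.float64(0.003)], [3.8, [2.64, 0.08, 2.61], np.float64(0.003)], [3.8, [2.64, 0.07, 2.61], np.float64(0.003)]]
cast_rosette 0.62 [250. 117.  53.  49.] 2154
   0.02 0.06 2154 [ 532.5 -125.1] [43.7 44.1] 5.3
cast_capital 0.73 [251.  41.  56.  64.] 3074
   0.002 0.012 40 [513.2 -57.6] [14.9 57.7] 31.6
   0.02 0.06 2931 [524.7 -59.9] [44.1 44.4] 6.4
   0.036 0.06 2904 [524.6 -59.9] [44.1 44.4] 6.6
cast_rabbit 0.83 [242. 180.  38.  51.] 1766
   0.002 0.012 757 [ 534.6 -185.5] [39.2 47.5] 7.0
   0.02 0.06 925 [ 535.4 -187. ] [24.  47.5] 6.0
   0.036 0.06 265 [ 536.  -196.4] [16.9 21.5] 5.4
```

View pics/w6.png

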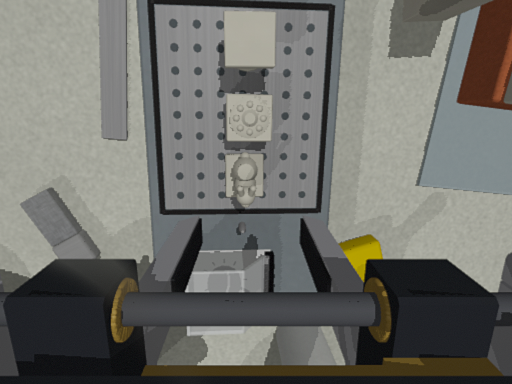

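```bash
python3 - <<'E'
from h import *
s,p,d=cam('wrist'); W=cloud('wrist',s,d)
g=p.max(2); m=(g<45)&(abs(W[...,2]-.07)<.008)
m[225:]=0
n,l,st,ct=cv2.connectedComponentsWithStats(m.astype(np.uint8)); i=1+np.argmax(st[1:,4]); print(st[i])
k=W[l==i]; print(np.median(k[:,2])); r=cv2.minAreaRect((k[:,:2]*1000).astype(np.float32)); print(r)
ys=(W[...,2]>.079)&(W[...,2]<.095); ys[:222]=0;ys[245:]=0;ys[:,:225]=0;ys[:,260:]=0
k=W[ys];print(len(k),k.mean(0),k.min(0),k.max(0))
E
python3 -c "
from h import *
plan(.46,.10,.21,.0,16,6)"
```

```text
[ 149    1  187  217 3682]
0.07005201368783434
((526.841064453125, -123.69342041015625), (177.35302734375, 211.47348022460938), 5.63701057434082)
51 [ 0.53798033 -0.24026657  0.08554552] [ 0.534752   -0.24433383  0.07946203] [ 0.54139667 -0.23788753  0.0898484 ]
t 37.48 tcp [ 0.53   -0.1885  0.2187] yaw 0.116 turn 0.116 tilt [0.069 0.023] w 6.0 F [-0.1  0.4 -0.2] j6 -0.63 rows needed 8.0 dist [-70.  288.5  -8.7]
[[6, [1.84, -0.23, 0.05], np.float64(0.007)], [6, [1.84, -0.24, 0.05], np.float64(0.007)], [6, [1.84, -0.25, 0.05], np.float64(0.007)], [6, [1.84, -0.27, 0.05], np.float64(0.007)], [6, [1.83, -0.28, 0.05], np.float64(0.007)], [6, [1.83, -0.29, 0.05], np.float64(0.007)], [6, [1.83, -0.31, 0.05], np.float64(0.007)], [6, [1.83, -0.32, 0.05], np.float64(0.007)]]
[[6, [1.83, -0.33, 0.05], np.float64(0.007)], [6, [1.82, -0.35, 0.05], np.float64(0.007)], [6, [1.82, -0.36, 0.05], np.float64(0.007)], [6, [1.82, -0.37, 0.05], np.float64(0.007)], [6, [1.81, -0.39, 0.05], np.float64(0.007)], [6, [1.81, -0.4, 0.05], np.float64(0.007)], [6, [1.81, -0.41, 0.05], np.float64(0.007)], [6, [1.81, -0.42, 0.05], np.float64(0.007)]]
```

>>> send_rows --rows '[[6.0, [1.5, -0.4, 0], 0], [6.0, [1.8, -0.4, 0], 0], [6.0, [1.8, -0.4, 0], 0], [6.0, [1.8, -0.5, 0], 0], [6.0, [1.8, -0.5, 0], 0], [6.0, [1.8, -0.5, 0], 0], [6.0, [1.8, -0.5, 0], 0], [6.0, [1.8, -0.5, 0], 0]]'

```text
t: 38.15
tool_pos: [0.4688, -0.0363, 0.2167]
eef_rot: [0.014, 0.663, 0.748, 0.033]
ft_force: [0.7, -0.0, -1.2]
width: 0.639
```

>>> send_rows --rows '[[6.0, [1.8, -0.5, 0], 0], [6.0, [1.8, -0.5, 0], 0], [6.0, [1.8, -0.5, 0], 0], [6.0, [1.8, -0.5, 0], 0], [6.0, [1.8, -0.5, 0], 0], [6.0, [1.8, -0.5, 0], 0], [6.0, [1.0, -0.5, 0], 0], [6.0, [0, 0, 0], 0]]'

```text
t: 38.82
tool_pos: [0.4013, 0.0968, 0.2166]
eef_rot: [0.009, 0.658, 0.752, 0.034]
ft_force: [-0.8, -0.6, -0.4]
width: 0.638
```

```bash
python3 -c "
from h import *
plan(.62,.18,.21,.1,1,6)"
```

```text
t 38.82 tcp [0.4013 0.0968 0.2166] yaw 0.133 turn 0.033 tilt [0.057 0.039] w 6.0 F [-0.8 -0.6 -0.4] j6 -0.11 rows needed 6.0 dist [218.7  83.2  -6.6]
[[6, [0.89, 3.8, 0.11], np.float64(0.005)], [6, [0.91, 3.79, 0.11], np.float64(0.005)], [6, [0.93, 3.79, 0.11], np.float64(0.005)], [6, [0.95, 3.78, 0.11], np.float64(0.005)], [6, [0.98, 3.78, 0.11], np.float64(0.005)], [6, [1.0, 3.77, 0.11], np.float64(0.005)]]
```

Pump outwards fast.

>>> send_rows --rows '[[6.0, [0.9, 4.0, 0], 0], [6.0, [0.9, 4.0, 0], 0], [6.0, [0.9, 4.0, 0], 0], [6.0, [0.9, 4.0, 0], 0], [6.0, [0.9, 4.0, 0], 0], [6.0, [0, 0, 0], 0], [6.0, [0, 0, 0], 0], [6.0, [0, 0, 0], 0]]'

```text
t: 39.48
tool_pos: [0.5899, 0.1763, 0.2263]
eef_rot: [0.006, 0.654, 0.756, 0.031]
ft_force: [0.0, -1.2, 0.3]
width: 0.64
```

```bash
cat > hood.py <<'E'
from h import *
def hood(fn):
    s,p,d=cam('wrist'); W=cloud('wrist',s,d); save(p,fn); np.savez('hood.npz',p=p,W=W)
    g=p.max(2); m=(g<45)&(W[...,2]>.08)&(W[...,2]<.11)
    m[:,:]&=(W[...,0]>.5)
    n,l,st,ct=cv2.connectedComponentsWithStats(m.astype(np.uint8)); i=1+np.argmax(st[1:,4]); print(st[i])
    k=W[l==i]; zt=np.percentile(k[:,2],90); k=k[k[:,2]>zt-.006]; print('top',zt,len(k)); r=cv2.minAreaRect((k[:,:2]*1000).astype(np.float32)); print(r)
E
python3 -c "
from hood import *
plan(.62,.18,.21,.1,1,6)
hood('w7.png')"
```

```text
t 39.48 tcp [0.5899 0.1763 0.2263] yaw 0.142 turn 0.042 tilt [0.05  0.038] w 6.01 F [ 0.  -1.2  0.3] j6 0.01 rows needed 1.0 dist [ 30.1   3.7 -16.3]
[[6, [-0.06, 3.04, 1.63], np.float64(0.042)]]
[ 266   32   31  108 1399]
top 0.09719324389766948 1383
((613.633544921875, 277.052978515625), (97.87810516357422, 12.498581886291504), 89.16609191894531)
```

View pics/w7.png

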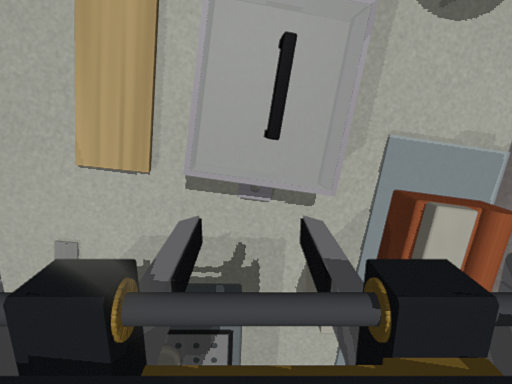

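>>> send_rows --rows '[[6.0, [0.6, 4.0, 0], 0], [6.0, [0, 0, 0], 0], [6.0, [0, 0, 0], 0], [6.0, [-0.1, -0.9, 0], 0], [6.0, [-0.1, -0.9, 0], 0], [6.0, [-0.1, -0.9, 0], 0], [6.0, [-0.1, -0.9, 0], 0], [6.0, [-0.1, -0.4, 0], 0]]'

```text
t: 40.2
tool_pos: [0.5738, 0.1727, 0.2253]
eef_rot: [0.003, 0.655, 0.755, 0.026]
ft_force: [0.1, 0.2, -0.1]
width: 0.637
```

```bash
python3 -c "
from hood import *
plan(.62,.18,.21,.1,1,6)"
```

```text
t 40.2 tcp [0.5738 0.1727 0.2253] yaw 0.141 turn 0.041 tilt [0.038 0.036] w 5.98 F [ 0.1  0.2 -0.1] j6 0.01 rows needed 2.0 dist [ 46.2   7.3 -15.3]
[[6, [0.04, 2.34, 0.76], np.float64(0.02)], [6, [0.08, 2.34, 0.76], np.float64(0.02)]]
```

>>> send_rows --rows '[[6.0, [0.6, 4.0, 0], 0], [6.0, [0, 0, 0], 0], [6.0, [0, 0, 0], 0], [6.0, [-0.1, -0.9, 0], 0], [6.0, [-0.1, -0.9, 0], 0], [6.0, [-0.1, -0.9, 0], 0], [6.0, [-0.1, -0.9, 0], 0], [6.0, [-0.1, -0.4, 0], 0]]'

```text
t: 40.87
tool_pos: [0.5612, 0.1706, 0.2251]
eef_rot: [0.001, 0.655, 0.755, 0.024]
ft_force: [-0.2, 1.2, 0.2]
width: 0.64
```

```bash
python3 -c "
from hood import *
plan(.62,.18,.21,.1,1,6)"
```

```text
t 40.87 tcp [0.5612 0.1706 0.2251] yaw 0.14 turn 0.04 tilt [0.032 0.034] w 6.01 F [-0.2  1.2  0.2] j6 0.01 rows needed 2.0 dist [ 58.8   9.4 -15.1]
[[6, [0.05, 2.98, 0.75], np.float64(0.02)], [6, [0.11, 2.98, 0.75], np.float64(0.02)]]
```

>>> send_rows --rows '[[6.0, [4.1, 0, 0], 0], [6.0, [0, 0, 0], 0], [6.0, [0, 0, 0], 0], [6.0, [-0.8, 0, 0], 0], [6.0, [-0.8, 0, 0], 0], [6.0, [-0.8, 0, 0], 0], [6.0, [-0.8, 0, 0], 0], [6.0, [-0.4, 0, 0], 0]]'

```text
t: 41.53
tool_pos: [0.5573, 0.1703, 0.2278]
eef_rot: [0.003, 0.656, 0.754, 0.025]
ft_force: [0.4, -0.4, 0.5]
width: 0.643
```

```bash
python3 -c "
from hood import *
plan(.62,.18,.21,.1,1,6)"
```

```text
t 41.53 tcp [0.5573 0.1703 0.2278] yaw 0.139 turn 0.039 tilt [0.037 0.034] w 6.04 F [ 0.4 -0.4  0.5] j6 0.01 rows needed 2.0 dist [ 62.7   9.7 -17.8]
[[6, [0.05, 3.17, 0.89], np.float64(0.019)], [6, [0.11, 3.17, 0.89], np.float64(0.019)]]
```

>>> send_rows --rows '[[6.0, [0.6, 4.0, 0], 0], [6.0, [0, 0, 0], 0], [6.0, [0, 0, 0], 0], [6.0, [-0.1, -0.8, 0], 0], [6.0, [-0.1, -0.8, 0], 0], [6.0, [-0.1, -0.8, 0], 0], [6.0, [-0.1, -0.4, 0], 0], [6.0, [0, 0, 0], 0]]'

```text
t: 42.2
tool_pos: [0.5639, 0.1659, 0.2242]
eef_rot: [-0.0, 0.659, 0.752, 0.02]
ft_force: [-0.3, -0.2, -0.1]
width: 0.635
```

```bash
python3 -c "
from hood import *
plan(.62,.18,.21,.1,1,6)"
```

```text
t 42.2 tcp [0.5639 0.1659 0.2242] yaw 0.131 turn 0.031 tilt [0.027 0.031] w 5.97 F [-0.3 -0.2 -0.1] j6 0.01 rows needed 2.0 dist [ 56.1  14.1 -14.2]
[[6, [0.33, 2.87, 0.71], np.float64(0.015)], [6, [0.38, 2.87, 0.71], np.float64(0.015)]]
```

>>> send_rows --rows '[[6.0, [-4.1, 0, 0], 0], [6.0, [0, 0, 0], 0], [6.0, [0, 0, 0], 0], [6.0, [0.8, 0, 0], 0], [6.0, [0.8, 0, 0], 0], [6.0, [0.8, 0, 0], 0], [6.0, [0.8, 0, 0], 0], [6.0, [0.4, 0, 0], 0]]'

```text
t: 42.87
tool_pos: [0.5624, 0.1654, 0.2274]
eef_rot: [0.002, 0.658, 0.753, 0.023]
ft_force: [-0.4, 0.7, 0.4]
width: 0.639
```

```bash
python3 -c "
from hood import *
plan(.62,.18,.21,.1,1,6)"
```

```text
t 42.87 tcp [0.5624 0.1654 0.2274] yaw 0.133 turn 0.033 tilt [0.033 0.033] w 6.01 F [-0.4  0.7  0.4] j6 0.01 rows needed 2.0 dist [ 57.6  14.6 -17.4]
[[6, [0.34, 2.95, 0.87], np.float64(0.017)], [6, [0.39, 2.95, 0.87], np.float64(0.017)]]
```

>>> send_rows --rows '[[6.0, [0.6, 4.0, 0], 0], [6.0, [0, 0, 0], 0], [6.0, [0, 0, 0], 0], [6.0, [-0.1, -0.7, 0], 0], [6.0, [-0.1, -0.7, 0], 0], [6.0, [-0.1, -0.4, 0], 0], [6.0, [-0.1, -0.4, 0], 0], [6.0, [0, 0, 0], 0]]'

```text
t: 43.53
tool_pos: [0.573, 0.1754, 0.2244]
eef_rot: [-0.002, 0.655, 0.755, 0.02]
ft_force: [0.3, -1.1, -0.4]
width: 0.646
```

```bash
python3 -c "
from hood import *
plan(.62,.18,.21,.1,1,6)"
```

```text
t 43.53 tcp [0.573  0.1754 0.2244] yaw 0.141 turn 0.041 tilt [0.024 0.032] w 6.07 F [ 0.3 -1.1 -0.4] j6 0.02 rows needed 2.0 dist [ 47.    4.6 -14.4]
[[6, [-0.1, 2.36, 0.72], np.float64(0.021)], [6, [-0.05, 2.36, 0.72], np.float64(0.021)]]
```

>>> send_rows --rows '[[6.0, [0.6, 4.0, 0], 0], [6.0, [0, 0, 0], 0], [6.0, [0, 0, 0], 0], [6.0, [-0.1, -0.8, 0], 0], [6.0, [-0.1, -0.8, 0], 0], [6.0, [-0.1, -0.8, 0], 0], [6.0, [-0.1, -0.8, 0], 0], [6.0, [0, 0, 0], 0]]'

```text
t: 44.2
tool_pos: [0.5726, 0.1754, 0.2244]
eef_rot: [-0.003, 0.656, 0.755, 0.018]
ft_force: [0.2, -0.7, -0.6]
width: 0.64
```

>>> send_rows --rows '[[6.0, [0.6, 4.0, 0], 0], [6.0, [0, 0, 0], 0], [6.0, [0, 0, 0], 0], [6.0, [-0.1, -0.8, 0], 0], [6.0, [-0.1, -0.8, 0], 0], [6.0, [-0.1, -0.8, 0], 0], [6.0, [-0.1, -0.8, 0], 0], [6.0, [0, 0, 0], 0]]'

```text
t: 44.87
tool_pos: [0.5713, 0.1765, 0.2245]
eef_rot: [-0.004, 0.656, 0.754, 0.017]
ft_force: [-0.8, -0.1, 0.2]
width: 0.638
```

>>> send_rows --rows '[[6.0, [0.6, 4.0, 0], 0], [6.0, [0, 0, 0], 0], [6.0, [0, 0, 0], 0], [6.0, [-0.1, -0.7, 0], 0], [6.0, [-0.1, -0.7, 0], 0], [6.0, [-0.1, -0.7, 0], 0], [6.0, [-0.1, -0.7, 0], 0], [6.0, [0, 0, 0], 0]]'

```text
t: 45.53
tool_pos: [0.5746, 0.1781, 0.2245]
eef_rot: [-0.005, 0.656, 0.754, 0.015]
ft_force: [-0.8, -0.3, 0.2]
width: 0.64
```

```bash
python3 -c "
from hood import *
plan(.6136,.2771,.15,-.0145,12,6)"
```

```text
t 45.53 tcp [0.5746 0.1781 0.2245] yaw 0.139 turn 0.153 tilt [0.012 0.03 ] w 6.01 F [-0.8 -0.3  0.2] j6 0.02 rows needed 4.0 dist [ 39.   99.  -74.5]
[[6, [0.77, 0.44, 0.62], np.float64(0.013)], [6, [0.78, 0.43, 0.62], np.float64(0.013)], [6, [0.78, 0.42, 0.62], np.float64(0.013)], [6, [0.79, 0.41, 0.62], np.float64(0.013)], [6, [0.79, 0.4, 0.62], np.float64(0.013)], [6, [0.8, 0.39, 0.62], np.float64(0.013)], [6, [0.8, 0.38, 0.62], np.float64(0.013)], [6, [0.81, 0.37, 0.62], np.float64(0.013)]]
[[6, [0.81, 0.36, 0.62], np.float64(0.013)], [6, [0.82, 0.34, 0.62], np.float64(0.013)], [6, [0.82, 0.33, 0.62], np.float64(0.013)], [6, [0.83, 0.32, 0.62], np.float64(0.013)]]
```

>>> send_rows --rows '[[4.0, [0.8, 0.4, 0.6], 0.02], [4.0, [0.9, 0.4, 0.6], 0.02], [4.0, [0.9, 0.4, 0.6], 0.02], [4.0, [0.9, 0.4, 0.6], 0.02], [4.0, [0.9, 0.4, 0.6], 0.02], [4.0, [0.9, 0.4, 0.6], 0.02], [4.0, [0.9, 0.4, 0.6], 0.02], [4.0, [0.9, 0.4, 0.6], 0.01]]'

```text
t: 46.2
tool_pos: [0.6012, 0.2525, 0.1845]
eef_rot: [-0.003, 0.715, 0.699, 0.019]
ft_force: [-0.2, -0.1, -1.2]
width: 0.425
```

```bash
python3 -c "
from hood import *
plan(.6136,.2771,.13,-.0145,6,4)"
```

```text
t 46.2 tcp [0.6012 0.2525 0.1845] yaw -0.022 turn -0.008 tilt [0.023 0.031] w 4.0 F [-0.2 -0.1 -1.2] j6 0.29 rows needed 2.0 dist [ 12.4  24.6 -54.5]
[[4, [0.42, 0.2, 0.91], np.float64(-0.001)], [4, [0.41, 0.2, 0.91], np.float64(-0.001)], [4, [0.41, 0.2, 0.91], np.float64(-0.001)], [4, [0.41, 0.2, 0.91], np.float64(-0.001)], [4, [0.41, 0.2, 0.91], np.float64(-0.001)], [4, [0.41, 0.2, 0.91], np.float64(-0.001)]]
```

>>> send_rows --rows '[[4.0, [0.9, 0.2, 0.4], 0], [4.0, [0.8, 0.2, 0.4], 0], [4.0, [0.3, 0, 0.2], 0], [4.0, [0, 0, 0], 0], [4.0, [1.6, 3.7, 0], 0], [4.0, [0, 0, 0], 0], [4.0, [0, 0, 0], 0], [4.0, [-0.3, -0.7, 0], 0]]'

```text
t: 46.87
tool_pos: [0.6335, 0.2872, 0.1693]
eef_rot: [-0.005, 0.714, 0.7, 0.014]
ft_force: [0.1, 0.1, -0.1]
width: 0.426
```

>>> send_rows --rows '[[4.0, [-0.3, -0.7, 0], 0], [4.0, [-0.3, -0.7, 0], 0], [4.0, [-0.3, -0.7, 0], 0], [4.0, [-0.3, -0.7, 0], 0], [4.0, [1.6, 3.7, 0], 0], [4.0, [0, 0, 0], 0], [4.0, [0, 0, 0], 0], [4.0, [-0.3, -0.7, 0], 0]]'

```text
t: 47.53
tool_pos: [0.6204, 0.2816, 0.1666]
eef_rot: [-0.008, 0.714, 0.7, 0.007]
ft_force: [0.5, 0.1, -0.4]
width: 0.427
```

```bash
python3 -c "
from hood import *
plan(.6136,.2771,.13,-.0145,6,4)"
```

```text
t 47.53 tcp [0.6204 0.2816 0.1666] yaw -0.02 turn -0.005 tilt [-0.001  0.022] w 4.02 F [ 0.5  0.1 -0.4] j6 0.33 rows needed 1.0 dist [ -6.8  -4.5 -36.6]
[[4, [-0.08, -0.11, 0.61], np.float64(-0.001)], [4, [-0.08, -0.11, 0.61], np.float64(-0.001)], [4, [-0.08, -0.11, 0.61], np.float64(-0.001)], [4, [-0.08, -0.11, 0.61], np.float64(-0.001)], [4, [-0.08, -0.11, 0.61], np.float64(-0.001)], [4, [-0.08, -0.11, 0.61], np.float64(-0.001)]]
```

Tilt x ≈ 0. Descend gently to the bar.

>>> send_rows --rows '[[4.0, [-0.1, -0.1, 0.6], 0], [4.0, [-0.1, -0.1, 0.8], 0], [4.0, [-0.1, -0.1, 0.9], 0], [4.0, [0, -0.1, 0.9], 0], [4.0, [0, 0, 0.9], 0], [4.0, [0, 0, 0.7], 0], [4.0, [0, 0, 0.4], 0], [4.0, [0, 0, 0], 0]]'

```text
t: 48.2
tool_pos: [0.6124, 0.2783, 0.112]
eef_rot: [-0.008, 0.714, 0.7, 0.008]
ft_force: [0.2, -0.2, 0.0]
width: 0.421
```

```bash
python3 -c "
from hood import *
plan(.6136,.2771,.072,-.0145,6,4)"
```

```text
t 48.2 tcp [0.6124 0.2783 0.112 ] yaw -0.02 turn -0.006 tilt [0.001 0.023] w 3.96 F [ 0.2 -0.2  0. ] j6 0.32 rows needed 2.0 dist [  1.2  -1.2 -40. ]
[[4, [-0.02, 0.02, 0.67], np.float64(-0.001)], [4, [-0.02, 0.02, 0.67], np.float64(-0.001)], [4, [-0.02, 0.02, 0.67], np.float64(-0.001)], [4, [-0.02, 0.02, 0.67], np.float64(-0.001)], [4, [-0.02, 0.02, 0.67], np.float64(-0.001)], [4, [-0.02, 0.02, 0.67], np.float64(-0.001)]]
```

>>> send_rows --rows '[[4.0, [-0.1, 0, 0.5], 0], [4.0, [-0.1, 0, 0.6], 0], [4.0, [0, 0, 0.6], 0], [4.0, [0, 0, 0.6], 0], [4.0, [0, 0, 0.6], 0], [4.0, [0, 0, 0.5], 0], [4.0, [0, 0, 0.3], 0], [4.0, [0, 0, 0], 0]]'

```text
t: 48.87
tool_pos: [0.6132, 0.2773, 0.0706]
eef_rot: [-0.008, 0.714, 0.7, 0.009]
ft_force: [0.3, 0.0, -0.1]
width: 0.425
```

```bash
python3 -c "
from hood import *
plan(.6136,.2771,.072,-.0145,6,4)"
```

```text
t 48.87 tcp [0.6132 0.2773 0.0706] yaw -0.02 turn -0.006 tilt [0.002 0.023] w 3.99 F [ 0.3  0.  -0.1] j6 0.32 rows needed 1.0 dist [ 0.4 -0.2  1.4]
[[4, [0.0, 0.01, -0.02], np.float64(-0.001)], [4, [0.0, 0.01, -0.02], np.float64(-0.001)], [4, [0.0, 0.01, -0.02], np.float64(-0.001)], [4, [0.0, 0.01, -0.02], np.float64(-0.001)], [4, [0.0, 0.01, -0.02], np.float64(-0.001)], [4, [0.0, 0.01, -0.02], np.float64(-0.001)]]
```

>>> send_rows --rows '[[0.5, [0, 0, 0], 0], [0.5, [0, 0, 0], 0], [0.5, [0, 0, 0], 0], [0.5, [0, 0, 0], 0], [0.5, [0, 0, 0], 0], [0.5, [0, 0, 0], 0], [0.5, [0, 0, 0], 0], [0.5, [0, 0, 0], 0]]' --grip_force 55

```text
t: 49.53
tool_pos: [0.6131, 0.2775, 0.071]
eef_rot: [-0.008, 0.714, 0.7, 0.009]
ft_force: [-0.9, 0.8, -1.0]
width: 0.13
```

```bash
python3 -c "
from hood import *
plan(.6136,.2771,.072,-.0145,1,4)"
```

```text
t 49.53 tcp [0.6131 0.2775 0.071 ] yaw -0.019 turn -0.005 tilt [0.002 0.023] w 1.22 F [-0.9  0.8 -1. ] j6 0.32 rows needed 1.0 dist [ 0.5 -0.4  1. ]
[[4, [-0.03, 0.05, -0.1], np.float64(-0.005)]]
```

>>> send_rows --rows '[[0.5, [0, 0, -0.3], 0], [0.5, [0, 0, -0.5], 0], [0.5, [0, 0, -0.8], 0], [0.5, [0, 0, -0.8], 0], [0.5, [0, 0, -0.8], 0], [0.5, [0, 0, -0.8], 0], [0.5, [0, 0, -0.8], 0], [0.5, [0, 0, -0.8], 0]]'

```text
t: 50.2
tool_pos: [0.6088, 0.2745, 0.1257]
eef_rot: [-0.01, 0.714, 0.7, 0.003]
ft_force: [0.4, -0.6, -7.1]
width: 0.136
```

```bash
python3 -c "
from hood import *
plan(.6136,.2771,.072,-.0145,1,4)"
```

```text
t 50.2 tcp [0.6088 0.2745 0.1257] yaw -0.02 turn -0.005 tilt [-0.011  0.018] w 1.28 F [ 0.4 -0.6 -7.1] j6 0.32 rows needed 2.0 dist [  4.8   2.6 -53.7]
[[4, [0.14, 0.23, 2.69], np.float64(-0.003)], [4, [0.14, 0.24, 2.69], np.float64(-0.003)]]
```

>>> send_rows --rows '[[0.5, [0, 0, -1.0], 0], [0.5, [0, 0, -1.2], 0], [0.5, [0, 0, -1.2], 0], [0.5, [0, 0, -1.2], 0], [0.5, [0, 0, -1.2], 0], [0.5, [-0.4, 0, -1.2], 0], [0.5, [-0.8, -0.2, -1.0], 0], [0.5, [-1.2, -0.2, -0.6], 0]]'

```text
t: 50.87
tool_pos: [0.6056, 0.2504, 0.2227]
eef_rot: [-0.01, 0.713, 0.701, 0.006]
ft_force: [0.6, 0.2, -6.7]
width: 0.133
```

```bash
python3 -c "
from hood import *
plan(.527,-.123,.22,.098,24,.5)"
```

```text
t 50.87 tcp [0.6056 0.2504 0.2227] yaw -0.017 turn -0.115 tilt [-0.005  0.022] w 1.25 F [ 0.6  0.2 -6.7] j6 0.29 rows needed 10.0 dist [ -78.6 -373.4   -2.7]
[[0.5, [-1.56, -0.3, 0.01], np.float64(-0.005)], [0.5, [-1.56, -0.31, 0.01], np.float64(-0.005)], [0.5, [-1.56, -0.32, 0.01], np.float64(-0.005)], [0.5, [-1.56, -0.32, 0.01], np.float64(-0.005)], [0.5, [-1.56, -0.33, 0.01], np.float64(-0.005)], [0.5, [-1.55, -0.34, 0.01], np.float64(-0.005)], [0.5, [-1.55, -0.35, 0.01], np.float64(-0.005)], [0.5, [-1.55, -0.35, 0.01], np.float64(-0.005)]]
[[0.5, [-1.55, -0.36, 0.01], np.float64(-0.005)], [0.5, [-1.55, -0.37, 0.01], np.float64(-0.005)], [0.5, [-1.54, -0.38, 0.01], np.float64(-0.005)], [0.5, [-1.54, -0.38, 0.01], np.float64(-0.005)], [0.5, [-1.54, -0.39, 0.01], np.float64(-0.005)], [0.5, [-1.54, -0.4, 0.01], np.float64(-0.005)], [0.5, [-1.54, -0.4, 0.01], np.float64(-0.005)], [0.5, [-1.54, -0.41, 0.01], np.float64(-0.005)]]
[[0.5, [-1.53, -0.42, 0.01], np.float64(-0.005)], [0.5, [-1.53, -0.43, 0.01], np.float64(-0.005)], [0.5, [-1.53, -0.43, 0.01], np.float64(-0.005)], [0.5, [-1.53, -0.44, 0.01], np.float64(-0.005)], [0.5, [-1.53, -0.45, 0.01], np.float64(-0.005)], [0.5, [-1.52, -0.46, 0.01], np.float64(-0.005)], [0.5, [-1.52, -0.46, 0.01], np.float64(-0.005)], [0.5, [-1.52, -0.47, 0.01], np.float64(-0.005)]]
```

>>> send_rows --rows '[[0.5, [-1.5, -0.3, 0], -0.005], [0.5, [-1.5, -0.3, 0], -0.005], [0.5, [-1.5, -0.3, 0], -0.005], [0.5, [-1.5, -0.3, 0], -0.005], [0.5, [-1.5, -0.3, 0], -0.005], [0.5, [-1.5, -0.3, 0], -0.005], [0.5, [-1.5, -0.4, 0], -0.005], [0.5, [-1.5, -0.4, 0], -0.005]]'

```text
t: 51.53
tool_pos: [0.5752, 0.1181, 0.2258]
eef_rot: [-0.007, 0.698, 0.716, 0.006]
ft_force: [0.4, -0.4, -6.4]
width: 0.13
```

>>> send_rows --rows '[[0.5, [-1.5, -0.4, 0], -0.005], [0.5, [-1.5, -0.4, 0], -0.005], [0.5, [-1.5, -0.4, 0], -0.005], [0.5, [-1.5, -0.4, 0], -0.005], [0.5, [-1.5, -0.4, 0], -0.005], [0.5, [-1.5, -0.4, 0], -0.005], [0.5, [-1.5, -0.4, 0], -0.005], [0.5, [-1.5, -0.4, 0], -0.005]]'

```text
t: 52.2
tool_pos: [0.5384, -0.0167, 0.2266]
eef_rot: [-0.007, 0.685, 0.729, 0.003]
ft_force: [-0.3, -0.2, -6.3]
width: 0.129
```

```bash
python3 -c "
from hood import *
plan(.527,-.123,.22,.098,8,.5)"
```

```text
t 52.2 tcp [ 0.5384 -0.0167  0.2266] yaw 0.062 turn -0.036 tilt [-0.005  0.014] w 1.22 F [-0.3 -0.2 -6.3] j6 -0.23 rows needed 3.0 dist [ -11.4 -106.3   -6.6]
[[0.5, [-1.32, -0.22, 0.08], np.float64(-0.004)], [0.5, [-1.32, -0.23, 0.08], np.float64(-0.004)], [0.5, [-1.31, -0.24, 0.08], np.float64(-0.004)], [0.5, [-1.31, -0.24, 0.08], np.float64(-0.004)], [0.5, [-1.31, -0.25, 0.08], np.float64(-0.004)], [0.5, [-1.31, -0.25, 0.08], np.float64(-0.004)], [0.5, [-1.31, -0.26, 0.08], np.float64(-0.004)], [0.5, [-1.31, -0.27, 0.08], np.float64(-0.004)]]
```

>>> send_rows --rows '[[0.5, [-1.5, -0.2, 0], -0.01], [0.5, [-1.5, -0.2, 0], -0.01], [0.5, [-1.5, -0.2, 0], -0.01], [0.5, [-1.4, -0.2, 0], -0.005], [0.5, [-1.1, 0, 0], 0], [0.5, [-0.8, 0, 0], 0], [0.5, [-0.5, 0, 0], 0], [0.5, [0, 0, 0], 0]]'

```text
t: 52.87
tool_pos: [0.5289, -0.1123, 0.2283]
eef_rot: [-0.006, 0.674, 0.739, 0.001]
ft_force: [0.2, 0.1, -6.5]
width: 0.135
```

>>> send_rows --rows '[[0.5, [0, 0, 0], 0], [0.5, [0, 0, 0], 0], [0.5, [0, 0, 0], 0], [0.5, [0, 0, 0], 0], [0.5, [0, 0, 0], 0], [0.5, [0, 0, 0], 0], [0.5, [0, 0, 0], 0], [0.5, [0, 0, 0], 0]]'

```text
t: 53.53
tool_pos: [0.5289, -0.1086, 0.2282]
eef_rot: [-0.007, 0.673, 0.74, 0.002]
ft_force: [-0.5, -0.9, -7.4]
width: 0.131
```

```bash
python3 -c "
from h import *
plan(.527,-.1237,.22,.098,8,.5)
for n in ['wrist','scene','side']:
  s,p,d=cam(n);W=cloud(n,s,d);np.savez('c8%s.npz'%n,p=p,W=W)
  if n=='wrist': save(p,'w8.png')
  if n=='scene': save(cv2.resize(p[90:250,80:320],None,fx=3,fy=3,interpolation=cv2.INTER_CUBIC),'s8.png')
"
```

```text
t 53.53 tcp [ 0.5289 -0.1086  0.2282] yaw 0.095 turn -0.003 tilt [-0.008  0.013] w 1.23 F [-0.5 -0.9 -7.4] j6 -0.43 rows needed 1.0 dist [ -1.9 -15.1  -8.2]
[[0.5, [-0.19, -0.04, 0.1], np.float64(-0.0)], [0.5, [-0.19, -0.04, 0.1], np.float64(-0.0)], [0.5, [-0.19, -0.04, 0.1], np.float64(-0.0)], [0.5, [-0.19, -0.04, 0.1], np.float64(-0.0)], [0.5, [-0.19, -0.04, 0.1], np.float64(-0.0)], [0.5, [-0.19, -0.04, 0.1], np.float64(-0.0)], [0.5, [-0.19, -0.04, 0.1], np.float64(-0.0)], [0.5, [-0.19, -0.04, 0.1], np.float64(-0.0)]]
```

View pics/w8.png

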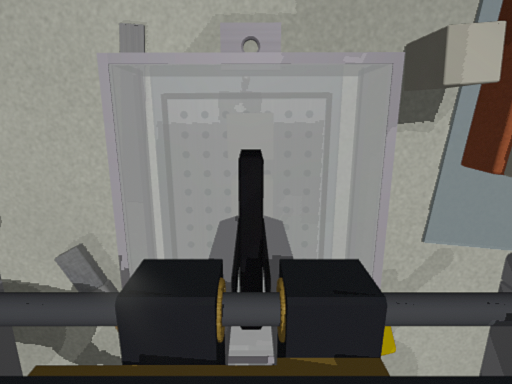

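View pics/s8.png

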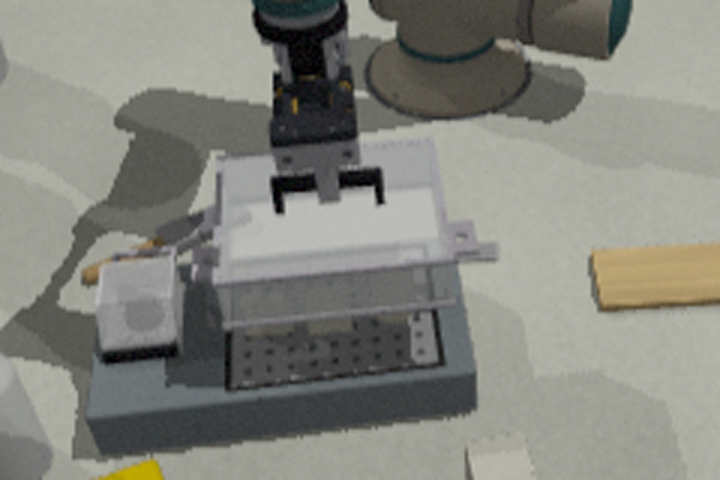

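Run:
```python
from h import *
z=np.load('c8wrist.npz');p=z['p'];W=z['W']
save(cv2.resize(p[15:75,200:300],None,fx=7,fy=7,interpolation=cv2.INTER_NEAREST),'lug.png')
print(np.round(W[28:58:4,226:278:6,2],3))
sub=W[24:52,220:282]; m=abs(sub[...,2]-np.median(W[30:50,225:235,2]))<.004
k=sub[m]; print(len(k), k.min(0),k.max(0),np.median(k[:,2]))
hole=~m[8:,15:45];
```

```text
[[ 0.162  0.162  0.162  0.161  0.161  0.162  0.162  0.16   0.162]
 [ 0.161  0.161  0.162  0.161  0.161  0.161  0.162  0.161  0.161]
 [ 0.162  0.161  0.162  0.161  0.162  0.162  0.161  0.162  0.161]
 [ 0.162  0.162  0.163  0.161 -0.001  0.16   0.162  0.163  0.162]
 [ 0.163  0.161  0.162  0.001 -0.001 -0.     0.162  0.162  0.161]
 [ 0.162  0.162  0.161  0.001 -0.001 -0.001  0.163  0.161  0.161]
 [ 0.215  0.217  0.216  0.217  0.215  0.216  0.215  0.218  0.216]
 [ 0.216  0.217  0.216  0.216  0.217  0.216  0.215  0.216  0.216]]
1542 [0.4958519  0.00369777 0.15761209] [0.54089958 0.02574217 0.16390696] 0.16151409564723712
```

View pics/lug.png

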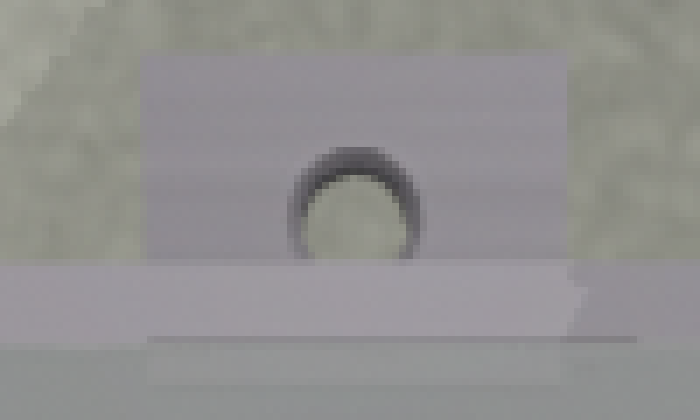

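Run:
```python
from h import *
s=sensors.read_state(); K,T,ci=pose('wrist',s)
def ray(u,v,z):
    d=np.array([(u-K[0,2])/K[0,0],-(v-K[1,2])/K[1,1],-1]); d=T[:3,:3]@d
    return T[:3,3]+d*(z-T[2,3])/d[2]
M=rot(s['eef_rot']); p=s['tool_pos']
for n,u,v,L in [('hole',250.7,45.7,119),('edge',250.6,22.8,135)]:
    q=ray(u,v,.1617); t=M.T@(q-p); print(n,np.round(q*1000,1),'tool',np.round(t*1000,1))
    # centre guess: L along -tool x
    a=np.arctan2(M[1,1],M[0,1]); x_=np.array([-np.sin(a),np.cos(a)]); print('centre',np.round((q[:2]-x_*L/1000)*1000,1))
```

```text
hole [519.2   9.1 161.7] tool [117.4   1.9  68. ]
centre [ 530.4 -109.4]
edge [517.7  24.3 161.7] tool [132.6   1.8  68.2]
centre [ 530.5 -110.1]
```

```bash
python3 -c "
from h import *
plan(.5255,-.1226,.197,.099,8,.5)"
```

```text
t 53.68 tcp [ 0.5289 -0.1088  0.2282] yaw 0.094 turn -0.005 tilt [-0.008  0.013] w 1.23 F [-0.8  1.  -6.6] j6 -0.43 rows needed 1.0 dist [ -3.4 -13.8 -31.2]
[[0.5, [-0.17, -0.06, 0.39], np.float64(-0.001)], [0.5, [-0.17, -0.06, 0.39], np.float64(-0.001)], [0.5, [-0.17, -0.06, 0.39], np.float64(-0.001)], [0.5, [-0.17, -0.06, 0.39], np.float64(-0.001)], [0.5, [-0.17, -0.06, 0.39], np.float64(-0.001)], [0.5, [-0.17, -0.06, 0.39], np.float64(-0.001)], [0.5, [-0.17, -0.06, 0.39], np.float64(-0.001)], [0.5, [-0.17, -0.06, 0.39], np.float64(-0.001)]]
```

>>> send_rows --rows '[[0.5, [-0.4, -0.1, 0.2], -0.005], [0.5, [-0.4, -0.1, 0.3], 0], [0.5, [-0.3, -0.1, 0.4], 0], [0.5, [-0.2, -0.1, 0.5], 0], [0.5, [-0.1, -0.1, 0.5], 0], [0.5, [0, 0, 0.5], 0], [0.5, [0, 0, 0.3], 0], [0.5, [0, 0, 0], 0]]'

```text
t: 54.35
tool_pos: [0.524, -0.1252, 0.1973]
eef_rot: [-0.008, 0.671, 0.741, 0.002]
ft_force: [0.8, 0.0, -5.6]
width: 0.134
```

```bash
python3 -c "
from h import *
plan(.5255,-.1226,.18,.099,8,.5)
s,p,d=cam('wrist');save(cv2.resize(p[0:200,100:410],None,fx=2.5,fy=2.5,interpolation=cv2.INTER_CUBIC),'w9.png');save(p,'w9f.png')
s,p,d=cam('scene');save(cv2.resize(p[90:250,80:320],None,fx=3,fy=3,interpolation=cv2.INTER_CUBIC),'s9.png')
"
```

```text
t 54.35 tcp [ 0.524  -0.1252  0.1973] yaw 0.099 turn -0.0 tilt [-0.009  0.013] w 1.26 F [ 0.8  0.  -5.6] j6 -0.47 rows needed 1.0 dist [  1.5   2.6 -17.3]
[[0.5, [0.03, 0.02, 0.22], np.float64(-0.0)], [0.5, [0.03, 0.02, 0.22], np.float64(-0.0)], [0.5, [0.03, 0.02, 0.22], np.float64(-0.0)], [0.5, [0.03, 0.02, 0.22], np.float64(-0.0)], [0.5, [0.03, 0.02, 0.22], np.float64(-0.0)], [0.5, [0.03, 0.02, 0.22], np.float64(-0.0)], [0.5, [0.03, 0.02, 0.22], np.float64(-0.0)], [0.5, [0.03, 0.02, 0.22], np.float64(-0.0)]]
```

View pics/w9.png

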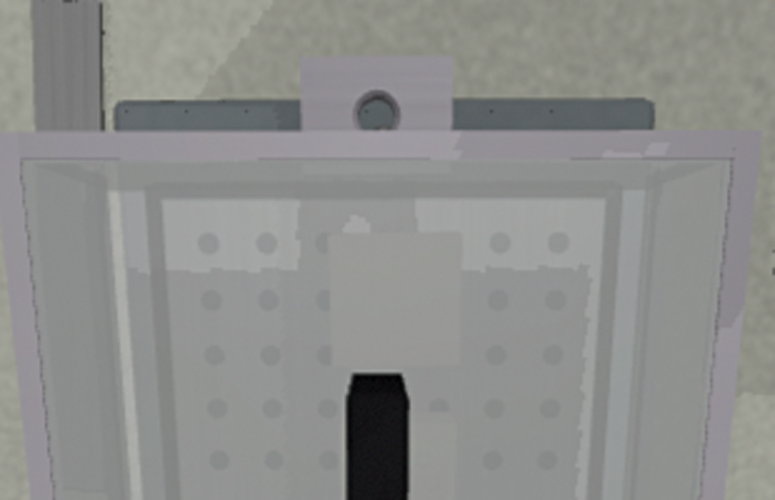

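View pics/s9.png

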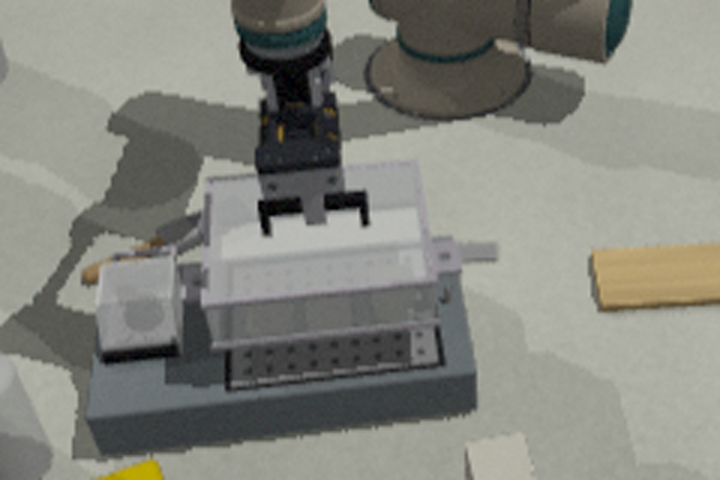

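```bash
cat > ov.py <<'E'
from h import *
def ray(K,T,u,v,z):
    d=np.array([(u-K[0,2])/K[0,0],-(v-K[1,2])/K[1,1],-1]); d=T[:3,:3]@d
    return T[:3,3]+d*(z-T[2,3])/d[2]
def proj(K,T,P):
    c=(np.asarray(P)-T[:3,3])@T[:3,:3]; return np.stack([K[0,2]+K[0,0]*c[...,0]/-c[...,2],K[1,2]+K[1,1]*-c[...,1]/-c[...,2]],-1)
C=np.array([.527,-.1237]);Y=.099
def dk(x,y,z): return np.array([C[0]+x*np.cos(Y)-y*np.sin(Y),C[1]+x*np.sin(Y)+y*np.cos(Y),z])
def overlay(fn,crop=(0,200,100,410),f=2.5,name='wrist'):
    s,p,d=cam(name);K,T,_=pose(name,s)
    im=cv2.resize(p,None,fx=f,fy=f,interpolation=cv2.INTER_CUBIC)
    box=np.array([dk(a,b,.07) for a,b in [(-.0887,-.1057),(.0887,-.1057),(.0887,.1057),(-.0887,.1057)]])
    q=(proj(K,T,box)*f).astype(np.int32); cv2.polylines(im,[q.reshape(-1,1,2)],True,(255,0,0),1)
    for y in (.119,-.119):
        for z,c in ((.0905,(255,255,0)),(.07,(0,255,0))):
            u=proj(K,T,dk(0,y,z))*f; cv2.circle(im,tuple(int(v) for v in u),2,c,-1)
    im=im[int(crop[0]*f):int(crop[1]*f),int(crop[2]*f):int(crop[3]*f)]; save(im,fn); return s,p,d,K,T
E
python3 -c "
from ov import *
overlay('ov1.png')"
```

```text
(no output)
```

View pics/ov1.png

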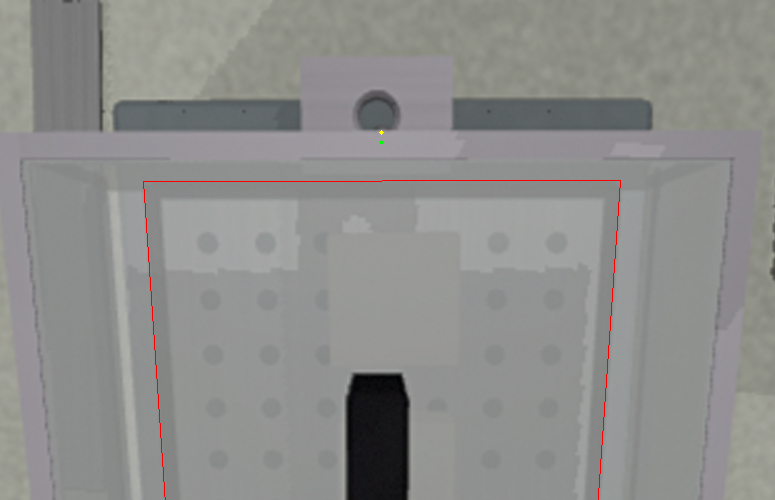

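```bash
cat >> ov.py <<'E'
def hole(col,row,f=2.5,c0=100,r0=0,top=None):
    s=sensors.read_state();K,T,_=pose('wrist',s); z=s['tool_pos'][2]-.0665 if top is None else top
    q=ray(K,T,col/f+c0,row/f+r0,z); M=rot(s['eef_rot']); a=np.arctan2(M[1,1],M[0,1])
    e=q[:2]-dk(0,.119,0)[:2]; print('hole',np.round(q*1000,1),'err deck-frame x,y mm',np.round(1000*np.array([e[0]*np.cos(Y)+e[1]*np.sin(Y),-e[0]*np.sin(Y)+e[1]*np.cos(Y)]),1),'yaw',round(a,4), 'tcp',np.round(s['tool_pos'],4))
E
python3 - <<'E'
from ov import *
s,p,d=cam('wrist');W=cloud('wrist',s,d); l=W[24:34,222:278,2];print(np.nanmedian(l)); hole(378,112,top=np.nanmedian(l))
save(cv2.resize(p[15:75,200:300],None,fx=7,fy=7,interpolation=cv2.INTER_NEAREST),'lug2.png')
E
```

```text
0.1315706399820776
hole [515.1  -6.8 131.6] err deck-frame x,y mm [-0.3 -1.5] yaw 0.0991 tcp [ 0.525  -0.1253  0.1987]
```

View pics/lug2.png

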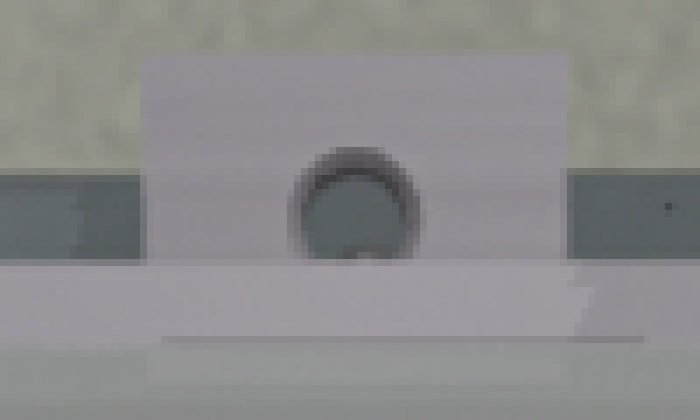

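>>> send_rows --rows '[[0.5, [0.1, 0, 0.2], 0], [0.5, [0.1, 0, 0.3], 0], [0.5, [0, 0, 0.4], 0], [0.5, [0, 0, 0.4], 0], [0.5, [0, 0, 0.4], 0], [0.5, [0, 0, 0.4], 0], [0.5, [0, 0, 0.2], 0], [0.5, [0, 0, 0], 0]]'

```text
t: 55.22
tool_pos: [0.5252, -0.1225, 0.1741]
eef_rot: [-0.006, 0.671, 0.742, 0.003]
ft_force: [-0.2, 0.4, -6.4]
width: 0.135
```

```bash
cat > look.py <<'E'
from ov import *
import sys
def look(fn,top=None):
    s,p,d=cam('wrist');W=cloud('wrist',s,d);M=rot(s['eef_rot']); l=W[20:32,222:278,2];t=float(np.nanmedian(l)); K,T,_=pose('wrist',s)
    print('t',s['t'],'tcp',np.round(s['tool_pos'],4),'tilt',np.round(M[:2,2],3),'lugtop',t,'yaw',round(np.arctan2(M[1,1],M[0,1]),4),'F',np.round(s['ft_force'],1),'w',s['width']*9.4)
    u0,v0=proj(K,T,dk(0,.119,t)); u1,v1=proj(K,T,dk(0,.119,.0905)); print('stud axis at lug top px',u0,v0,'tip px',u1,v1)
    im=cv2.resize(p[5:75,200:300],None,fx=7,fy=7,interpolation=cv2.INTER_NEAREST)
    r=5.5/1000*K[0,0]/ (np.linalg.norm(T[:3,3]-dk(0,.119,t)))
    cv2.circle(im,(int((u0+.5-200)*7),int((v0+.5-5)*7)),int(r*7),(255,0,0),1); save(im,fn)
if __name__=='__main__': look(sys.argv[1])
E
python3 look.py lug3.png
```

```text
t 55.2167 tcp [ 0.5252 -0.1225  0.1741] tilt [-0.005  0.011] lugtop 0.10704011230943303 yaw 0.1001 F [-0.2  0.4 -6.4] w 1.2691945164092189
stud axis at lug top px 250.85678684348647 46.74614826230248 tip px 250.92561947172285 50.99424404460643
```

View pics/lug3.png

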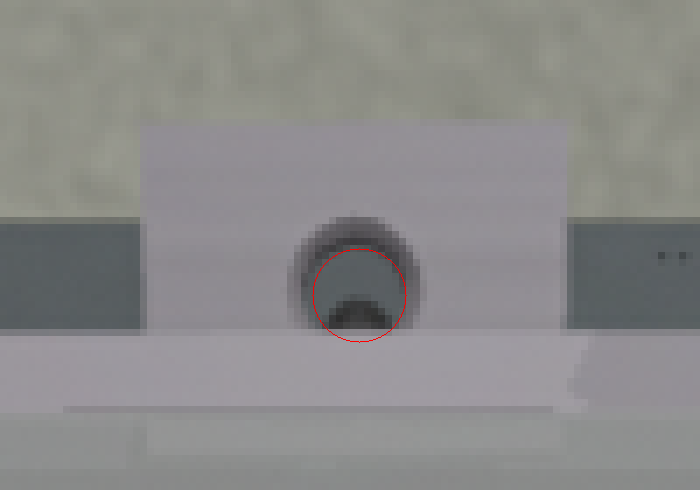

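>>> send_rows --rows '[[0.5, [-0.1, 0, 0.1], 0], [0.5, [0, 0, 0.2], 0], [0.5, [0, 0, 0.2], 0], [0.5, [0, 0, 0.2], 0], [0.5, [0, 0, 0.1], 0], [0.5, [0, 0, 0], 0], [0.5, [0, 0, 0], 0], [0.5, [0, 0, 0], 0]]'

```text
t: 55.93
tool_pos: [0.5259, -0.1239, 0.1659]
eef_rot: [-0.005, 0.671, 0.741, 0.003]
ft_force: [-0.3, -0.2, -6.1]
width: 0.128
```

```bash
python3 look.py lug4.png
```

```text
t 55.9333 tcp [ 0.5259 -0.1239  0.1659] tilt [-0.004  0.011] lugtop 0.09868450900685649 yaw 0.0998 F [-0.3 -0.2 -6.1] w 1.2026773252696006
stud axis at lug top px 250.04105990061345 44.56294790883007 tip px 250.09069942826696 46.80619408519064
```

View pics/lug4.png

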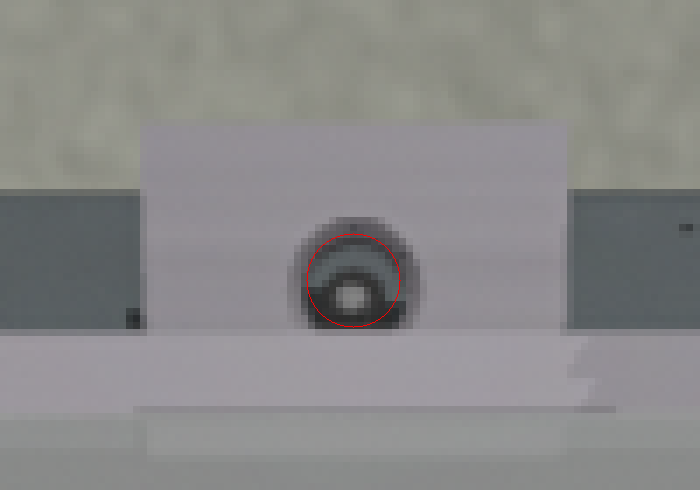

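>>> send_rows --rows '[[0.5, [0, 0, 0.1], 0], [0.5, [0, 0, 0.2], 0], [0.5, [0, 0, 0.2], 0], [0.5, [0, 0, 0.2], 0], [0.5, [0, 0, 0.2], 0], [0.5, [0, 0, 0.1], 0], [0.5, [0, 0, 0], 0], [0.5, [0, 0, 0], 0]]'

```text
t: 56.65
tool_pos: [0.5259, -0.1237, 0.1549]
eef_rot: [-0.005, 0.671, 0.742, 0.003]
ft_force: [0.3, 0.1, -7.0]
width: 0.135
```

```bash
python3 look.py lug5.png
```

```text
t 56.65 tcp [ 0.5259 -0.1237  0.1549] tilt [-0.003  0.011] lugtop 0.08768813830017527 yaw 0.0999 F [ 0.3  0.1 -7. ] w 1.2653470525405954
stud axis at lug top px 249.95055766032942 44.77381514258076 tip px 249.93225462482215 43.969514240712925
```

View pics/lug5.png

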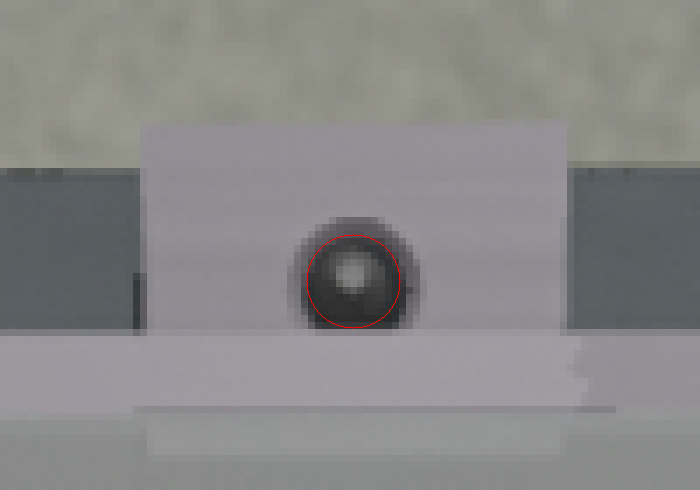

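The stud nose is through the hole, centred and free of contact force. Underside ≈ 82 mm; continue to the deck.

>>> send_rows --rows '[[0.5, [0, 0, 0.1], 0], [0.5, [0, 0, 0.2], 0], [0.5, [0, 0, 0.2], 0], [0.5, [0, 0, 0.2], 0], [0.5, [0, 0, 0.2], 0], [0.5, [0, 0, 0.1], 0], [0.5, [0, 0, 0], 0], [0.5, [0, 0, 0], 0]]'

```text
t: 57.37
tool_pos: [0.5259, -0.1236, 0.1439]
eef_rot: [-0.005, 0.671, 0.741, 0.003]
ft_force: [1.1, 0.1, -6.5]
width: 0.134
```

```bash
python3 look.py lug6.png
```

```text
t 57.3667 tcp [ 0.5259 -0.1236  0.1439] tilt [-0.003  0.011] lugtop 0.0766784298970504 yaw 0.0998 F [ 1.1  0.1 -6.5] w 1.2586902733017327
stud axis at lug top px 249.91927270396158 44.97600006120041 tip px 249.82553547115754 40.83988380136677
```

>>> send_rows --rows '[[0.5, [0, 0, 0.1], 0], [0.5, [0, 0, 0.05], 0], [0.5, [0, 0, 0], 0], [0.5, [0, 0, 0], 0], [0.5, [0, 0, 0], 0], [0.5, [0, 0, 0], 0], [0.5, [0, 0, 0], 0], [0.5, [0, 0, 0], 0]]'

```text
t: 58.08
tool_pos: [0.5263, -0.1237, 0.1427]
eef_rot: [-0.004, 0.671, 0.741, 0.003]
ft_force: [0.1, 0.3, -6.5]
width: 0.135
```

```bash
python3 look.py lug6.png
```

```text
t 58.0833 tcp [ 0.5263 -0.1237  0.1427] tilt [-0.002  0.01 ] lugtop 0.07541409123705042 yaw 0.0998 F [ 0.1  0.3 -6.5] w 1.2717991838721172
stud axis at lug top px 249.34670336823586 44.62233045427439 tip px 249.22438137185316 40.06789825296022
```

>>> send_rows --rows '[[0.5, [0, 0, 0.1], 0], [0.5, [0, 0, 0.1], 0], [0.5, [0, 0, 0], 0], [0.5, [0, 0, 0], 0], [0.5, [0, 0, 0], 0], [0.5, [0, 0, 0], 0], [0.5, [0, 0, 0], 0], [0.5, [0, 0, 0], 0]]'

```text
t: 58.8
tool_pos: [0.5265, -0.124, 0.1415]
eef_rot: [-0.004, 0.671, 0.741, 0.003]
ft_force: [0.0, -0.2, -4.8]
width: 0.131
```

```bash
python3 look.py lug6.png
```

```text
t 58.8 tcp [ 0.5265 -0.124   0.1415] tilt [-0.001  0.01 ] lugtop 0.07536400658822873 yaw 0.0996 F [ 0.  -0.2 -4.8] w 1.2349504220800323
stud axis at lug top px 248.99322580118533 43.74501215756385 tip px 248.8656150247656 39.101353172258115
```

>>> send_rows --rows '[[0.5, [0, 0, 0.1], 0], [0.5, [0, 0, 0.1], 0], [0.5, [0, 0, 0], 0], [0.5, [0, 0, 0], 0], [0.5, [0, 0, 0], 0], [0.5, [0, 0, 0], 0], [0.5, [0, 0, 0], 0], [0.5, [0, 0, 0], 0]]'

```text
t: 59.52
tool_pos: [0.5264, -0.1244, 0.1409]
eef_rot: [-0.003, 0.671, 0.741, 0.003]
ft_force: [-0.6, -1.0, -2.6]
width: 0.134
```

```bash
python3 look.py lug6.png
```

```text
t 59.5167 tcp [ 0.5264 -0.1244  0.1409] tilt [-0.001  0.009] lugtop 0.07527676092144334 yaw 0.0996 F [-0.6 -1.  -2.6] w 1.2587287368256306
stud axis at lug top px 249.00760756186517 42.88992881434697 tip px 248.8964593612716 38.169343872019965
```

View pics/lug6.png

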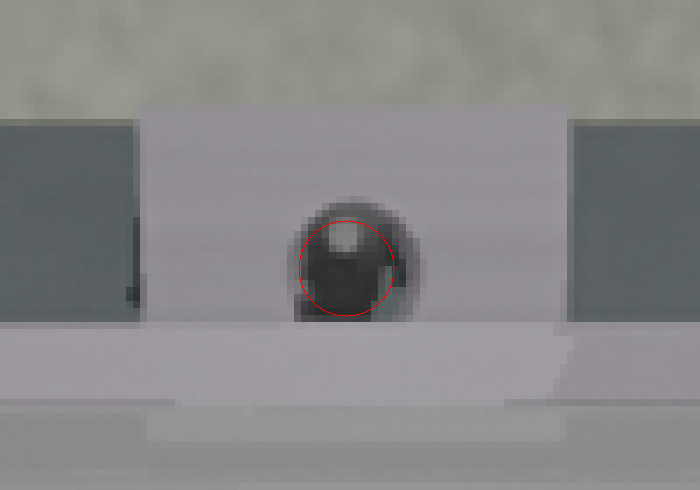

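>>> send_rows --rows '[[2.5, [0, 0, 0], 0], [4.0, [0, 0, 0], 0], [4.0, [0, 0, 0], 0], [4.0, [0, 0, 0], 0], [4.0, [0, 0, 0], 0], [4.0, [0, 0, -0.6], 0], [4.0, [0, 0, -1.2], 0], [4.0, [0, 0, -1.8], 0]]'

```text
t: 60.23
tool_pos: [0.528, -0.1247, 0.178]
eef_rot: [-0.002, 0.671, 0.741, 0.004]
ft_force: [-1.1, -1.0, -0.1]
width: 0.425
```

>>> send_rows --rows '[[4.0, [0, 0, -1.8], 0], [4.0, [0, 0, -1.8], 0], [4.0, [0, 0, -1.8], 0], [4.0, [-0.8, 0, -1.0], 0], [4.0, [-1.5, 0, 0], 0], [4.0, [-1.5, 0, 0], 0], [4.0, [-0.8, 0, 0], 0], [4.0, [0, 0, 0], 0]]'

```text
t: 60.9
tool_pos: [0.5352, -0.1747, 0.2518]
eef_rot: [0.004, 0.67, 0.742, 0.006]
ft_force: [0.9, 0.4, 0.0]
width: 0.425
```

```bash
python3 -c "
from ov import *
s,p,d,K,T=overlay('ov2.png',crop=(0,384,0,512),f=1.5)
plan(.49,-.30,.25,.1,1,4)
W=cloud('wrist',s,d)
m=(p.max(2)<45)&(W[...,2]>.15)&(W[...,2]<.18)
n,l,st,ct=cv2.connectedComponentsWithStats(m.astype(np.uint8)); i=1+np.argmax(st[1:,4]);k=W[l==i];zt=np.percentile(k[:,2],90);k=k[k[:,2]>zt-.006]; print(zt,cv2.minAreaRect((k[:,:2]*1000).astype(np.float32)))
s,p,d=cam('scene');save(cv2.resize(p[90:250,80:320],None,fx=3,fy=3,interpolation=cv2.INTER_CUBIC),'s10.png')
"
```

```text
t 60.95 tcp [ 0.535  -0.1741  0.2517] yaw 0.102 turn 0.002 tilt [0.013 0.005] w 3.99 F [ 0.4 -0.5  0.3] j6 -0.55 rows needed 4.0 dist [ -45.  -125.9   -1.7]
[[4, [-3.02, -1.44, 0.04], np.float64(0.0)], [4, [-3.02, -1.44, 0.04], np.float64(0.0)], [4, [-3.02, -1.44, 0.04], np.float64(0.0)], [4, [-3.02, -1.44, 0.04], np.float64(0.0)]]
0.16718707922631593 ((528.3396606445312, -124.16419982910156), (11.63449764251709, 98.05870819091797), 5.85823917388916)
```

View pics/ov2.png

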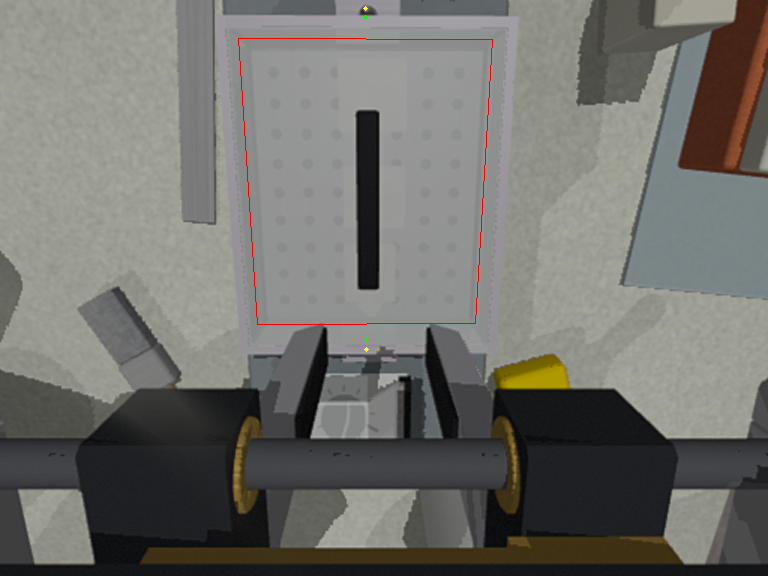

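View pics/s10.png

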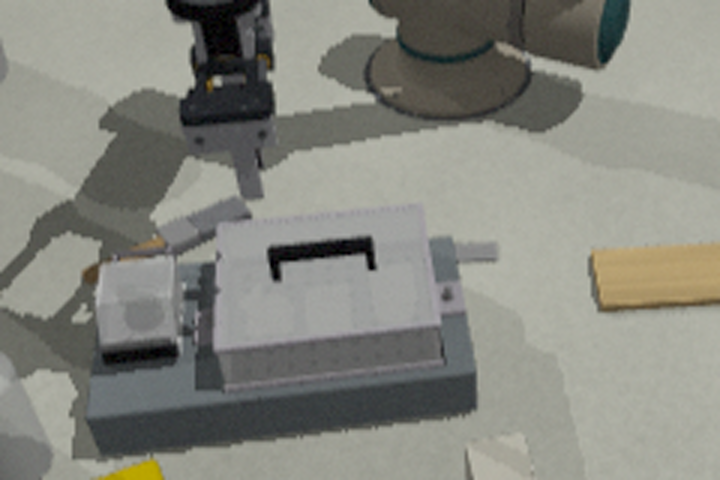

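```bash
python3 -c "
from h import *
plan(.47,-.39,.25,.1,14,3)"
```

```text
t 61.0 tcp [ 0.5348 -0.1732  0.2515] yaw 0.102 turn 0.002 tilt [0.012 0.005] w 3.99 F [-0.3 -0.3 -0.5] j6 -0.55 rows needed 6.0 dist [ -64.8 -216.8   -1.5]
[[3, [-1.49, -0.62, 0.01], np.float64(0.0)], [3, [-1.49, -0.62, 0.01], np.float64(0.0)], [3, [-1.49, -0.62, 0.01], np.float64(0.0)], [3, [-1.49, -0.62, 0.01], np.float64(0.0)], [3, [-1.49, -0.62, 0.01], np.float64(0.0)], [3, [-1.49, -0.62, 0.01], np.float64(0.0)], [3, [-1.49, -0.62, 0.01], np.float64(0.0)], [3, [-1.49, -0.62, 0.01], np.float64(0.0)]]
[[3, [-1.49, -0.62, 0.01], np.float64(0.0)], [3, [-1.49, -0.62, 0.01], np.float64(0.0)], [3, [-1.49, -0.62, 0.01], np.float64(0.0)], [3, [-1.49, -0.62, 0.01], np.float64(0.0)], [3, [-1.49, -0.62, 0.01], np.float64(0.0)], [3, [-1.49, -0.62, 0.01], np.float64(0.0)]]
```

>>> send_rows --rows '[[2.8, [-1.5, -0.6, 0], 0], [2.8, [-1.7, -0.7, 0], 0], [2.8, [-1.8, -0.7, 0], 0], [2.8, [-1.8, -0.7, 0], 0], [2.8, [-1.8, -0.7, 0], 0], [2.8, [-1.8, -0.7, 0], 0], [2.8, [-1.8, -0.7, 0], 0], [2.8, [-1.8, -0.7, 0], 0]]'

```text
t: 61.67
tool_pos: [0.4922, -0.313, 0.2449]
eef_rot: [-0.004, 0.666, 0.746, 0.009]
ft_force: [0.7, 0.1, 0.4]
width: 0.298
```

>>> send_rows --rows '[[2.8, [-1.8, -0.8, 0], 0], [2.8, [-1.8, -0.8, 0], 0], [2.8, [-1.4, -0.7, 0], 0], [2.8, [-0.8, -0.4, 0], 0], [2.8, [-0.4, 0, 0], 0], [2.8, [0, 0, 0], 0], [2.8, [0, 0, 0], 0], [2.8, [0, 0, 0], 0]]'

```text
t: 62.33
tool_pos: [0.4702, -0.3775, 0.2389]
eef_rot: [-0.009, 0.666, 0.745, 0.01]
ft_force: [0.3, 1.6, 0.3]
width: 0.297
```

```bash
cat > flap.py <<'E'
from ov import *
def seg(W,m): 
    k=W[m]; return k
def fl(fn):
    s,p,d=cam('wrist');K,T,_=pose('wrist',s);W=cloud('wrist',s,d);np.savez('flap.npz',p=p,W=W)
    f=1.5; im=cv2.resize(p,None,fx=f,fy=f,interpolation=cv2.INTER_CUBIC)
    for P,c in [(dk(-.095,-.186,.094),(255,0,0)),(dk(-.095,-.215,.094),(255,0,0)),(dk(-.095,-.157,.094),(255,0,0)),(dk(.025,-.186,.084),(0,255,0)),(dk(-.02,-.186,.114),(255,255,0))]:
        u=proj(K,T,P)*f; cv2.circle(im,tuple(int(v) for v in u),3,c,-1)
    save(im,fn)
E
python3 -c "
from flap import *
plan(.47,-.39,.25,.1,1,3); fl('f1.png')"
```

```text
t 62.33 tcp [ 0.4702 -0.3775  0.2389] yaw 0.112 turn 0.012 tilt [0.    0.027] w 2.79 F [0.3 1.6 0.3] j6 -0.92 rows needed 1.0 dist [ -0.2 -12.5  11.1]
[[3, [-1.24, -0.16, -1.11], np.float64(0.012)]]
```

View pics/f1.png

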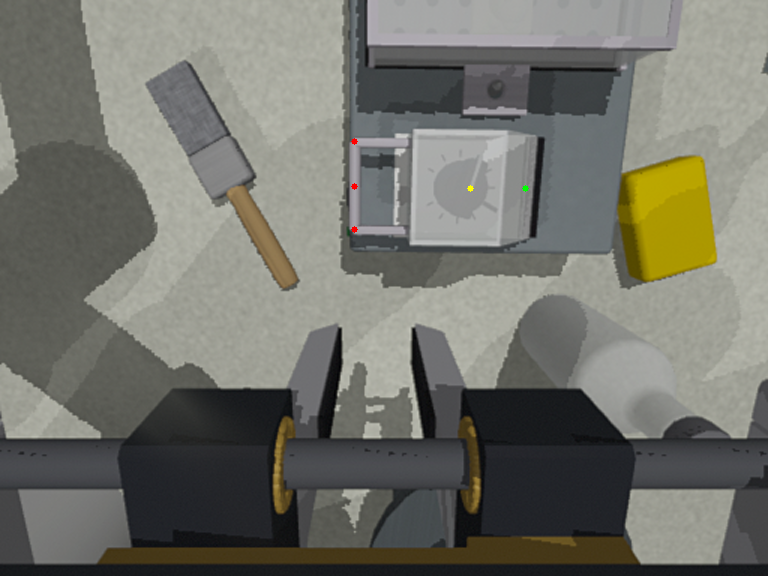

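```bash
python3 -c "
from h import *
plan(.4503,-.318,.13,.099,8,2.8)"
```

```text
t 62.38 tcp [ 0.4703 -0.3774  0.239 ] yaw 0.112 turn 0.013 tilt [0.    0.027] w 2.79 F [ 0.5 -0.1 -0.4] j6 -0.92 rows needed 4.0 dist [ -20.    59.4 -109. ]
[[2.8, [0.77, -0.17, 1.36], np.float64(0.002)], [2.8, [0.77, -0.17, 1.36], np.float64(0.002)], [2.8, [0.76, -0.17, 1.36], np.float64(0.002)], [2.8, [0.76, -0.17, 1.36], np.float64(0.002)], [2.8, [0.76, -0.17, 1.36], np.float64(0.002)], [2.8, [0.76, -0.17, 1.36], np.float64(0.002)], [2.8, [0.76, -0.17, 1.36], np.float64(0.002)], [2.8, [0.76, -0.17, 1.36], np.float64(0.002)]]
```

>>> send_rows --rows '[[2.8, [0.8, -0.1, 1.0], 0.01], [2.8, [0.9, -0.1, 1.2], 0], [2.8, [0.9, -0.1, 1.4], 0], [2.8, [0.9, -0.2, 1.4], 0], [2.8, [0.8, -0.2, 1.4], 0], [2.8, [0.6, -0.2, 1.3], 0], [2.8, [0.3, 0, 1.0], 0], [2.8, [0, 0, 0], 0]]'

```text
t: 63.05
tool_pos: [0.4588, -0.3162, 0.1526]
eef_rot: [-0.006, 0.667, 0.745, 0.011]
ft_force: [0.2, -0.2, 0.2]
width: 0.298
```

```bash
python3 -c "
from h import *
plan(.4503,-.318,.10,.099,8,2.8)"
```

```text
t 63.05 tcp [ 0.4588 -0.3162  0.1526] yaw 0.109 turn 0.01 tilt [0.006 0.025] w 2.8 F [ 0.2 -0.2  0.2] j6 -0.86 rows needed 2.0 dist [ -8.5  -1.8 -52.6]
[[2.8, [-0.01, -0.11, 0.66], np.float64(0.001)], [2.8, [-0.01, -0.11, 0.66], np.float64(0.001)], [2.8, [-0.01, -0.11, 0.66], np.float64(0.001)], [2.8, [-0.01, -0.11, 0.66], np.float64(0.001)], [2.8, [-0.01, -0.11, 0.66], np.float64(0.001)], [2.8, [-0.01, -0.11, 0.66], np.float64(0.001)], [2.8, [-0.01, -0.11, 0.66], np.float64(0.001)], [2.8, [-0.01, -0.11, 0.66], np.float64(0.001)]]
```

>>> send_rows --rows '[[2.8, [-0.1, -0.4, 0.2], 0.01], [2.8, [0, -0.3, 0.2], 0], [2.8, [0, -0.1, 0.5], 0], [2.8, [0, 0, 0.7], 0], [2.8, [0, 0, 0.7], 0], [2.8, [0, 0, 0.7], 0], [2.8, [0, 0, 0.6], 0], [2.8, [0, 0, 0], 0]]'

```text
t: 63.72
tool_pos: [0.4525, -0.3183, 0.116]
eef_rot: [-0.004, 0.671, 0.741, 0.011]
ft_force: [-0.6, -0.2, 0.3]
width: 0.297
```

```bash
python3 -c "
from h import *
plan(.4503,-.318,.0755,.099,8,2.8)"
```

```text
t 63.72 tcp [ 0.4525 -0.3183  0.116 ] yaw 0.099 turn 0.0 tilt [0.01  0.021] w 2.79 F [-0.6 -0.2  0.3] j6 -0.86 rows needed 2.0 dist [ -2.2   0.3 -40.5]
[[2.8, [0.01, -0.03, 0.51], np.float64(0.0)], [2.8, [0.01, -0.03, 0.51], np.float64(0.0)], [2.8, [0.01, -0.03, 0.51], np.float64(0.0)], [2.8, [0.01, -0.03, 0.51], np.float64(0.0)], [2.8, [0.01, -0.03, 0.51], np.float64(0.0)], [2.8, [0.01, -0.03, 0.51], np.float64(0.0)], [2.8, [0.01, -0.03, 0.51], np.float64(0.0)], [2.8, [0.01, -0.03, 0.51], np.float64(0.0)]]
```

>>> send_rows --rows '[[2.8, [0, -0.2, 0.4], 0], [2.8, [0, -0.1, 0.6], 0], [2.8, [0, 0, 0.6], 0], [2.8, [0, 0, 0.6], 0], [2.8, [0, 0, 0.6], 0], [2.8, [0, 0, 0.6], 0], [2.8, [0, 0, 0.3], 0], [2.8, [0, 0, 0], 0]]'

```text
t: 64.38
tool_pos: [0.4495, -0.3178, 0.0742]
eef_rot: [-0.004, 0.671, 0.741, 0.011]
ft_force: [0.3, -0.1, -0.6]
width: 0.296
```

```bash
python3 -c "
from h import *
plan(.4503,-.318,.0755,.099,8,2.8)"
```

```text
t 64.38 tcp [ 0.4495 -0.3178  0.0742] yaw 0.099 turn 0.0 tilt [0.009 0.022] w 2.78 F [ 0.3 -0.1 -0.6] j6 -0.87 rows needed 1.0 dist [ 0.8 -0.2  1.3]
[[2.8, [0.0, 0.01, -0.02], np.float64(0.0)], [2.8, [0.0, 0.01, -0.02], np.float64(0.0)], [2.8, [0.0, 0.01, -0.02], np.float64(0.0)], [2.8, [0.0, 0.01, -0.02], np.float64(0.0)], [2.8, [0.0, 0.01, -0.02], np.float64(0.0)], [2.8, [0.0, 0.01, -0.02], np.float64(0.0)], [2.8, [0.0, 0.01, -0.02], np.float64(0.0)], [2.8, [0.0, 0.01, -0.02], np.float64(0.0)]]
```

>>> send_rows --rows '[[0.4, [0, 0, 0], 0], [0.4, [0, 0, 0], 0], [0.4, [0, 0, 0], 0], [0.4, [0, 0, 0], 0], [0.4, [0, 0, 0], 0], [0.4, [0, 0, 0], 0], [0.4, [0, 0, 0], 0], [0.4, [0, 0, 0], 0]]' --grip_force 12

```text
t: 65.05
tool_pos: [0.4494, -0.318, 0.0747]
eef_rot: [-0.004, 0.671, 0.741, 0.011]
ft_force: [-0.5, -0.4, -1.0]
width: 0.079
```

```bash
python3 -c "
from h import *
plan(.4503,-.318,.0755,.099,1,2.8)"
```

```text
t 65.05 tcp [ 0.4494 -0.318   0.0747] yaw 0.1 turn 0.001 tilt [0.009 0.021] w 0.75 F [-0.5 -0.4 -1. ] j6 -0.87 rows needed 1.0 dist [ 0.9 -0.   0.8]
[[2.8, [-0.01, 0.09, -0.08], np.float64(0.001)]]
```

>>> send_rows --rows '[[0.4, [0, 0.1, -0.6], 0], [0.4, [0, 0.2, -1.0], 0], [0.4, [0, 0.3, -1.1], 0], [0.4, [0, 0.4, -1.1], 0], [0.4, [0, 0.4, -1.0], 0], [0.4, [0, 0.4, -0.6], 0], [0.4, [0, 0, 0], 0], [0.4, [0, 0, 0], 0]]'

```text
t: 65.72
tool_pos: [0.471, -0.3158, 0.1351]
eef_rot: [-0.002, 0.671, 0.741, 0.014]
ft_force: [0.4, 0.6, -1.8]
width: 0.075
```

```bash
cat > arc.py <<'E'
from ov import *
def arc(th,w=.4,n=1):
    s=sensors.read_state(); p=s['tool_pos']; M=rot(s['eef_rot']); h=dk(.025,-.186,.084)
    g=p-M[:,2]*.019   # grasp point
    e=np.array([np.cos(Y),np.sin(Y)]); f=(g[:2]-h[:2])@e; u=g[2]-h[2]
    phi=np.arctan2(u,-f); print('t',round(s['t'],2),'grasp rel hinge',round(f*1000,1),round(u*1000,1),'r',round(np.hypot(f,u)*1000,1),'theta',round(phi-np.arctan2(10,120),3),'w',round(s['width']*9.4,2),'F',np.round(s['ft_force'],1),'tilt',np.round(M[:2,2],3),'yaw',round(np.arctan2(M[1,1],M[0,1]),3))
    a=th+np.arctan2(10,120); T=np.array([-.1204*np.cos(a),.1204*np.sin(a)]); print('to target fwd/up cm',np.round((T-[f,u])*100,2))
E
python3 -c "
from arc import *
arc(.4)"
```

```text
t 65.72 grasp rel hinge -100.1 70.1 r 122.2 theta 0.528 w 0.71 F [ 0.4  0.6 -1.8] tilt [0.015 0.024] yaw 0.098
to target fwd/up cm [-0.65 -1.42]
```

>>> send_rows --rows '[[0.4, [0, 0.5, -0.7], 0], [0.4, [0, 0.7, -0.8], 0], [0.4, [0, 0.7, -0.7], 0], [0.4, [0, 0.8, -0.6], 0], [0.4, [0, 0.8, -0.5], 0], [0.4, [0, 0.6, -0.4], 0], [0.4, [0, 0, 0], 0], [0.4, [0, 0, 0], 0]]'

```text
t: 66.38
tool_pos: [0.5148, -0.3114, 0.175]
eef_rot: [-0.005, 0.671, 0.741, 0.013]
ft_force: [-1.2, 0.6, -1.2]
width: 0.083
```

```bash
python3 -c "
from arc import *
arc(1.6)"
```

```text
t 66.38 grasp rel hinge -56.0 110.0 r 123.5 theta 1.017 w 0.78 F [-1.2  0.6 -1.2] tilt [0.011 0.026] yaw 0.099
to target fwd/up cm [6.95 0.96]
```

>>> send_rows --rows '[[0.4, [0, 0.7, -0.3], 0], [0.4, [0, 1.0, -0.3], 0], [0.4, [0, 1.1, -0.2], 0], [0.4, [0, 1.1, -0.1], 0], [0.4, [0, 1.1, 0], 0], [0.4, [0, 1.0, 0], 0], [0.4, [0, 0.5, 0], 0], [0.4, [0, 0, 0], 0]]'

```text
t: 67.05
tool_pos: [0.5855, -0.3047, 0.1866]
eef_rot: [-0.005, 0.671, 0.741, 0.013]
ft_force: [-0.4, 1.2, 2.6]
width: 0.078
```

```bash
python3 -c "
from arc import *
arc(1.65)"
```

```text
t 67.05 grasp rel hinge 15.1 121.6 r 122.5 theta 1.611 w 0.73 F [-0.4  1.2  2.6] tilt [0.01  0.025] yaw 0.099
to target fwd/up cm [ 0.44 -0.27]
```

>>> send_rows --rows '[[3.0, [0, 0, 0], 0], [3.0, [0, 0, 0], 0], [3.0, [0, 0, 0], 0], [3.0, [0, 0, -0.5], 0], [3.0, [0, 0, -1.0], 0], [3.0, [0, 0, -1.5], 0], [3.0, [0, 0, -1.5], 0], [3.0, [0, 0, -1.5], 0]]'

```text
t: 67.72
tool_pos: [0.5828, -0.3062, 0.2466]
eef_rot: [-0.008, 0.672, 0.741, 0.012]
ft_force: [0.3, 0.8, 0.4]
width: 0.322
```

```bash
python3 -c "
from arc import *
arc(1.65); plan(.478,-.40,.26,.099,1)
s,p,d=cam('scene');save(cv2.resize(p[90:250,80:320],None,fx=3,fy=3,interpolation=cv2.INTER_CUBIC),'s11.png')"
```

```text
t 67.72 grasp rel hinge 12.3 181.6 r 182.0 theta 1.555 w 3.02 F [0.3 0.8 0.4] tilt [0.004 0.028] yaw 0.098
to target fwd/up cm [ 0.71 -6.28]
t 67.72 tcp [ 0.5828 -0.3062  0.2466] yaw 0.098 turn -0.001 tilt [0.004 0.028] w 3.02 F [0.3 0.8 0.4] j6 -0.7 rows needed 4.0 dist [-104.8  -93.8   13.4]
[[9.4, [-2.08, -2.84, -0.34], np.float64(-0.0)], [9.4, [-2.08, -2.84, -0.34], np.float64(-0.0)], [9.4, [-2.08, -2.84, -0.34], np.float64(-0.0)], [9.4, [-2.08, -2.84, -0.34], np.float64(-0.0)]]
```

View pics/s11.png

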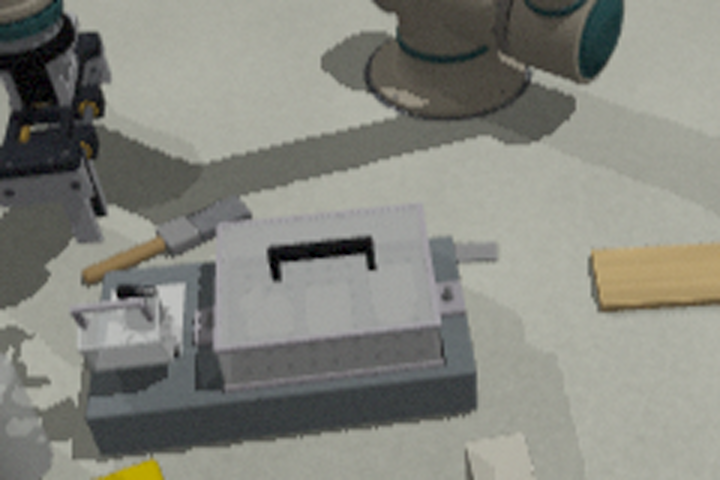

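>>> send_rows --rows '[[3.0, [-0.8, -1.5, 0], 0], [3.0, [-1.3, -1.5, 0], 0], [3.0, [-1.3, -1.4, 0], 0], [3.0, [-1.3, -1.2, 0], 0], [3.0, [-1.3, -1.0, 0], 0], [3.0, [-1.1, -0.8, 0.5], 0], [3.0, [-0.5, -0.3, 0.5], 0], [3.0, [0, 0, 0], 0]]'

```text
t: 68.43
tool_pos: [0.5055, -0.3969, 0.2399]
eef_rot: [-0.002, 0.672, 0.741, 0.011]
ft_force: [0.6, 0.2, -0.5]
width: 0.319
```

```bash
python3 -c "
from flap import *
plan(.50,-.395,.22,.099,1)
s,p,d=cam('wrist');K,T,_=pose('wrist',s);W=cloud('wrist',s,d);np.savez('dial.npz',p=p,W=W,K=K,T=T)
u=proj(K,T,dk(-.02,-.186,.114));v=proj(K,T,dk(-.02,-.186,.071)); print(u,v)
r0=int(max(0,u[1]-60));c0=int(u[0]-75); print(r0,c0)
save(cv2.resize(p[r0:r0+110,c0:c0+150],None,fx=5,fy=5,interpolation=cv2.INTER_CUBIC),'d1.png');save(p,'d1f.png')"
```

```text
t 68.43 tcp [ 0.5055 -0.3969  0.2399] yaw 0.097 turn -0.002 tilt [0.011 0.019] w 3.0 F [ 0.6  0.2 -0.5] j6 -0.89 rows needed 1.0 dist [ -5.5   1.9 -19.9]
[[9.4, [0.24, -0.53, 1.99], np.float64(-0.002)]]
[276.95411659  98.91054006] [273.17096136 100.69248515]
38 201
```

View pics/d1.png

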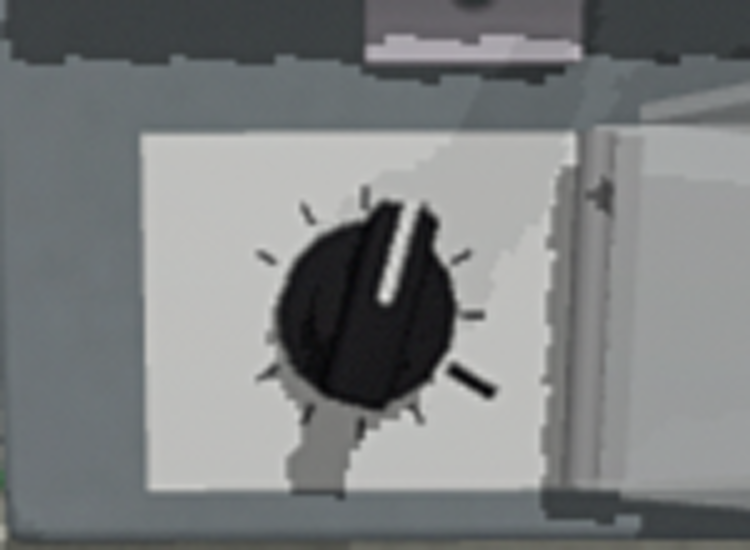

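Run:
```python
from ov import *
z=np.load('dial.npz');K=z['K'];T=z['T']
def P(x,y,h): return ray(K,T,201+(x+.5)/5-.5,38+(y+.5)/5-.5,h)
a=P(387,300,.114);b=P(410,206,.114);d=b-a;print('ptr',a,b,np.arctan2(d[1],d[0]))
C0=dk(-.02,-.186,0);print('axis',C0)
m1=P(450,368,.0715);m2=P(493,392,.0715);d=m2-m1;print('mark',m1,m2,np.arctan2(d[1],d[0]))
m=(m1+m2)/2-C0;print('mark from axis',np.arctan2(m[1],m[0]),np.hypot(m[0],m[1]))
# opposite ticks for centre
pts=[(267,257),(307,213),(365,197),(460,257),(473,315),(418,412),(361,428),(307,412),(267,373)]
q=np.array([P(*p,.0715)[:2] for p in pts]);A=np.c_[2*q,np.ones(len(q))];s=np.linalg.lstsq(A,(q**2).sum(1),rcond=None)[0];print('circle',s[:2],np.sqrt(s[2]+s[:2]@s[:2]))
c=s[:2]; mm=(m1+m2)[:2]/2-c; print('mark ang',np.arctan2(mm[1],mm[0]))
W=z['W'];k=W[38:148,201:351].reshape(-1,3);k=k[(k[:,2]>.106)&(k[:,2]<.12)&(np.hypot(k[:,0]-C0[0],k[:,1]-C0[1])<.03)];print(len(k),np.median(k[:,2]),cv2.minAreaRect((k[:,:2]*1000).astype(np.float32)))
```

```text
ptr [ 0.5263268  -0.30949063  0.114     ] [ 0.52863617 -0.2923869   0.114     ] 1.436586967007049
axis [ 0.52548187 -0.31076602  0.        ]
mark [ 0.54551178 -0.31987533  0.0715    ] [ 0.55548501 -0.32401051  0.0715    ] -0.39305216045051866
mark from axis -0.42017351608523346 0.027399812179027934
circle [ 0.52536988 -0.31057196] 0.023849025120019463
mark ang -0.4249409845939187
572 0.11327381544970755 ((525.368896484375, -310.20770263671875), (38.725433349609375, 13.044568061828613), 80.59878540039062)
```

```bash
python3 -c "
from h import *
plan(.5242,-.3108,.15,-.164,8,3.5)"
```

```text
t 68.48 tcp [ 0.5058 -0.3965  0.2402] yaw 0.097 turn 0.261 tilt [0.011 0.019] w 3.0 F [ 0.2 -0.2  0.5] j6 -0.89 rows needed 4.0 dist [ 18.4  85.7 -90.2]
[[3.5, [1.04, 0.33, 1.13], np.float64(0.033)], [3.5, [1.05, 0.3, 1.13], np.float64(0.033)], [3.5, [1.06, 0.26, 1.13], np.float64(0.033)], [3.5, [1.07, 0.23, 1.13], np.float64(0.033)], [3.5, [1.08, 0.19, 1.13], np.float64(0.033)], [3.5, [1.08, 0.16, 1.13], np.float64(0.033)], [3.5, [1.09, 0.12, 1.13], np.float64(0.033)], [3.5, [1.09, 0.09, 1.13], np.float64(0.033)]]
```

>>> send_rows --rows '[[3.5, [1.0, 0.4, 0.8], 0.03], [3.5, [1.1, 0.4, 1.0], 0.04], [3.5, [1.1, 0.4, 1.2], 0.04], [3.5, [1.2, 0.3, 1.2], 0.04], [3.5, [1.2, 0.3, 1.2], 0.04], [3.5, [1.0, 0.2, 1.0], 0.03], [3.5, [0.6, 0.1, 0.6], 0.02], [3.5, [0, 0, 0], 0]]'

```text
t: 69.15
tool_pos: [0.5316, -0.3148, 0.168]
eef_rot: [-0.004, 0.758, 0.652, 0.013]
ft_force: [-0.6, 0.2, 0.7]
width: 0.377
```

```bash
python3 -c "
from h import *
plan(.5242,-.3108,.125,-.164,8,3.5)"
```

```text
t 69.15 tcp [ 0.5316 -0.3148  0.168 ] yaw -0.151 turn 0.013 tilt [0.013 0.023] w 3.55 F [-0.6  0.2  0.7] j6 -0.52 rows needed 2.0 dist [ -7.4   4.  -43. ]
[[3.5, [0.04, -0.1, 0.54], np.float64(0.002)], [3.5, [0.04, -0.1, 0.54], np.float64(0.002)], [3.5, [0.04, -0.1, 0.54], np.float64(0.002)], [3.5, [0.04, -0.1, 0.54], np.float64(0.002)], [3.5, [0.04, -0.1, 0.54], np.float64(0.002)], [3.5, [0.04, -0.1, 0.54], np.float64(0.002)], [3.5, [0.03, -0.1, 0.54], np.float64(0.002)], [3.5, [0.03, -0.1, 0.54], np.float64(0.002)]]
```

>>> send_rows --rows '[[3.5, [0.1, -0.2, 0.4], 0.01], [3.5, [0.1, -0.2, 0.6], 0], [3.5, [0.1, -0.2, 0.6], 0], [3.5, [0, -0.1, 0.6], 0], [3.5, [0, 0, 0.6], 0], [3.5, [0, 0, 0.6], 0], [3.5, [0, 0, 0.4], 0], [3.5, [0, 0, 0], 0]]'

```text
t: 69.82
tool_pos: [0.5258, -0.31, 0.1272]
eef_rot: [-0.004, 0.761, 0.648, 0.013]
ft_force: [-0.9, -0.4, -0.2]
width: 0.372
```

```bash
python3 -c "
from h import *
plan(.5242,-.3108,.088,-.164,8,3.5)"
```

```text
t 69.82 tcp [ 0.5258 -0.31    0.1272] yaw -0.16 turn 0.004 tilt [0.015 0.022] w 3.5 F [-0.9 -0.4 -0.2] j6 -0.51 rows needed 1.0 dist [ -1.6  -0.8 -39.2]
[[3.5, [-0.01, -0.02, 0.49], np.float64(0.001)], [3.5, [-0.01, -0.02, 0.49], np.float64(0.001)], [3.5, [-0.01, -0.02, 0.49], np.float64(0.001)], [3.5, [-0.01, -0.02, 0.49], np.float64(0.001)], [3.5, [-0.01, -0.02, 0.49], np.float64(0.001)], [3.5, [-0.01, -0.02, 0.49], np.float64(0.001)], [3.5, [-0.01, -0.02, 0.49], np.float64(0.001)], [3.5, [-0.01, -0.02, 0.49], np.float64(0.001)]]
```

>>> send_rows --rows '[[3.5, [-0.1, -0.1, 0.4], 0], [3.5, [0, -0.1, 0.6], 0], [3.5, [0, 0, 0.6], 0], [3.5, [0, 0, 0.6], 0], [3.5, [0, 0, 0.6], 0], [3.5, [0, 0, 0.5], 0], [3.5, [0, 0, 0.2], 0], [3.5, [0, 0, 0], 0]]'

```text
t: 70.48
tool_pos: [0.524, -0.3105, 0.088]
eef_rot: [-0.004, 0.761, 0.648, 0.013]
ft_force: [-1.2, 0.4, 0.1]
width: 0.371
```

```bash
python3 -c "
from h import *
plan(.5242,-.3108,.088,-.164,8,3.5)"
```

```text
t 70.48 tcp [ 0.524  -0.3105  0.088 ] yaw -0.16 turn 0.004 tilt [0.015 0.022] w 3.49 F [-1.2  0.4  0.1] j6 -0.52 rows needed 1.0 dist [ 0.2 -0.3  0. ]
[[3.5, [0.0, 0.0, 0.0], np.float64(0.0)], [3.5, [0.0, 0.0, 0.0], np.float64(0.0)], [3.5, [0.0, 0.0, 0.0], np.float64(0.0)], [3.5, [0.0, 0.0, 0.0], np.float64(0.0)], [3.5, [0.0, 0.0, 0.0], np.float64(0.0)], [3.5, [0.0, 0.0, 0.0], np.float64(0.0)], [3.5, [0.0, 0.0, 0.0], np.float64(0.0)], [3.5, [0.0, 0.0, 0.0], np.float64(0.0)]]
```

Close at 20 N on the dial bar.

>>> send_rows --rows '[[0.5, [0, 0, 0], 0], [0.5, [0, 0, 0], 0], [0.5, [0, 0, 0], 0], [0.5, [0, 0, 0], 0], [0.5, [0, 0, 0], 0], [0.5, [0, 0, 0], 0], [0.5, [0, 0, 0], 0], [0.5, [0, 0, 0], 0]]' --grip_force 20

```text
t: 71.15
tool_pos: [0.5241, -0.3104, 0.0878]
eef_rot: [-0.004, 0.761, 0.648, 0.013]
ft_force: [0.5, 0.7, -2.0]
width: 0.244
```

```bash
python3 -c "
from h import *
plan(.5242,-.3108,.088,-.164,1,3.5)"
```

```text
t 71.15 tcp [ 0.5241 -0.3104  0.0878] yaw -0.16 turn 0.004 tilt [0.014 0.022] w 2.3 F [ 0.5  0.7 -2. ] j6 -0.52 rows needed 1.0 dist [ 0.1 -0.4  0.2]
[[3.5, [-0.03, 0.02, -0.02], np.float64(0.004)]]
```

>>> send_rows --rows '[[0.5, [0, 0, 0], 0.06], [0.5, [0, 0, 0], 0.1], [0.5, [0, 0, 0], 0.1], [0.5, [0, 0, 0], 0.1], [0.5, [0, 0, 0], 0.1], [0.5, [0, 0, 0], 0.06], [0.5, [0, 0, 0], 0], [0.5, [0, 0, 0], 0]]'

```text
t: 71.82
tool_pos: [0.5248, -0.3108, 0.0878]
eef_rot: [-0.006, 0.907, 0.42, 0.012]
ft_force: [-0.3, 0.3, -1.8]
width: 0.247
```

```bash
python3 -c "
from h import *
plan(.524,-.3108,.088,-1.995,1,3.5)"
```

```text
t 71.82 tcp [ 0.5248 -0.3108  0.0878] yaw -0.703 turn 1.292 tilt [0.016 0.021] w 2.32 F [-0.3  0.3 -1.8] j6 0.03 rows needed 11.0 dist [-0.8 -0.   0.2]
[[3.5, [-0.01, -0.01, 0.0], np.float64(0.117)], [3.5, [-0.01, 0.0, 0.0], np.float64(0.117)], [3.5, [-0.01, 0.0, 0.0], np.float64(0.117)], [3.5, [-0.01, 0.0, 0.0], np.float64(0.117)], [3.5, [-0.01, 0.0, 0.0], np.float64(0.117)], [3.5, [-0.01, 0.0, 0.0], np.float64(0.117)], [3.5, [-0.01, 0.0, 0.0], np.float64(0.117)], [3.5, [-0.01, 0.0, 0.0], np.float64(0.117)]]
[[3.5, [-0.01, 0.0, 0.0], np.float64(0.117)], [3.5, [-0.01, 0.0, 0.0], np.float64(0.117)], [3.5, [-0.01, 0.0, 0.0], np.float64(0.117)]]
```

```bash
python3 -c "
from h import *
s,p,d=cam('wrist');save(cv2.resize(p[130:384,120:400],None,fx=2.5,fy=2.5,interpolation=cv2.INTER_CUBIC),'d2.png')
s,p,d=cam('scene');save(cv2.resize(p[130:240,80:220],None,fx=5,fy=5,interpolation=cv2.INTER_CUBIC),'s12.png')"
```

```text
(no output)
```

View pics/d2.png

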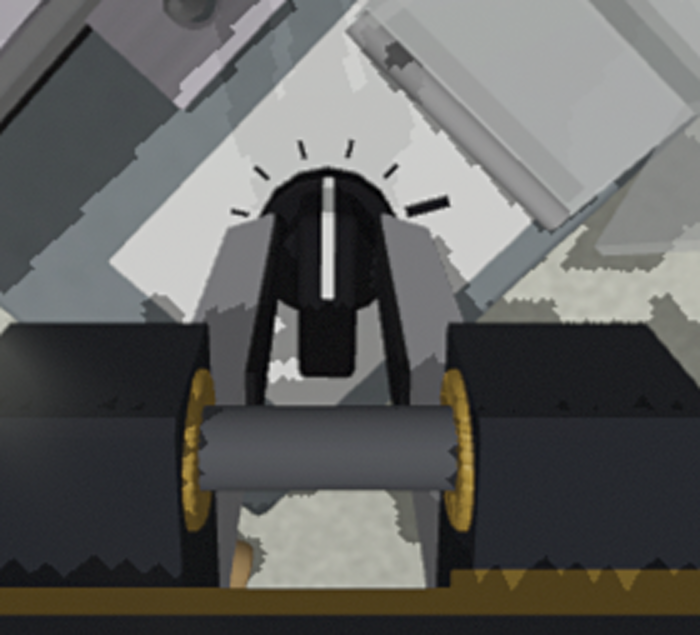

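View pics/s12.png

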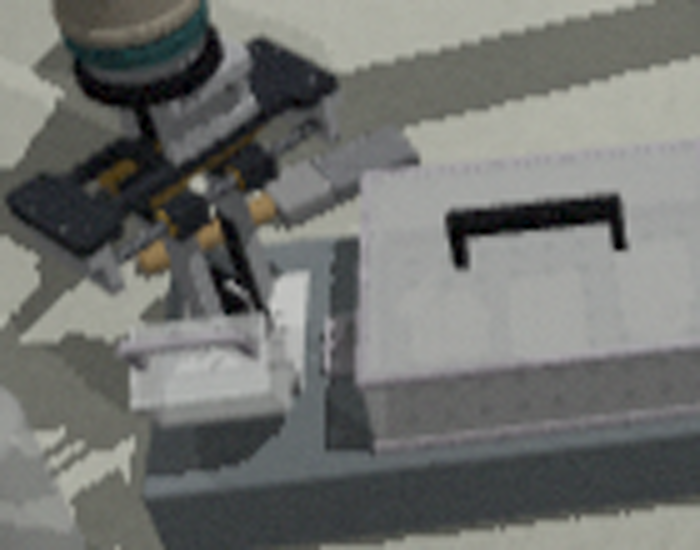

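>>> send_rows --rows '[[0.5, [0, 0, 0], 0.06], [0.5, [0, 0, 0], 0.1], [0.5, [0, 0, 0], 0.1], [0.5, [0, 0, 0], 0.1], [0.5, [0, 0, 0], 0.1], [0.5, [0, 0, 0], 0.1], [0.5, [0, 0, 0], 0.06], [0.5, [0, 0, 0], 0]]'

```text
t: 72.58
tool_pos: [0.5252, -0.3116, 0.0878]
eef_rot: [-0.008, 0.993, 0.113, 0.009]
ft_force: [0.8, -0.7, -1.9]
width: 0.248
```

```bash
python3 -c "
from h import *
plan(.524,-.3108,.088,-1.995,1,3.5)"
```

```text
t 72.58 tcp [ 0.5252 -0.3116  0.0878] yaw -1.343 turn 0.652 tilt [0.017 0.018] w 2.33 F [ 0.8 -0.7 -1.9] j6 0.67 rows needed 6.0 dist [-1.2  0.8  0.2]
[[3.5, [-0.02, -0.02, 0.0], np.float64(0.109)], [3.5, [-0.02, -0.02, 0.0], np.float64(0.109)], [3.5, [-0.02, -0.01, 0.0], np.float64(0.109)], [3.5, [-0.02, -0.01, 0.0], np.float64(0.109)], [3.5, [-0.02, -0.01, 0.0], np.float64(0.109)], [3.5, [-0.02, -0.01, 0.0], np.float64(0.109)]]
```

>>> send_rows --rows '[[0.5, [0, 0, 0], 0.06], [0.5, [0, 0, 0], 0.1], [0.5, [0, 0, 0], 0.1], [0.5, [0, 0, 0], 0.1], [0.5, [0, 0, 0], 0.1], [0.5, [0, 0, 0], 0.06], [0.5, [0, 0, 0], 0], [0.5, [0, 0, 0], 0]]'

```text
t: 73.25
tool_pos: [0.5251, -0.3123, 0.0878]
eef_rot: [-0.009, 0.989, -0.147, 0.007]
ft_force: [0.8, 0.2, -2.4]
width: 0.247
```

```bash
python3 -c "
from h import *
plan(.524,-.3108,.088,-1.995,1,3.5)"
```

```text
t 73.25 tcp [ 0.5251 -0.3123  0.0878] yaw -1.865 turn 0.13 tilt [0.016 0.016] w 2.32 F [ 0.8  0.2 -2.4] j6 1.19 rows needed 2.0 dist [-1.1  1.5  0.2]
[[3.5, [-0.08, -0.06, -0.01], np.float64(0.065)], [3.5, [-0.08, -0.05, -0.01], np.float64(0.065)]]
```

>>> send_rows --rows '[[0.5, [0, 0, 0], 0.05], [0.5, [0, 0, 0], 0.05], [0.5, [0, 0, 0], 0.03], [0.5, [0, 0, 0], 0], [0.5, [0, 0, 0], 0], [0.5, [0, 0, 0], 0], [0.5, [0, 0, 0], 0], [0.5, [0, 0, 0], 0]]'

```text
t: 73.92
tool_pos: [0.525, -0.3125, 0.0878]
eef_rot: [-0.009, 0.979, -0.204, 0.006]
ft_force: [0.5, 0.5, -1.3]
width: 0.245
```

```bash
python3 -c "
from h import *
plan(.524,-.3108,.088,-1.995,1,3.5)
s,p,d=cam('wrist');K,T,_=pose('wrist',s);np.savez('dial2.npz',K=K,T=T);save(cv2.resize(p[150:310,160:340],None,fx=4,fy=4,interpolation=cv2.INTER_CUBIC),'d3.png')"
```

```text
t 73.92 tcp [ 0.525  -0.3125  0.0878] yaw -1.982 turn 0.013 tilt [0.016 0.015] w 2.3 F [ 0.5  0.5 -1.3] j6 1.31 rows needed 1.0 dist [-1.   1.7  0.2]
[[3.5, [-0.16, -0.11, -0.02], np.float64(0.013)]]
```

View pics/d3.png

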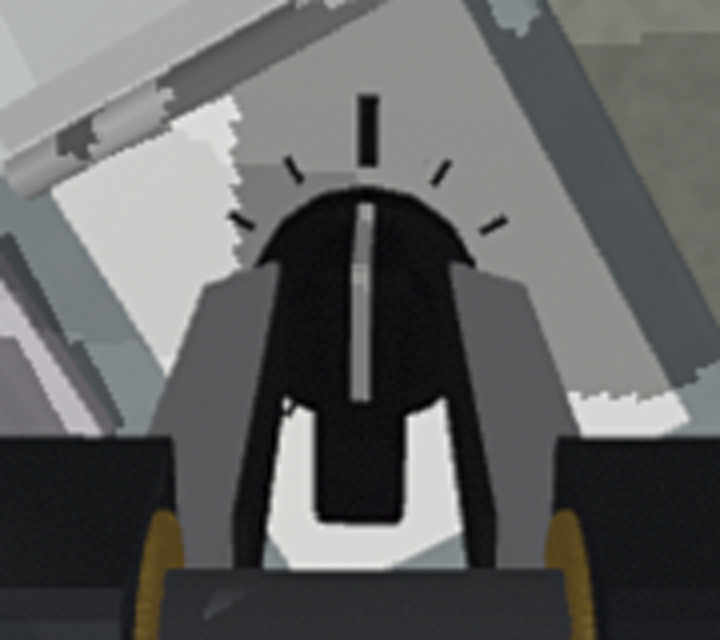

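>>> send_rows --rows '[[4.0, [0, 0, 0], 0], [4.0, [0, 0, 0], 0], [4.0, [0, 0, 0], 0], [4.0, [0, 0, 0], 0], [4.0, [0, 0, -0.8], 0], [4.0, [0, 0, -1.5], 0], [4.0, [0, 0, -2.0], 0], [4.0, [0, 0, -2.0], 0]]'

```text
t: 74.63
tool_pos: [0.5218, -0.3117, 0.1506]
eef_rot: [-0.011, 0.979, -0.204, 0.002]
ft_force: [0.3, 0.6, 0.1]
width: 0.425
```

>>> send_rows --rows '[[4.0, [-0.5, 0, -2.0], 0], [4.0, [-1.0, 0, -2.0], 0], [4.0, [-1.5, 0, -1.5], 0], [4.0, [-1.5, 0, 0], 0], [4.0, [-1.0, 0, 0], 0], [4.0, [0, 0, 0], 0], [4.0, [0, 0, 0], 0], [4.0, [0, 0, 0], 0]]'

```text
t: 75.3
tool_pos: [0.4724, -0.2929, 0.2182]
eef_rot: [-0.008, 0.979, -0.204, 0.01]
ft_force: [-0.7, 0.2, 0.5]
width: 0.428
```

```bash
python3 -c "
from ov import *
plan(.524,-.3108,.088,-1.995,1,3.5)
s,p,d=cam('wrist');K,T,_=pose('wrist',s);W=cloud('wrist',s,d)
C0=dk(-.02,-.186,0); k=W.reshape(-1,3);k=k[(k[:,2]>.106)&(k[:,2]<.12)&(np.hypot(k[:,0]-C0[0],k[:,1]-C0[1])<.024)];r=cv2.minAreaRect((k[:,:2]*1000).astype(np.float32));print(len(k),r,'mark angle deg',np.degrees(Y-np.pi/6))
u=proj(K,T,dk(-.02,-.186,.1));print(u);r0=int(max(0,u[1]-60));c0=int(u[0]-75)
save(cv2.resize(p[r0:r0+120,c0:c0+150],None,fx=5,fy=5,interpolation=cv2.INTER_CUBIC),'d4.png')"
```

```text
t 75.3 tcp [ 0.4724 -0.2929  0.2182] yaw -1.981 turn 0.014 tilt [0.023 0.011] w 4.02 F [-0.7  0.2  0.5] j6 1.28 rows needed 4.0 dist [  51.6  -17.9 -130.2]
[[3.5, [1.36, -0.1, 3.25], np.float64(0.003)], [3.5, [1.36, -0.11, 3.25], np.float64(0.003)], [3.5, [1.36, -0.11, 3.25], np.float64(0.003)], [3.5, [1.36, -0.12, 3.25], np.float64(0.003)]]
614 ((526.0684814453125, -310.4440612792969), (12.840190887451172, 38.251678466796875), 66.65618896484375) mark angle deg -24.32771782820485
[249.75493772 129.71015111]
```

View pics/d4.png

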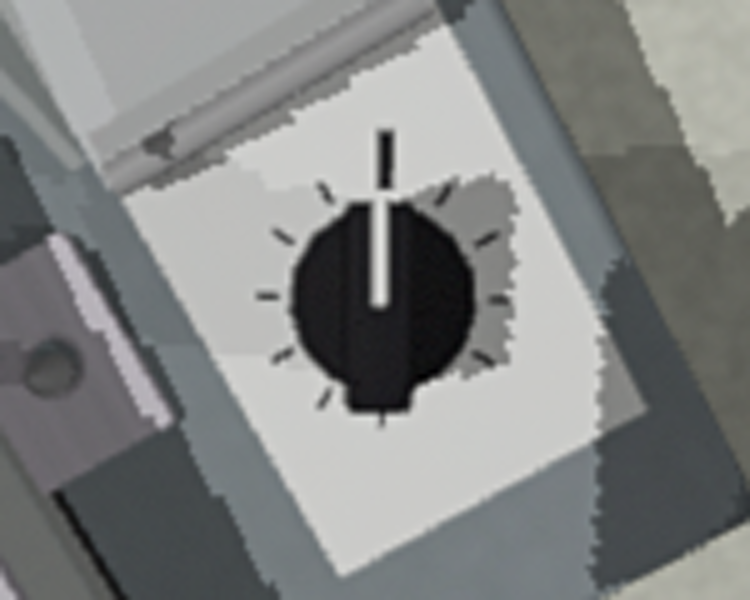

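>>> send_rows --rows '[[3.0, [0, 0, -1.0], -0.1], [3.0, [0, 0, -1.0], -0.12], [3.0, [0, 0, -1.0], -0.12], [3.0, [0, 0, -0.5], -0.12], [3.0, [0, 0, 0], -0.12], [3.0, [0, 0, 0], -0.12], [3.0, [0, 0, 0], -0.12], [3.0, [0, 0, 0], -0.12]]'

```text
t: 76.02
tool_pos: [0.4756, -0.2948, 0.2483]
eef_rot: [-0.006, 0.96, 0.28, 0.01]
ft_force: [-0.7, 0.5, -0.3]
width: 0.32
```

>>> send_rows --rows '[[3.0, [0, 0, 0], -0.12], [3.0, [0, 0, 0], -0.12], [3.0, [0, 0, 0], -0.12], [3.0, [0, 0, 0], -0.12], [3.0, [0, 0, 0], -0.12], [3.0, [0, 0, 0], -0.12], [3.0, [0, 0, 0], -0.12], [3.0, [0, 0, 0], -0.12]]'

```text
t: 76.68
tool_pos: [0.4799, -0.2963, 0.241]
eef_rot: [-0.005, 0.708, 0.706, 0.012]
ft_force: [-0.0, 0.2, -0.0]
width: 0.321
```

```bash
python3 -c "
from h import *
plan(.60,-.37,.27,.099,10,3)"
```

```text
t 76.68 tcp [ 0.4799 -0.2963  0.241 ] yaw -0.003 turn -0.102 tilt [0.01  0.024] w 3.02 F [-0.   0.2 -0. ] j6 -0.69 rows needed 4.0 dist [120.1 -73.7  29. ]
[[3, [-0.73, 1.2, -0.29], np.float64(-0.01)], [3, [-0.75, 1.2, -0.29], np.float64(-0.01)], [3, [-0.76, 1.19, -0.29], np.float64(-0.01)], [3, [-0.77, 1.18, -0.29], np.float64(-0.01)], [3, [-0.78, 1.17, -0.29], np.float64(-0.01)], [3, [-0.79, 1.16, -0.29], np.float64(-0.01)], [3, [-0.81, 1.16, -0.29], np.float64(-0.01)], [3, [-0.82, 1.15, -0.29], np.float64(-0.01)]]
[[3, [-0.83, 1.14, -0.29], np.float64(-0.01)], [3, [-0.84, 1.13, -0.29], np.float64(-0.01)]]
```

>>> send_rows --rows '[[3.0, [-0.7, 1.0, -0.5], -0.02], [3.0, [-0.9, 1.5, -0.6], -0.02], [3.0, [-1.0, 1.5, -0.6], -0.02], [3.0, [-1.0, 1.5, -0.5], -0.02], [3.0, [-1.0, 1.5, -0.4], -0.01], [3.0, [-1.0, 1.5, -0.2], -0.01], [3.0, [-1.0, 1.4, 0], 0], [3.0, [-0.6, 1.0, 0], 0]]'

```text
t: 77.35
tool_pos: [0.5994, -0.364, 0.2609]
eef_rot: [-0.01, 0.668, 0.744, 0.012]
ft_force: [-0.2, -1.1, 0.5]
width: 0.324
```

>>> send_rows --rows '[[3.0, [0, 0.4, 0], 0], [3.0, [0, 0, 0], 0], [3.0, [0, 0, 0], 0], [3.0, [0, 0, 0], 0], [3.0, [0, 0, 0], 0], [3.0, [0, 0, 0], 0], [3.0, [0, 0, 0], 0], [3.0, [0, 0, 0], 0]]'

```text
t: 78.02
tool_pos: [0.6041, -0.363, 0.2561]
eef_rot: [-0.014, 0.668, 0.744, 0.012]
ft_force: [0.6, -0.9, 0.1]
width: 0.323
```

```bash
python3 -c "
from ov import *
plan(.638,-.2995,.23,.099,8,3)
s,p,d=cam('wrist');K,T,_=pose('wrist',s);W=cloud('wrist',s,d);f=1.5
im=cv2.resize(p,None,fx=f,fy=f)
for y in (-.215,-.186,-.157):
  u=proj(K,T,dk(.0941,y,.1826))*f; cv2.circle(im,tuple(int(v) for v in u),3,(255,0,0),-1)
save(im,'f2.png')
k=W.reshape(-1,3);k=k[(k[:,2]>.17)&(k[:,2]<.2)&(k[:,1]>-.35)&(k[:,1]<-.25)&(k[:,0]>.55)];print(len(k));
print(np.median(k,0),cv2.minAreaRect((k[:,:2]*1000).astype(np.float32)),k[:,2].max())"
```

```text
t 78.02 tcp [ 0.6041 -0.363   0.2561] yaw 0.108 turn 0.009 tilt [-0.005  0.036] w 3.03 F [ 0.6 -0.9  0.1] j6 -0.76 rows needed 2.0 dist [ 33.9  63.5 -26.1]
[[3, [0.74, 0.51, 0.33], np.float64(0.001)], [3, [0.74, 0.51, 0.33], np.float64(0.001)], [3, [0.74, 0.51, 0.33], np.float64(0.001)], [3, [0.74, 0.5, 0.33], np.float64(0.001)], [3, [0.75, 0.5, 0.33], np.float64(0.001)], [3, [0.75, 0.5, 0.33], np.float64(0.001)], [3, [0.75, 0.5, 0.33], np.float64(0.001)], [3, [0.75, 0.5, 0.33], np.float64(0.001)]]
969
[ 0.63764153 -0.29753365  0.18490101] ((635.2760009765625, -299.669921875), (15.593398094177246, 63.87067794799805), 5.094282150268555) 0.18772790316409216
```

View pics/f2.png

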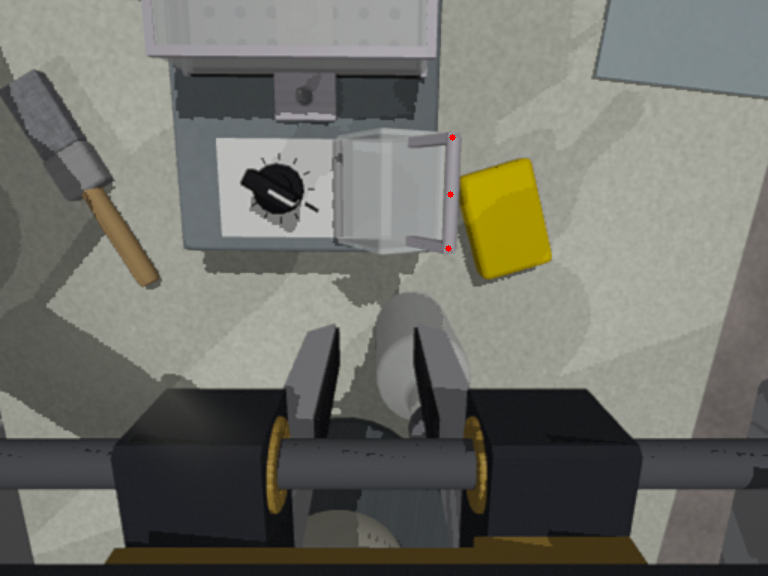

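>>> send_rows --rows '[[3.0, [0.6, 0.4, 0.2], 0.01], [3.0, [0.9, 0.6, 0.3], 0], [3.0, [0.9, 0.6, 0.3], 0], [3.0, [0.9, 0.6, 0.3], 0], [3.0, [0.9, 0.5, 0.4], 0], [3.0, [0.8, 0.4, 0.4], 0], [3.0, [0.5, 0.2, 0.3], 0], [3.0, [0, 0, 0], 0]]'

```text
t: 78.73
tool_pos: [0.6346, -0.2957, 0.2346]
eef_rot: [-0.014, 0.671, 0.741, 0.013]
ft_force: [-0.6, -0.4, -0.2]
width: 0.319
```

```bash
python3 -c "
from h import *
plan(.6395,-.2995,.21,.099,8,3)"
```

```text
t 78.73 tcp [ 0.6346 -0.2957  0.2346] yaw 0.099 turn 0.0 tilt [-0.004  0.037] w 3.0 F [-0.6 -0.4 -0.2] j6 -0.65 rows needed 1.0 dist [  4.9  -3.8 -24.6]
[[3, [-0.05, 0.06, 0.31], np.float64(0.0)], [3, [-0.05, 0.06, 0.31], np.float64(0.0)], [3, [-0.05, 0.06, 0.31], np.float64(0.0)], [3, [-0.05, 0.06, 0.31], np.float64(0.0)], [3, [-0.05, 0.06, 0.31], np.float64(0.0)], [3, [-0.05, 0.06, 0.31], np.float64(0.0)], [3, [-0.05, 0.06, 0.31], np.float64(0.0)], [3, [-0.05, 0.06, 0.31], np.float64(0.0)]]
```

>>> send_rows --rows '[[3.0, [-0.2, 0.3, 0.2], 0], [3.0, [-0.1, 0.2, 0.3], 0], [3.0, [0, 0, 0.4], 0], [3.0, [0, 0, 0.4], 0], [3.0, [0, 0, 0.4], 0], [3.0, [0, 0, 0.4], 0], [3.0, [0, 0, 0.2], 0], [3.0, [0, 0, 0], 0]]'

```text
t: 79.4
tool_pos: [0.6397, -0.2992, 0.2082]
eef_rot: [-0.014, 0.672, 0.741, 0.012]
ft_force: [-0.4, 0.4, -0.3]
width: 0.313
```

```bash
python3 -c "
from h import *
plan(.6395,-.2995,.168,.099,8,3)"
```

```text
t 79.4 tcp [ 0.6397 -0.2992  0.2082] yaw 0.098 turn -0.001 tilt [-0.005  0.036] w 2.95 F [-0.4  0.4 -0.3] j6 -0.65 rows needed 2.0 dist [ -0.2  -0.3 -40.2]
[[3, [0.0, 0.0, 0.5], np.float64(-0.0)], [3, [0.0, 0.0, 0.5], np.float64(-0.0)], [3, [0.0, 0.0, 0.5], np.float64(-0.0)], [3, [0.0, 0.0, 0.5], np.float64(-0.0)], [3, [0.0, 0.0, 0.5], np.float64(-0.0)], [3, [0.0, 0.0, 0.5], np.float64(-0.0)], [3, [0.0, 0.0, 0.5], np.float64(-0.0)], [3, [0.0, 0.0, 0.5], np.float64(-0.0)]]
```

>>> send_rows --rows '[[3.0, [0, 0, 0.4], 0], [3.0, [0, 0, 0.6], 0], [3.0, [0, 0, 0.6], 0], [3.0, [0, 0, 0.6], 0], [3.0, [0, 0, 0.6], 0], [3.0, [0, 0, 0.5], 0], [3.0, [0, 0, 0.3], 0], [3.0, [0, 0, 0], 0]]'

```text
t: 80.07
tool_pos: [0.6389, -0.2978, 0.1679]
eef_rot: [-0.014, 0.672, 0.74, 0.012]
ft_force: [-0.1, 0.1, 0.1]
width: 0.32
```

```bash
python3 -c "
from h import *
plan(.6395,-.2995,.168,.099,1,3)"
```

```text
t 80.07 tcp [ 0.6389 -0.2978  0.1679] yaw 0.097 turn -0.002 tilt [-0.006  0.036] w 3.01 F [-0.1  0.1  0.1] j6 -0.65 rows needed 1.0 dist [ 0.6 -1.7  0.1]
[[3, [-0.17, 0.04, -0.01], np.float64(-0.002)]]
```

>>> send_rows --rows '[[0.4, [0, 0, 0], 0], [0.4, [0, 0, 0], 0], [0.4, [0, 0, 0], 0], [0.4, [0, 0, 0], 0], [0.4, [0, 0, 0], 0], [0.4, [0, 0, 0], 0], [0.4, [0, 0, 0], 0], [0.4, [0, 0, 0], 0]]' --grip_force 12

```text
t: 80.73
tool_pos: [0.6372, -0.298, 0.1678]
eef_rot: [-0.016, 0.672, 0.74, 0.01]
ft_force: [-0.8, -0.5, -1.3]
width: 0.084
```

```bash
python3 -c "
from arc import *
arc(1.6)"
```

```text
t 80.73 grasp rel hinge 67.5 102.8 r 123.0 theta 2.069 w 0.79 F [-0.8 -0.5 -1.3] tilt [-0.009  0.036] yaw 0.097
to target fwd/up cm [-5.4   1.69]
```

>>> send_rows --rows '[[0.4, [0, -0.6, -0.4], 0], [0.4, [0, -0.9, -0.5], 0], [0.4, [0, -1.0, -0.4], 0], [0.4, [0, -1.0, -0.3], 0], [0.4, [0, -1.1, -0.2], 0], [0.4, [0, -1.1, -0.1], 0], [0.4, [0, -1.0, 0.1], 0], [0.4, [0, 0, 0], 0]]'

```text
t: 81.4
tool_pos: [0.5666, -0.3051, 0.1911]
eef_rot: [-0.012, 0.672, 0.741, 0.013]
ft_force: [0.8, -0.6, -5.7]
width: 0.075
```

```bash
python3 -c "
from arc import *
arc(1.0)"
```

```text
t 81.4 grasp rel hinge -3.6 126.1 r 126.2 theta 1.459 w 0.7 F [ 0.8 -0.6 -5.7] tilt [0.    0.035] yaw 0.097
to target fwd/up cm [-5.28 -1.98]
```

>>> send_rows --rows '[[0.4, [0, -0.6, 0.3], 0], [0.4, [0, -0.9, 0.3], 0], [0.4, [0, -0.9, 0.3], 0], [0.4, [0, -0.9, 0.4], 0], [0.4, [0, -0.9, 0.5], 0], [0.4, [0, -0.7, 0.5], 0], [0.4, [0, -0.3, 0.2], 0], [0.4, [0, 0, 0], 0]]'

```text
t: 82.07
tool_pos: [0.509, -0.311, 0.1736]
eef_rot: [-0.008, 0.672, 0.74, 0.012]
ft_force: [-0.2, -0.2, -0.1]
width: 0.08
```

```bash
python3 -c "
from arc import *
arc(.5)"
```

```text
t 82.07 grasp rel hinge -61.6 108.6 r 124.8 theta 0.972 w 0.76 F [-0.2 -0.2 -0.1] tilt [0.005 0.028] yaw 0.097
to target fwd/up cm [-3.89 -4.23]
```

>>> send_rows --rows '[[0.4, [0, -0.4, 0.4], 0], [0.4, [0, -0.7, 0.6], 0], [0.4, [0, -0.7, 0.7], 0], [0.4, [0, -0.6, 0.8], 0], [0.4, [0, -0.6, 0.8], 0], [0.4, [0, -0.4, 0.6], 0], [0.4, [0, 0, 0], 0], [0.4, [0, 0, 0], 0]]'

```text
t: 82.73
tool_pos: [0.4673, -0.3151, 0.132]
eef_rot: [-0.012, 0.671, 0.741, 0.007]
ft_force: [-2.0, -1.3, 1.1]
width: 0.078
```

```bash
python3 -c "
from arc import *
arc(.0)"
```

```text
t 82.73 grasp rel hinge -103.2 67.0 r 123.1 theta 0.492 w 0.73 F [-2.  -1.3  1.1] tilt [-0.008  0.026] yaw 0.099
to target fwd/up cm [-1.68 -5.7 ]
```

>>> send_rows --rows '[[0.4, [0, -0.4, 0.6], 0], [0.4, [0, -0.4, 0.9], 0], [0.4, [0, -0.3, 1.0], 0], [0.4, [0, -0.3, 1.0], 0], [0.4, [0, -0.2, 0.9], 0], [0.4, [0, -0.1, 0.6], 0], [0.4, [0, 0, 0.2], 0], [0.4, [0, 0, 0], 0]]'

```text
t: 83.4
tool_pos: [0.4489, -0.3169, 0.0753]
eef_rot: [-0.011, 0.671, 0.742, 0.006]
ft_force: [-3.1, 0.6, 8.6]
width: 0.08
```

```bash
python3 -c "
from arc import *
arc(.0)"
```

```text
t 83.4 grasp rel hinge -121.7 10.3 r 122.1 theta 0.001 w 0.75 F [-3.1  0.6  8.6] tilt [-0.008  0.023] yaw 0.1
to target fwd/up cm [ 0.17 -0.03]
```

Shut. Open modestly (≤ 2.8 cm) and lift away.

>>> send_rows --rows '[[2.6, [0, 0, 0], 0], [2.6, [0, 0, 0], 0], [2.6, [0, 0, 0], 0], [2.6, [0, 0, 0], 0], [2.6, [0, 0, 0], 0], [2.6, [0, 0, -0.5], 0], [2.6, [0, 0, -1.0], 0], [2.6, [0, 0, -1.5], 0]]'

```text
t: 84.07
tool_pos: [0.4494, -0.3149, 0.1041]
eef_rot: [-0.013, 0.671, 0.741, 0.008]
ft_force: [0.5, -0.1, 0.2]
width: 0.279
```

>>> send_rows --rows '[[2.6, [0, 0, -1.5], 0], [2.6, [0, 0, -2.0], 0], [2.6, [0, 0, -2.0], 0], [2.6, [-0.5, -0.5, -2.0], 0], [2.6, [-1.0, -0.5, -2.0], 0], [2.6, [-1.0, -0.5, -1.0], 0], [2.6, [-1.0, 0, 0], 0], [2.6, [-0.5, 0, 0], 0]]'

```text
t: 84.73
tool_pos: [0.4411, -0.3608, 0.2237]
eef_rot: [-0.007, 0.67, 0.742, 0.008]
ft_force: [-0.1, -0.2, -0.4]
width: 0.276
```

>>> send_rows --rows '[[2.6, [-0.5, 0, 0], 0], [2.6, [0, 0, 0], 0], [2.6, [0, 0, 0], 0], [2.6, [0, 0, 0], 0], [2.6, [0, 0, 0], 0], [2.6, [0, 0, 0], 0], [2.6, [0, 0, 0], 0], [2.6, [0, 0, 0], 0]]'

```text
t: 85.4
tool_pos: [0.4409, -0.3639, 0.219]
eef_rot: [-0.012, 0.67, 0.742, 0.009]
ft_force: [0.5, 1.3, -0.0]
width: 0.278
```

```bash
python3 -c "
from flap import *
plan(.47,-.37,.25,.099,1,3)
s,p,d=cam('wrist');K,T,_=pose('wrist',s);W=cloud('wrist',s,d)
fl('f3.png')
s,p,d=cam('scene');save(cv2.resize(p[130:250,80:320],None,fx=3,fy=3,interpolation=cv2.INTER_CUBIC),'s13.png')
W=cloud('scene',s,d);k=W.reshape(-1,3);dl=k[:,:2]-C;x=dl@[np.cos(Y),np.sin(Y)];y=dl@[-np.sin(Y),np.cos(Y)]
m=(abs(x)<.06)&(abs(y)<.08)&(k[:,2]>.1)&(k[:,2]<.15);print('hood top z',np.nanmedian(k[m,2]))
m=(abs(x+.02)<.03)&(abs(y+.186)<.03)&(k[:,2]>.1);print('flap top z',np.nanmedian(k[m,2]),np.nanpercentile(k[m,2],[5,95]))
"
```

```text
t 85.4 tcp [ 0.4409 -0.3639  0.219 ] yaw 0.103 turn 0.004 tilt [-0.006  0.029] w 2.62 F [ 0.5  1.3 -0. ] j6 -0.93 rows needed 2.0 dist [29.1 -6.1 31. ]
[[3, [-0.45, 1.42, -1.55], np.float64(0.002)], [3, [-0.45, 1.42, -1.55], np.float64(0.002)]]
hood top z 0.1313592964569954
flap top z 0.11954811205837856 [0.10828099 0.61383575]
```

View pics/f3.png

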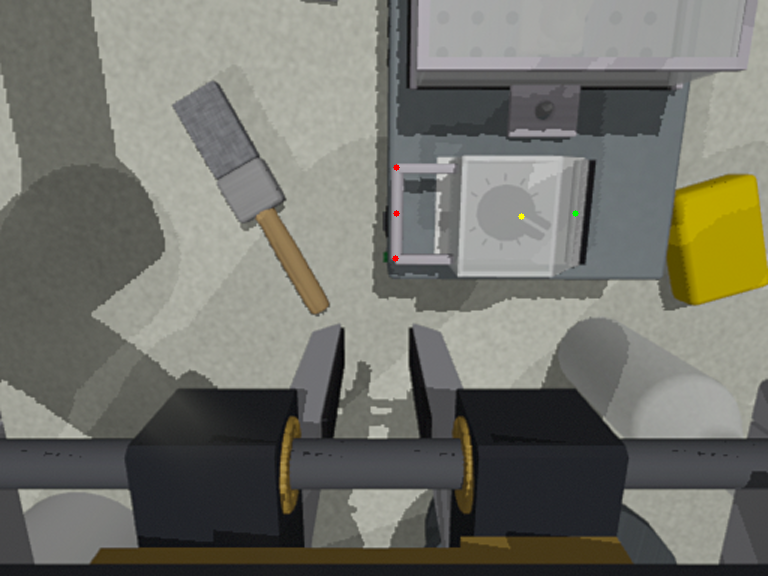

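View pics/s13.png

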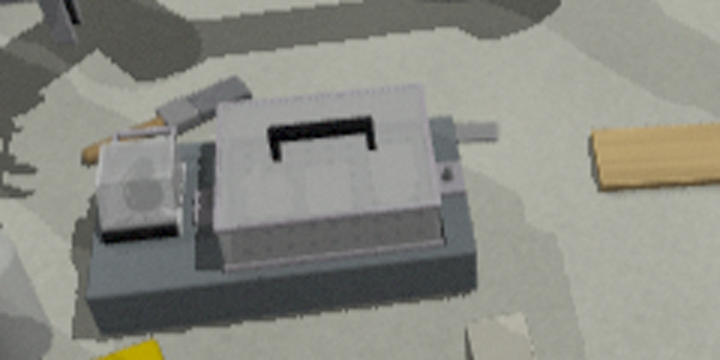

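>>> send_rows --rows '[[2.6, [1.0, 0.8, -0.6], 0], [2.6, [1.8, 1.3, -0.6], 0], [2.6, [1.8, 1.3, -0.6], 0], [2.6, [1.8, 1.3, -0.5], 0], [2.6, [1.8, 1.3, -0.5], 0], [2.6, [1.8, 1.2, 0], 0], [2.6, [1.8, 1.0, 0], 0], [2.6, [1.2, 0.6, 0], 0]]'

```text
t: 86.22
tool_pos: [0.521, -0.2189, 0.2562]
eef_rot: [-0.01, 0.672, 0.74, 0.011]
ft_force: [0.4, -0.6, 0.1]
width: 0.28
```

>>> send_rows --rows '[[2.6, [0.5, 0, 0], 0], [2.6, [0, 0, 0], 0], [2.6, [0, 0, 0], 0], [2.6, [0, 0, 0], 0], [2.6, [0, 0, 0], 0], [2.6, [0, 0, 0], 0], [2.6, [0, 0, 0], 0], [2.6, [0, 0, 0], 0]]'

```text
t: 86.88
tool_pos: [0.5211, -0.2119, 0.2585]
eef_rot: [-0.009, 0.672, 0.741, 0.011]
ft_force: [0.7, -0.0, 0.4]
width: 0.276
```

```bash
python3 -c "
from ov import *
plan(.47,-.37,.25,.099,1,3)
s,p,d=cam('wrist');K,T,_=pose('wrist',s)
q=cv2.convertScaleAbs(p,alpha=2.5,beta=-230);f=1.5;im=cv2.resize(q,None,fx=f,fy=f)
for P in [(.5319,-.1251),(.5246,-.0599),(.5346,-.1855)]:
  u=proj(K,T,np.array([*P,.1]))*f; cv2.circle(im,tuple(int(v) for v in u),4,(255,0,0),-1)
save(im,'h1.png')"
```

```text
t 86.88 tcp [ 0.5211 -0.2119  0.2585] yaw 0.098 turn -0.001 tilt [0.002 0.028] w 2.6 F [ 0.7 -0.   0.4] j6 -0.63 rows needed 5.0 dist [ -51.1 -158.1   -8.5]
[[3, [-3.05, -1.33, 0.17], np.float64(-0.0)], [3, [-3.05, -1.33, 0.17], np.float64(-0.0)], [3, [-3.05, -1.33, 0.17], np.float64(-0.0)], [3, [-3.05, -1.33, 0.17], np.float64(-0.0)], [3, [-3.05, -1.33, 0.17], np.float64(-0.0)]]
```

View pics/h1.png

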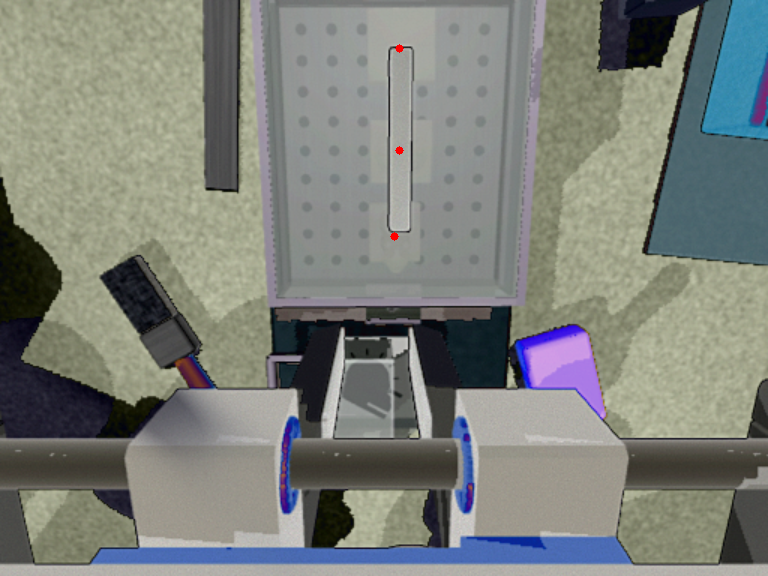

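```bash
python3 -c "
from rig import ticket, sensors
print(ticket.finish_job()); print(sensors.read_state()['t'])"
```

```text
the job is handed in; nothing more can be done
None
the job is handed in; nothing more can be done
```

I finished every step and handed the job in at about 87 s of the 210 s allowed. The hand-in reports no verdict, so what follows is from my own last checks.

- **Casts:** Only the rosette, capital and rabbit were on the board; the drum was absent. All three stood upright on the deck when measured before the hood went on, with centres about 60 and 66 mm apart. A last look through the hood showed them in the same places.
- **Hood:** It sits flat with both studs through its lugs. The handle measured 1.3 mm in x and 0.5 mm in y from the deck centre. The handle top read 167 mm, as it should when seated. The hood top read 131 mm against 130 mm.
- **Dial:** The bar measured about 1° (0.02 rad) off the long mark. The fingers stopped at 23 mm instead of the bar's 13 mm, so I may have held something wider than the bar. The dial still turned with the gripper without slipping.
- **Flap:** I swung it back and saw it resting open, then shut it again. The bar lies where the shut position predicts, with the top at 119.5 mm against 118 mm.
- **Arm:** The tool drifted up to about 0.07 rad off vertical during fast moves. I corrected the lean that mattered before gripping the hood.
- **Rest of the bench:** I never touched the other things. The gripper was clear of everything when I handed in.

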